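# Measure off and build the headset stand

## Robot

A 6-joint arm with a two-finger parallel gripper is mounted at the origin on the work surface. World frame = base frame: x ahead of the robot, y to its left, z up, the work surface at z = 0. Lengths are in m, angles in rad, forces in N, time in s.
With the tool pointing down it reaches from about 0.25 to 0.725 m from the base axis. Payload 4 kg.
Tool frame: the origin (TCP) lies on the centre line of the jaws, within the pads' length; the fingertips stand 17 mm ahead of it and the grasp point (between the pads) lies 2 mm behind it; z points along the fingers, y is the line along which they close (so a half turn about z gives the same grasp; the last joint's range is limited). The gripper opens to 85 mm and grips with 20 to 120 N. Pads are 22 mm wide; open, the fingers measure 114 mm over their backs; the gripper's body (76 mm by 85 mm) begins 54 mm behind the grasp point. The pads swing forward as they close: fully open they stand 13 mm farther back than shut.
Start: joints at [1.148, 0.241, 0.005, 1.335, 0, 1.571], TCP at [0.205, 0.456, 0.248] pointing down, gripper open.
Joint ranges: [-2.72, 2.72], [-1.05, 1.87], [-1.09, 1.28], [-1.99, 2.15], [-1.42, 1.44], [-3.14, 3.14]. Speed limits (rad/s): [2.79, 2.79, 3.14, 3.14, 3.14, 3.14].

## Interface

Orientations are given as a unit quaternion [x, y, z, w].
In Python, from workcell import bot, camera, get_calibration gives the robot as it stands.
- The arm moves only by the tool apply_moves, never from a script. Its argument "steps" is a list of rows, each a list of 3 entries, a list of its own where there are three numbers: the shift along the tool's x, y, z as a fraction of full scale, then the turn, a rotation vector about the tool's x, y, z as a fraction of full scale, then the opening, from 0 (shut) to 1 (fully open). A call has exactly 8 rows; each row shifts and turns the commanded pose from where the row before left it, along the tool's axes as they then stand; what a row does not reach is not made up. Full scale, the value 1, is 20 cm for a shift and pi rad for a turn. A row lasts 1/12 s, in which the tool goes at most 41.7 mm and 7.16 degrees, less where a joint would pass 70% of its speed; a pose out of reach is approached as far as the arm can. A call with a number of a shift or a turn outside -1 to 1 is refused whole. A call with a gripper value outside its range is refused whole. The fingers move at their own pace and stop on an object; the grip force is fixed at half the most. Time passes only in rows, so rows that do not move let the fingers close, or fill a call up. It gives the time, the measured TCP pose, the force, the opening and the grip force at its end, in the units of the state.
- bot.get_obs(): the state, without advancing time (a new reading comes with each control period).
- camera(name): name is "side" or "top"; returns (picture, depth): 420x560x3 uint8, red, green, blue; 420x560 float32, m along the optical axis (not along the pixel's ray), 0 where there is no reading.
- get_calibration(name): a dict with "fov_y" (degrees; the focal length in pixels is half the picture's height over the tangent of half this angle, whatever the lens; pixels are square), "cx", "cy" (the principal point, pixels), "rvec" (rotation vector, rad) and "tvec" (3), from world to camera coordinates, as OpenCV has them. Camera axes: x right, y down, z forward; pixel columns grow to the right and rows downward; lengths in m; the calibration is good to about 2 mm. A picture is of the moment at which its call begins. get_calibration takes no time and is no camera call.
- bot.job_done(): hands the job in; it is judged then, once.
The state is a dict: "clock": time; "joint_pos": joint angles; "joint_vel": joint speeds; "tau": joint torques, N m; "eef_pos": TCP position; "tool_rot": TCP orientation; "ft_force": force on the tool from outside, world axes, zero at the start; "ft_torque": the same for the moment, N m; "grip_width": finger opening in m; "grasp_force": force on a finger pad.
Only numpy, scipy, OpenCV 4.12 (cv2) and the standard library are available. Lean on these libraries where they do the work, as an engineer would, in place of code of your own. Each camera call takes 0.05 s, during which the arm holds its last target. There are 200 camera calls.

## Task

Build the headset stand 15 cm of tape away from the bare monitor stand. Take the tape measure, hook its end over the far side of the monitor stand's flat foot bar, back the case straight away (square to the bar, flat on the desk) until 15 cm of blade shows between hook and case, let go and press the front end of the rocker on the case so that the blade is locked, and leave it lying hooked like that; then set the metal foot on the desk with one short end against the back of the case, in line with the tape. Finally stack all the wooden spacers there are on the foot with their holes in line, pass the post down through them all, fully home in the foot's hole, and leave the other things on the desk where they are.

Things in the scene. Friction and masses are not known exactly. Their poses are not given: they have to be found in the camera images.
- stand: foot of a monitor stand whose screen is off, fixed: a flat steel bar 260 mm long (x), 20 wide (y), 15 high, with a column stub (60 mm square plate on top, 100 mm high in all) 155 mm along +x. Origin under the bar's middle, on the desk. The tape's hook goes over the far long face, at y = +10 mm; the tape is drawn off towards -y
- stand_edge (a point): a good place to hook: on the upper edge of the bar's far (+y) long side, 50 mm towards -x from the bar's middle, away from the column, 15 mm above the desk; same axes as stand
- tape_c (a point): centre of the tape measure's grey case: 80 mm long (x), 40 thick (y), 58 high, 0.6 kg, standing on the desk. The yellow blade leaves at the front (+x) face; the back is the -x face, 40 mm from this point. The point is 29 mm above the underside. On top a black rocker lock, 56 mm along x, 30 wide, pivot above this point, its raised end about 44 mm above this point
- hook (a point): the steel hook on the blade's end, inner face (towards the case) of a plate 24 mm wide, 3 thick; axes of tape_c, 80 mm ahead of it when wound in. Above the case's underside: this point 10 mm, the plate's lower edge 6 mm, the blade's underside 19 mm; so with the case on the desk the blade passes over the 15 mm bar and the hook catches behind it
- blade (a joint): blade drawn out beyond the 40 mm that always show (m): 0 wound in, 0.14 at most; 0.11 means 150 mm between the hook's inner face and the case's front. A spring pulls it in with about 1 N (1.2 N at 0.11), less than the case's friction on the desk: a released case stays put. Locked, the blade does not move
- lock (a joint): rocker lock (rad): 0 free, front (+x) end up; 0.18 to 0.24 (as far as it goes) locked, front end down. It stays where it is left: a downward press of about 6 to 12 N 17 mm ahead of the pivot, to the stop, locks; the same 17 mm behind it frees. There the upper face is about 43 mm above tape_c when up, 39 mm when down. Locking may shift the blade by up to 2 mm
- foot_c (a point): centre of the stand's metal foot, a slab 96 (x) x 66 (y) x 24 (z) mm, 0.7 kg, lying flat; in the middle of its top a round hole 16 mm wide, 18 mm deep. The point is half-way up (12 mm above its underside)
- spacer1_c (a point): one of up to four identical pale wooden spacers, a flat slab 86 x 56 x 16 mm lying flat, with a round 20 mm hole right through its middle from top to bottom; the point is its centre (in the hole, half-way up), x along the 86 mm side; both faces are alike. None if this spacer is absent
- spacer2_c (a point): one of up to four identical pale wooden spacers, a flat slab 86 x 56 x 16 mm lying flat, with a round 20 mm hole right through its middle from top to bottom; the point is its centre (in the hole, half-way up), x along the 86 mm side; both faces are alike. None if this spacer is absent
- spacer3_c (a point): one of up to four identical pale wooden spacers, a flat slab 86 x 56 x 16 mm lying flat, with a round 20 mm hole right through its middle from top to bottom; the point is its centre (in the hole, half-way up), x along the 86 mm side; both faces are alike. None if this spacer is absent
- spacer4_c (a point): one of up to four identical pale wooden spacers, a flat slab 86 x 56 x 16 mm lying flat, with a round 20 mm hole right through its middle from top to bottom; the point is its centre (in the hole, half-way up), x along the 86 mm side; both faces are alike. None if this spacer is absent
- post_head (a point): centre of the wooden crosspiece (70 mm along x, 24 along y, 24 high, lips of 8 mm on its two ends) on top of the post, a round steel bar 14 mm thick with a bevelled tip, standing at the start in a 34 mm deep hole of a dark wooden block (70 x 70 x 40 mm, fixed). The point is 138 mm above the tip; z up along the post
- post_tip (a point): the post's lower tip, on its axis; same axes as post_head. Fully home in the foot it stands 6 mm above the desk
- mouse: bystander: computer mouse, origin under its middle; leave it where it is
- mug: bystander: mug, origin under its middle; leave it where it is
- drive: bystander: flat black drive, origin under its middle; leave it where it is
- book: bystander: small book, origin under its middle; leave it where it is
Mind the look-alikes: they are no part of the job. What is shaped like the part that bears spacer4_c but blue is not meant.

How it is judged:
By the outcome, as a careful person would: the job done as asked, in the order asked, and still so for the second after the job is handed in, with the robot touching nothing.
Of spacer1, spacer2, spacer3, spacer4 only 2 to 4 are there at a start; the rules pass over those that are not, and their reading is None.
At some moment in a run one of spacer1, spacer2, spacer3, spacer4 may be knocked a few centimetres aside while the robot is not near it.
It also fails if it takes over 210 s, if anything falls off the work surface, if the arm or the gripper's body presses on something with over 40 N, if the wrist force passes 120 N, or if a joint passes its speed limit or range.

## Working session

There is one attempt and no reset: what is moved stays moved. The work goes in short steps, Python scripts to look and compute and a tool call to move; the robot and the scene stay as the last step left them, time stands still between calls to the robot, and variables do not carry over. Pictures are saved under pics/ and viewed, at most 14 in all, crops included, and the job is handed in when it is done.

Besides the shell and the picture viewer there is one more tool, called after "Call:" as name([rows], argument=value, ...), one row to a line, values as JSON. apply_moves: Moves the arm, as the interface text tells. Its arguments: {"type":"object","properties":{"steps":{"type":"array"}},"required":["steps"]}

```bash
mkdir -p pics; ls
python3 - <<'E'
from workcell import bot,camera,get_calibration
import cv2,numpy as np
for n in("top","side"):
    p,d=camera(n); cv2.imwrite(f"pics/{n}0.png",p[:,:,::-1]); np.save(f"{n}0.npy",d); print(n,get_calibration(n))
print(bot.get_obs())
E
```

```text
pics
top {'fov_y': 51.2124500439774, 'cx': 272.95787895864805, 'cy': 208.2506362220585, 'rvec': array([ 2.01170768, -2.20812672,  0.22651169]), 'tvec': array([-0.0117715 ,  0.52094375,  1.20275192])}
side {'fov_y': 53.89906900684703, 'cx': 277.86677472693236, 'cy': 196.67581717893333, 'rvec': array([ 2.14096684, -0.59784968,  0.32824586]), 'tvec': array([-0.4331937 ,  0.21182318,  1.04760997])}
{'clock': 0.1, 'joint_pos': array([ 1.14799548e+00,  2.41352348e-01,  3.85848688e-03,  1.33516640e+00,
       -7.05767568e-06,  1.57079136e+00]), 'joint_vel': array([ 0.00252637, -0.00127611,  0.0024966 , -0.00063078,  0.00044641,
       -0.00015775]), 'tau': array([ 1.58990447e-04, -3.73138797e+01,  2.53010058e+01,  1.08510547e-02,
       -4.28018086e-05,  5.07560287e-06]), 'eef_pos': array([0.20494628, 0.45549585, 0.2474944 ]), 'tool_rot': array([ 2.09826830e-01,  9.77738121e-01, -9.11960835e-04, -1.92106298e-04]), 'ft_force': array([0.35134843, 0.69160929, 0.03555746]), 'ft_torque': array([ 0.00641544,  0.00995876, -0.00606874]), 'grasp_force': 0.0, 'grip_width': 0.08495730760064331}
```

View pics/top0.png

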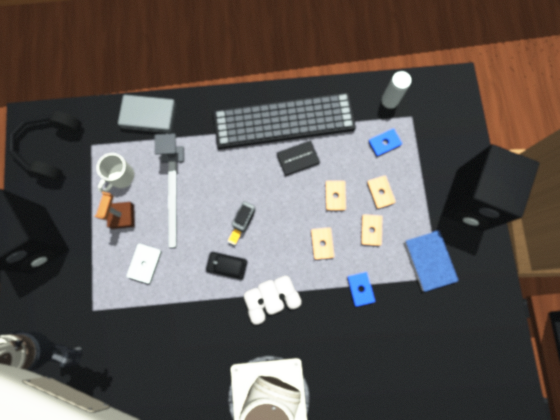

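View pics/side0.png

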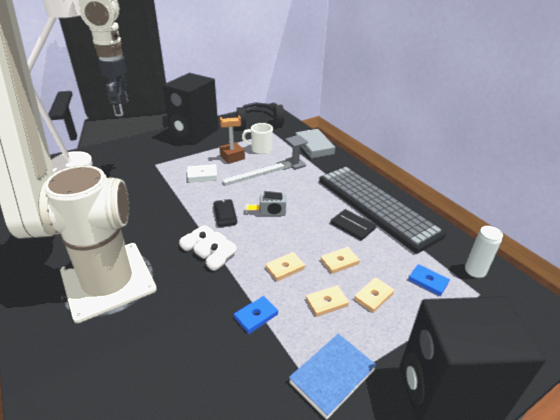

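The top view shows:
- Four pale wooden spacers at (336,195), (381,192), (372,230) and (322,243), with blue decoys at (385,142) and (361,290).
- The tape at (240,220), with its blade pointing down-left.
- The stand bar from (172,160) to (172,245), with its column at (166,145).
- The post in its block at (118,214).
- A light slab at (143,264), which is probably the foot, and a grey box at (146,113).

I'll enlarge these to confirm.

```bash
cat > h.py <<'E'
from workcell import bot,camera,get_calibration
import cv2,numpy as np
from scipy.spatial.transform import Rotation as Ro
def cal(n):
    c=get_calibration(n); f=210/np.tan(np.radians(c['fov_y']/2))
    return f,c['cx'],c['cy'],Ro.from_rotvec(c['rvec']).as_matrix(),np.array(c['tvec'])
def cloud(n,d):
    f,cx,cy,R,t=cal(n); v,u=np.mgrid[:420,:560]
    P=np.stack([(u-cx)/f*d,(v-cy)/f*d,d],-1); return (P-t)@R   # world
def ray(n,u,v,z):  # pixel -> world at height z
    f,cx,cy,R,t=cal(n); r=R.T@np.array([(u-cx)/f,(v-cy)/f,1]); o=-R.T@t
    return o+r*(z-o[2])/r[2]
def proj(n,p):
    f,cx,cy,R,t=cal(n); q=R@np.array(p)+t; return q[0]/q[2]*f+cx,q[1]/q[2]*f+cy
E
python3 - <<'E'
from h import *
i=cv2.imread("pics/top0.png"); c=i[90:290,85:285]; cv2.imwrite("pics/c1.png",cv2.resize(c,(600,600),interpolation=cv2.INTER_CUBIC)[:, :])
i=cv2.imread("pics/side0.png"); c=i[110:235,180:345]; cv2.imwrite("pics/c2.png",cv2.resize(c,None,fx=4.5,fy=4.5,interpolation=cv2.INTER_CUBIC))
P=cloud("top",np.load("top0.npy"))
for n,u,v in [("foot?",143,264),("grey",146,113),("s1",336,200),("s2",381,187),("s3",372,236),("s4",322,250),("desk",270,220),("tape",240,216),("tapetop",244,214),("post",105,206),("block",125,215),("bar",172,230),("bar",172,180),("col",166,144),("desk2",200,280)]:
    print(n,P[v,u].round(4), ray("top",u,v,0).round(3))
Q=cloud("side",np.load("side0.npy")); print([Q[v,u].round(4) for u,v in [(203,176),(310,230),(274,195),(231,121)]])
E
```

```text
foot? [0.398  0.3306 0.008 ] [0.399 0.333 0.   ]
grey [0.8532 0.2982 0.0394] [0.872 0.309 0.   ]
s1 [ 0.5334 -0.2494  0.0157] [ 0.537 -0.252  0.   ]
s2 [ 0.5596 -0.3871  0.0191] [ 0.564 -0.392  0.   ]
s3 [ 0.4164 -0.3406  0.0162] [ 0.418 -0.344  0.   ]
s4 [ 0.3893 -0.1908  0.0158] [ 0.391 -0.193  0.   ]
desk [ 0.4943 -0.0488  0.0006] [ 0.494 -0.049  0.   ]
tape [0.5009 0.0349 0.0693] [0.515 0.039 0.   ]
tapetop [0.5053 0.0231 0.0711] [0.52  0.027 0.   ]
post [0.5422 0.3806 0.1618] [0.583 0.442 0.   ]
block [0.5416 0.3698 0.0374] [0.55  0.382 0.   ]
bar [0.4885 0.2401 0.0167] [0.492 0.244 0.   ]
bar [0.6398 0.2329 0.0191] [0.646 0.237 0.   ]
col [0.7212 0.2262 0.1061] [0.763 0.25  0.   ]
desk2 [0.3372 0.1693 0.001 ] [0.337 0.169 0.   ]
[array([0.39  , 0.2905, 0.0215]), array([ 0.5565, -0.1042,  0.001 ]), array([0.5069, 0.0204, 0.0686]), array([0.5448, 0.3749, 0.1528])]
```

View pics/c1.png

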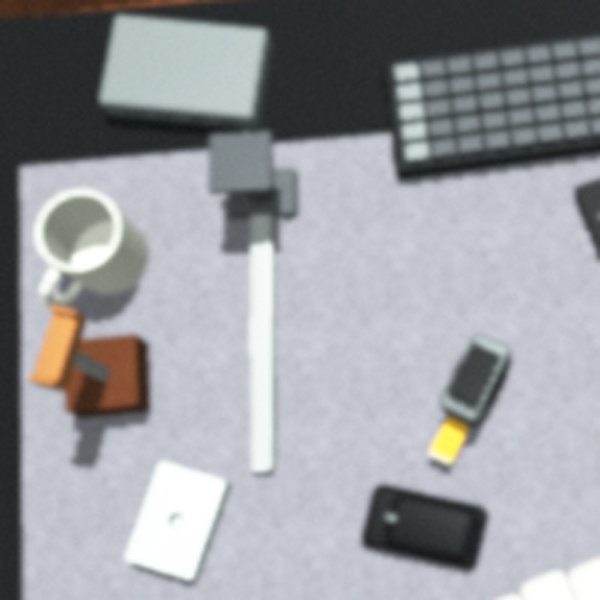

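View pics/c2.png

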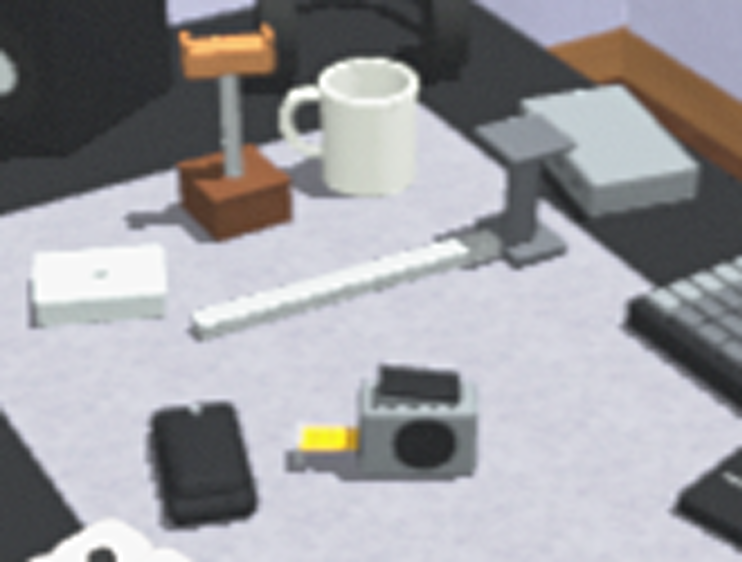

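The foot is the white slab with a hole, at (144,262). The tape's rocker and yellow blade are clear, with the hook pointing down-left towards (227,243). All four pale spacers are present, and the two blue slabs are look-alikes. Next I'll measure by colour segmentation on known planes.

```bash
cat >> h.py <<'E'
def planar(n,uv,z):
    f,cx,cy,R,t=cal(n); uv=np.asarray(uv,float); r=np.c_[(uv[:,0]-cx)/f,(uv[:,1]-cy)/f,np.ones(len(uv))]@R; o=-R.T@t
    return (o+r*((z-o[2])/r[:,2])[:,None])[:,:2]
def rect(n,img,lo,hi,roi,z,k=4,minA=60):
    """HSV mask in roi (u0,v0,u1,v1) of k-times enlarged image -> world rects at height z"""
    u0,v0,u1,v1=roi; c=cv2.resize(img[v0:v1,u0:u1],None,fx=k,fy=k,interpolation=cv2.INTER_CUBIC)
    m=cv2.inRange(cv2.cvtColor(c,cv2.COLOR_BGR2HSV),lo,hi); out=[]
    for q in cv2.findContours(m,cv2.RETR_EXTERNAL,cv2.CHAIN_APPROX_NONE)[0]:
        if cv2.contourArea(q)<minA*k*k: continue
        w=planar(n,(q[:,0,:]+.5)/k-.5+[u0,v0],z)
        (x,y),(a,b),th=cv2.minAreaRect((w*1000).astype(np.float32))
        if a<b: a,b,th=b,a,th+90
        out.append(((x/1000),(y/1000),a,b,(th+90)%180-90))
    return out
E
python3 - <<'E'
from h import *
for n,foot,bar,sp,tp in [("top",(120,235,170,295),(160,150,186,255),(300,165,410,270),(220,195,262,250)),("side",(180,155,225,190),(218,155,285,190),(255,240,400,320),(240,185,295,222))]:
    i=cv2.imread(f"pics/{n}0.png")
    S=lambda *a: [print(a[0],n,np.round(r,3)) for r in rect(n,i,*a[1:])]
    S("foot",(0,0,205),(180,40,255),foot,.024); S("bar",(0,0,205),(180,40,255),bar,.015)
    S("sp",(10,60,150),(25,255,255),sp,.016); S("blade",(20,120,120),(35,255,255),tp,.0195,4,15)
    S("rocker",(0,0,0),(180,255,75),tp,.071,4,15)
    for k in [(172,225),(172,180)] if n=="top" else [(203,172),(250,172)]: print(cv2.cvtColor(i,cv2.COLOR_BGR2HSV)[k[1],k[0]])
E
```

```text
foot top [ 0.322  0.32  38.559 25.689 78.287]
foot top [  0.396   0.322 177.5   144.571  -2.467]
bar top [ 5.55000e-01  2.37000e-01  2.78387e+02  7.76880e+01 -2.90300e+00]
sp top [ 0.407 -0.192 86.727 57.172 -0.207]
sp top [ 0.433 -0.34  87.63  57.804 -9.398]
sp top [ 0.546 -0.247 87.676 57.083 -4.455]
sp top [ 0.544 -0.384 88.442 59.052 12.422]
blade top [  0.455   0.057  35.086  25.329 -33.995]
rocker top [ 5.0300e-01  2.9000e-02  4.9066e+01  2.4231e+01 -2.9946e+01]
[ 75   4 247]
[ 83   4 248]
foot side [  0.395   0.318 229.943 160.131  64.206]
bar side [  0.55    0.247 244.079 224.404 -30.226]
sp side [  0.432  -0.349  90.764  64.024 -10.717]
sp side [ 0.541 -0.392 95.925 59.496 12.077]
sp side [  0.395  -0.22   99.495  58.142 -30.692]
sp side [  0.532  -0.273 101.023  58.975 -36.503]
blade side [  0.453   0.056  38.199  23.877 -30.342]
rocker side [ 4.7200e-01 -3.7000e-02  4.7896e+01  3.8911e+01  5.9600e+01]
rocker side [ 5.0100e-01  1.8000e-02  5.2271e+01  2.8486e+01 -3.9548e+01]
[  0   0 248]
[ 90   3 243]
```

Run:
```python
from h import *
for u,v in [(285,265),(340,259),(327,299),(374,293)]: print("side",ray("side",u,v,.016).round(3))
for u,v in [(322,243),(336,195),(372,230),(381,192)]: print("top",ray("top",u,v,.016).round(3))
for n,foot,bar in [("top",(120,235,170,295),(160,150,186,255)),("side",(180,155,225,190),(218,155,285,190))]:
    i=cv2.imread(f"pics/{n}0.png")
    for lo in (228,238):
      S=lambda *a: [print(a[0],n,lo,np.round(r,3)) for r in rect(n,i,*a[1:])]
      S("foot",(0,0,lo),(180,12,255),foot,.024); S("bar",(0,0,lo),(180,12,255),bar,.015)
i=cv2.imread("pics/top0.png")
g=cv2.cvtColor(i,cv2.COLOR_BGR2GRAY).astype(float)
# bar edges: half-level crossing along rows
pts=[]
for v in range(180,242):
    r=g[v,160:186]; xx=np.linspace(160,185,501); rr=np.interp(xx,np.arange(160,186),r)
    h=(r.max()+np.median(g[v,186:194]))/2; k=np.where(rr>h)[0]; pts.append((xx[k[0]],xx[k[-1]],v))
pts=np.array(pts)
for c in (0,1):
    w=planar("top",pts[:,[c,2]],.015); b=np.polyfit(w[:,0],w[:,1],1); print("edge y at x=.535",np.polyval(b,.535),"ang",np.degrees(np.arctan(b[0])),"sd",np.std(w[:,1]-np.polyval(b,w[:,0])))
```

```text
side [ 0.408 -0.199  0.016]
side [ 0.546 -0.255  0.016]
side [ 0.434 -0.345  0.016]
side [ 0.545 -0.389  0.016]
top [ 0.41  -0.193  0.016]
top [ 0.548 -0.251  0.016]
top [ 0.434 -0.343  0.016]
top [ 0.545 -0.386  0.016]
foot top 228 [  0.4     0.326 102.24   70.48  -21.979]
bar top 228 [  0.555   0.24  228.42   23.068  -2.902]
foot top 238 [  0.4     0.326  99.314  68.845 -21.883]
bar top 238 [  0.555   0.239 226.933  20.108  -2.952]
foot side 228 [  0.4     0.324 105.167  76.783 -21.312]
bar side 228 [  0.555   0.238 228.519  26.673  -2.257]
foot side 238 [  0.399   0.324 101.053  70.787 -21.977]
bar side 238 [  0.555   0.237 226.985  21.943  -2.29 ]
edge y at x=.535 0.25010254566423745 ang -1.7777815149080887 sd 0.0006705867340162428
edge y at x=.535 0.22962914638431012 ang -3.0493180022795907 sd 0.00022764192028983113
```

```bash
cat > go.py <<'E'
# usage: go.py x y z heading_deg(tool x) -> remaining turn rows / shift values in tool axes
import sys; from h import *
o=bot.get_obs(); R=Ro.from_quat(o['tool_rot']).as_matrix()
psi=np.degrees(np.arctan2(R[1,0],R[0,0]))
print("t",round(o['clock'],1),"pos",o['eef_pos'].round(4),"head",round(psi,2),"tilt",R[:2,2].round(4),"F",o['ft_force'].round(1),"w",round(o['grip_width'],4),"gf",round(o['grasp_force'],1),"j6",round(o['joint_pos'][5],2))
if len(sys.argv)>4:
    x,y,z,h=map(float,sys.argv[1:5]); d=(h-psi+180)%360-180; a=np.radians(h)
    T=np.array([[np.cos(a),np.sin(a),0],[np.sin(a),-np.cos(a),0],[0,0,-1]]).T  # rows = tool axes in world
    rv=Ro.from_matrix(R.T@T.T).as_rotvec()/np.pi
    s=T@(np.array([x,y,z])-o['eef_pos'])/.2
    n=max(np.abs(s).max()/.2,1e-9)
    print("turn z total %.4f (tilt %.4f %.4f)"%(rv[2],rv[0],rv[1])," shift after turn: %.4f %.4f %.4f"%tuple(s)," norm rows",round(np.linalg.norm(s)/.2,1))
E
python3 go.py .504 .028 .15 150
```

```text
t 0.1 pos [0.2049 0.4555 0.2475] head 155.78 tilt [-0.0008 -0.0017] F [0.4 0.7 0. ] w 0.085 gf 0.0 j6 1.57
turn z total 0.0321 (tilt -0.0006 0.0000)  shift after turn: -2.3637 -1.1035 0.4875  norm rows 13.3
```

Call:
apply_moves([
  [[0, 0, 0], [0, 0, 0.032], 1],
  [[-0.15, -0.07, 0], [0, 0, 0], 1],
  [[-0.15, -0.07, 0], [0, 0, 0], 1],
  [[-0.15, -0.07, 0], [0, 0, 0], 1],
  [[-0.15, -0.07, 0], [0, 0, 0], 1],
  [[-0.15, -0.07, 0], [0, 0, 0], 1],
  [[-0.15, -0.07, 0], [0, 0, 0], 1],
  [[-0.15, -0.07, 0], [0, 0, 0], 1],
])

```text
clock: 0.77
eef_pos: [0.3384, 0.2646, 0.248]
tool_rot: [0.258, 0.966, -0.0, -0.0]
ft_force: [0.2, -0.5, 0.8]
grip_width: 0.0855
grasp_force: 0.0
```

Call:
apply_moves([
  [[-0.15, -0.07, 0], [0, 0, 0], 1],
  [[-0.15, -0.07, 0], [0, 0, 0], 1],
  [[-0.15, -0.07, 0], [0, 0, 0], 1],
  [[-0.15, -0.07, 0], [0, 0, 0], 1],
  [[-0.15, -0.07, 0], [0, 0, 0], 1],
  [[-0.15, -0.07, 0], [0, 0, 0], 1],
  [[-0.15, -0.07, 0], [0, 0, 0], 1],
  [[-0.15, -0.07, 0], [0, 0, 0], 1],
])

```text
clock: 1.43
eef_pos: [0.4904, 0.0476, 0.2479]
tool_rot: [0.259, 0.966, -0.0, -0.0]
ft_force: [-0.3, 1.3, 1.1]
grip_width: 0.0855
grasp_force: 0.0
```

```bash
python3 go.py .504 .028 .12 150
```

```text
t 1.4 pos [0.4904 0.0476 0.2479] head 150.0 tilt [-0.0009  0.    ] F [-0.3  1.3  1.1] w 0.0855 gf 0.0 j6 0.62
turn z total 0.0000 (tilt -0.0001 -0.0002)  shift after turn: -0.1080 -0.0507 0.6395  norm rows 3.3
```

Call:
apply_moves([
  [[-0.108, -0.05, 0], [0, 0, 0], 1],
  [[0, 0, 0.18], [0, 0, 0], 1],
  [[0, 0, 0.18], [0, 0, 0], 1],
  [[0, 0, 0.18], [0, 0, 0], 1],
  [[0, 0, 0.18], [0, 0, 0], 1],
  [[0, 0, 0.18], [0, 0, 0], 1],
  [[0, 0, 0.1], [0, 0, 0], 1],
  [[0, 0, 0.08], [0, 0, 0], 1],
])

```text
clock: 2.1
eef_pos: [0.5012, 0.0295, 0.0291]
tool_rot: [0.259, 0.966, -0.001, -0.003]
ft_force: [-0.6, -0.1, 0.4]
grip_width: 0.085
grasp_force: 0.0
```

Call:
apply_moves([
  [[0, 0, 0], [0, 0, 0], 0],
  [[0, 0, 0], [0, 0, 0], 0],
  [[0, 0, 0], [0, 0, 0], 0],
  [[0, 0, 0], [0, 0, 0], 0],
  [[0, 0, 0], [0, 0, 0], 0],
  [[0, 0, 0], [0, 0, 0], 0],
  [[0, 0, 0], [0, 0, 0], 0],
  [[0, 0, 0], [0, 0, 0], 0],
])

```text
clock: 2.77
eef_pos: [0.5048, 0.0293, 0.0339]
tool_rot: [0.259, 0.966, -0.0, 0.002]
ft_force: [-1.4, -3.0, 6.6]
grip_width: 0.0395
grasp_force: 62.6
```

```bash
python3 go.py .52 .17 .06 87.2
python3 - <<'E'
from h import *
p,d=camera("side"); c=p[150:240,210:330,::-1]; cv2.imwrite("pics/a1.png",cv2.resize(c,None,fx=5,fy=5,interpolation=cv2.INTER_CUBIC))
E
```

```text
t 2.8 pos [0.5048 0.0293 0.0339] head 150.0 tilt [ 0.003  -0.0009] F [-1.4 -3.   6.6] w 0.0395 gf 62.6 j6 0.58
turn z total 0.3489 (tilt 0.0007 0.0008)  shift after turn: 0.7064 0.0415 -0.1304  norm rows 3.6
```

View pics/a1.png

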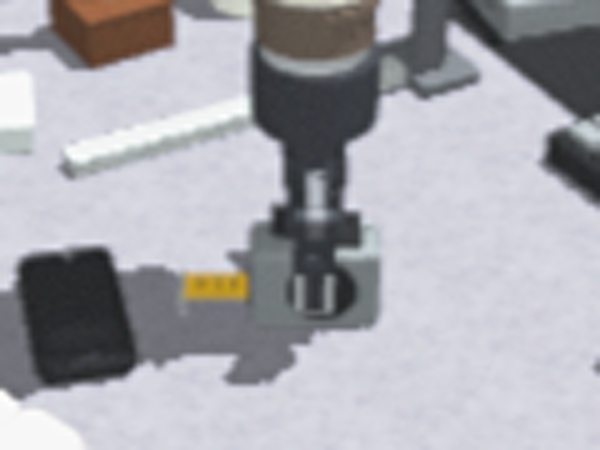

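Call:
apply_moves([
  [[0, 0, -0.1], [0, 0, 0], 0],
  [[0, 0, -0.1], [0, 0, 0], 0],
  [[0, 0, 0], [0, 0, 0.035], 0],
  [[0, 0, 0], [0, 0, 0.035], 0],
  [[0, 0, 0], [0, 0, 0.035], 0],
  [[0, 0, 0], [0, 0, 0.035], 0],
  [[0, 0, 0], [0, 0, 0.035], 0],
  [[0, 0, 0], [0, 0, 0.035], 0],
])

```text
clock: 3.48
eef_pos: [0.5025, 0.0301, 0.0714]
tool_rot: [0.56, 0.829, -0.0, -0.001]
ft_force: [-0.2, -0.5, -5.9]
grip_width: 0.0396
grasp_force: 62.9
```

Call:
apply_moves([
  [[0, 0, 0], [0, 0, 0.035], 0],
  [[0, 0, 0], [0, 0, 0.035], 0],
  [[0, 0, 0], [0, 0, 0.035], 0],
  [[0, 0, 0], [0, 0, 0.034], 0],
  [[0, 0, 0], [0, 0, 0], 0],
  [[0, 0, 0], [0, 0, 0], 0],
  [[0, 0, 0], [0, 0, 0], 0],
  [[0, 0, 0], [0, 0, 0], 0],
])

```text
clock: 4.15
eef_pos: [0.5034, 0.0298, 0.072]
tool_rot: [0.724, 0.69, -0.0, -0.0]
ft_force: [-0.5, 0.5, -6.4]
grip_width: 0.0393
grasp_force: 62.9
```

```bash
python3 go.py .518 .1786 .075 87.2
```

```text
t 4.2 pos [0.5034 0.0298 0.072 ] head 87.29 tilt [-0.0007  0.0002] F [-0.5  0.5 -6.4] w 0.0393 gf 62.9 j6 1.68
turn z total 0.0005 (tilt -0.0002 -0.0001)  shift after turn: 0.7466 0.0367 -0.0149  norm rows 3.7
```

Call:
apply_moves([
  [[0.15, 0.0075, 0], [0, 0, 0], 0],
  [[0.15, 0.0075, 0], [0, 0, 0], 0],
  [[0.15, 0.0075, 0], [0, 0, 0], 0],
  [[0.15, 0.0075, 0], [0, 0, 0], 0],
  [[0.1, 0.005, 0], [0, 0, 0], 0],
  [[0.045, 0.002, 0], [0, 0, 0], 0],
  [[0, 0, 0], [0, 0, 0], 0],
  [[0, 0, 0], [0, 0, 0], 0],
])

```text
clock: 4.82
eef_pos: [0.5179, 0.1779, 0.072]
tool_rot: [0.724, 0.69, -0.001, 0.0]
ft_force: [-0.9, -2.1, -6.2]
grip_width: 0.0392
grasp_force: 62.9
```

```bash
python3 go.py .518 .1786 .034 87.2
python3 - <<'E'
from h import *
p,d=camera("side"); a=cv2.resize(p[110:200,205:325,::-1],None,fx=5,fy=5,interpolation=cv2.INTER_CUBIC)
p,d=camera("top"); np.save("t1.npy",d); b=cv2.resize(p[150:260,150:250,::-1],(409,450),interpolation=cv2.INTER_CUBIC)
cv2.imwrite("pics/a2.png",cv2.resize(np.hstack([a,b]),None,fx=.79,fy=.79))
cv2.imwrite("pics/top1.png",p[:,:,::-1])
E
```

```text
t 4.8 pos [0.5179 0.1779 0.072 ] head 87.27 tilt [-0.0008 -0.0012] F [-0.9 -2.1 -6.2] w 0.0392 gf 62.9 j6 1.95
turn z total 0.0004 (tilt -0.0002 0.0004)  shift after turn: 0.0033 0.0001 0.1898  norm rows 0.9
```

View pics/a2.png

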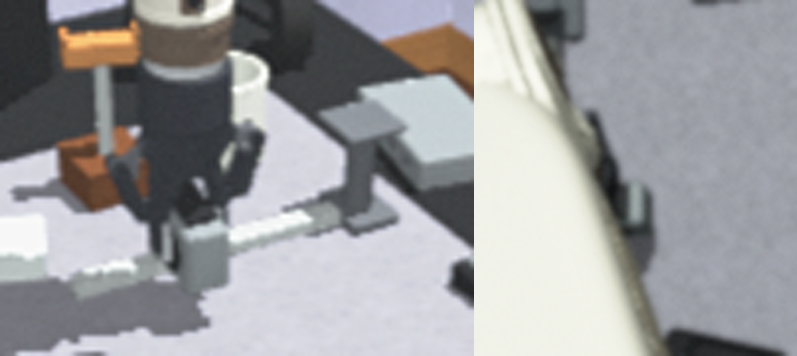

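The case hangs square in front of the bar, but the arm hides the hook in both views. I'll lower it slowly and watch the force.

Call:
apply_moves([
  [[0.003, 0, 0.06], [0, 0, 0], 0],
  [[0, 0, 0.06], [0, 0, 0], 0],
  [[0, 0, 0.03], [0, 0, 0], 0],
  [[0, 0, 0.015], [0, 0, 0], 0],
  [[0, 0, 0.01], [0, 0, 0], 0],
  [[0, 0, 0.005], [0, 0, 0], 0],
  [[0, 0, 0], [0, 0, 0], 0],
  [[0, 0, 0], [0, 0, 0], 0],
])

```text
clock: 5.58
eef_pos: [0.5189, 0.1788, 0.0368]
tool_rot: [0.724, 0.69, 0.0, 0.0]
ft_force: [0.0, -0.1, -7.0]
grip_width: 0.0393
grasp_force: 62.9
```

```bash
python3 go.py .518 .1786 .034 87.2
```

```text
t 5.6 pos [0.5189 0.1788 0.0368] head 87.19 tilt [0.001  0.0003] F [ 0.  -0.1 -7. ] w 0.0393 gf 62.9 j6 1.95
turn z total -0.0001 (tilt 0.0003 -0.0001)  shift after turn: -0.0013 -0.0042 0.0142  norm rows 0.1
```

Call:
apply_moves([
  [[0, 0, 0.005], [0, 0, 0], 0],
  [[0, 0, 0.005], [0, 0, 0], 0],
  [[0, 0, 0.003], [0, 0, 0], 0],
  [[0, 0, 0], [0, 0, 0], 0],
  [[0, 0, 0], [0, 0, 0], 0],
  [[0, 0, 0], [0, 0, 0], 0],
  [[0, 0, 0], [0, 0, 0], 0],
  [[0, 0, 0], [0, 0, 0], 0],
])

```text
clock: 6.25
eef_pos: [0.5186, 0.179, 0.034]
tool_rot: [0.724, 0.69, 0.0, 0.0]
ft_force: [0.1, -0.4, -2.5]
grip_width: 0.0396
grasp_force: 63.3
```

```bash
python3 go.py .518 .1786 .034 87.2
```

```text
t 6.2 pos [0.5186 0.179  0.034 ] head 87.2 tilt [0.0004 0.0003] F [ 0.1 -0.4 -2.5] w 0.0396 gf 63.3 j6 1.95
turn z total 0.0000 (tilt 0.0001 -0.0001)  shift after turn: -0.0019 -0.0027 0.0001  norm rows 0.0
```

Call:
apply_moves([
  [[-0.07, 0, 0], [0, 0, 0], 0],
  [[-0.07, 0, 0], [0, 0, 0], 0],
  [[-0.07, 0, 0], [0, 0, 0], 0],
  [[-0.07, 0, 0], [0, 0, 0], 0],
  [[-0.07, 0, 0], [0, 0, 0], 0],
  [[-0.07, 0, 0], [0, 0, 0], 0],
  [[-0.07, 0, 0], [0, 0, 0], 0],
  [[-0.07, 0, 0], [0, 0, 0], 0],
])

```text
clock: 6.92
eef_pos: [0.5132, 0.0656, 0.0341]
tool_rot: [0.725, 0.689, 0.001, -0.0]
ft_force: [0.9, 4.5, -3.8]
grip_width: 0.0393
grasp_force: 63.3
```

```bash
python3 go.py .518 .0607 .034 87.2
python3 - <<'E'
from h import *
p,d=camera("side"); cv2.imwrite("pics/side2.png",p[:,:,::-1]); a=cv2.resize(p[130:220,215:335,::-1],None,fx=5,fy=5,interpolation=cv2.INTER_CUBIC)
p,d=camera("top"); b=cv2.resize(p[150:260,150:260,::-1],(450,450),interpolation=cv2.INTER_CUBIC)
cv2.imwrite("pics/top2.png",p[:,:,::-1])
cv2.imwrite("pics/a3.png",cv2.resize(np.hstack([a,b]),None,fx=.76,fy=.76))
E
```

```text
t 6.9 pos [0.5132 0.0656 0.0341] head 87.14 tilt [0.0011 0.0011] F [ 0.9  4.5 -3.8] w 0.0393 gf 63.3 j6 1.75
turn z total -0.0004 (tilt 0.0003 -0.0004)  shift after turn: -0.0233 0.0253 0.0004  norm rows 0.2
```

View pics/a3.png

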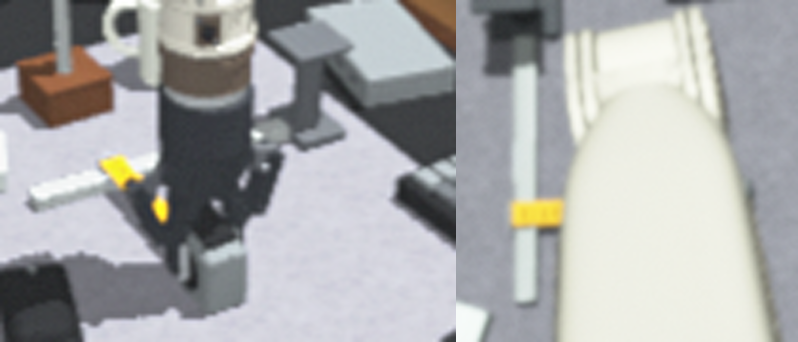

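The blade now runs out over the bar and past its far edge at top pixel (167.7,218.5), so the hook has caught. I'll go to the nominal distance, release, retreat and measure.

Call:
apply_moves([
  [[-0.012, 0, 0], [0, 0, 0], 0],
  [[-0.011, 0, 0], [0, 0, 0], 0],
  [[0, 0, 0], [0, 0, 0], 0],
  [[0, 0, 0], [0, 0, 0], 0],
  [[0, 0, 0], [0, 0, 0], 1],
  [[0, 0, 0], [0, 0, 0], 1],
  [[0, 0, 0], [0, 0, 0], 1],
  [[0, 0, 0], [0, 0, 0], 1],
])

```text
clock: 7.68
eef_pos: [0.5129, 0.0623, 0.0338]
tool_rot: [0.724, 0.69, -0.0, 0.0]
ft_force: [-0.3, 0.1, 0.3]
grip_width: 0.0844
grasp_force: 0.0
```

```bash
python3 go.py .518 .0607 .034 87.2
```

```text
t 7.7 pos [0.5129 0.0623 0.0338] head 87.21 tilt [ 0.0004 -0.0004] F [-0.3  0.1  0.3] w 0.0844 gf 0.0 j6 1.74
turn z total 0.0000 (tilt 0.0001 0.0001)  shift after turn: -0.0067 0.0260 -0.0009  norm rows 0.1
```

Call:
apply_moves([
  [[0, 0, 0], [0, 0, 0], 1],
  [[0, 0, 0], [0, 0, 0], 1],
  [[0, 0, -0.15], [0, 0, 0], 1],
  [[0, 0, -0.2], [0, 0, 0], 1],
  [[0, 0, -0.2], [0, 0, 0], 1],
  [[0, 0, -0.2], [0, 0, 0], 1],
  [[-0.2, 0, 0], [0, 0, 0], 1],
  [[-0.2, 0, 0], [0, 0, 0], 1],
])

```text
clock: 8.35
eef_pos: [0.5113, -0.0168, 0.1874]
tool_rot: [0.722, 0.692, 0.003, 0.003]
ft_force: [1.3, -0.8, -0.8]
grip_width: 0.0856
grasp_force: 0.0
```

Call:
apply_moves([
  [[-0.2, 0, 0], [0, 0, 0], 0],
  [[-0.2, 0, 0], [0, 0, 0], 0],
  [[-0.2, 0, 0], [0, 0, 0], 0],
  [[-0.2, 0, 0], [0, 0, 0], 0],
  [[-0.2, 0, 0], [0, 0, 0], 0],
  [[-0.2, 0, 0], [0, 0, 0], 0],
  [[0, 0, 0], [0, 0, 0], 0],
  [[0, 0, 0], [0, 0, 0], 0],
])

```text
clock: 9.02
eef_pos: [0.4963, -0.2596, 0.1833]
tool_rot: [0.726, 0.688, -0.0, -0.0]
ft_force: [-0.5, 0.5, -0.3]
grip_width: -0.0002
grasp_force: 0.0
```

```bash
python3 go.py
python3 - <<'E'
from h import *
p,d=camera("side"); np.save("side3.npy",d); cv2.imwrite("pics/side3.png",p[:,:,::-1]); a=cv2.resize(p[130:220,215:335,::-1],None,fx=5,fy=5,interpolation=cv2.INTER_CUBIC)
p,d=camera("top"); np.save("top3.npy",d);b=cv2.resize(p[170:245,160:260,::-1],(600,450),interpolation=cv2.INTER_CUBIC)
cv2.imwrite("pics/top3.png",p[:,:,::-1])
cv2.imwrite("pics/a4.png",cv2.resize(np.hstack([a,b]),None,fx=.66,fy=.66))
E
```

```text
t 9.0 pos [ 0.4963 -0.2596  0.1833] head 86.93 tilt [-0.0003  0.0002] F [-0.5  0.5 -0.3] w -0.0002 gf 0.0 j6 1.14
```

View pics/a4.png

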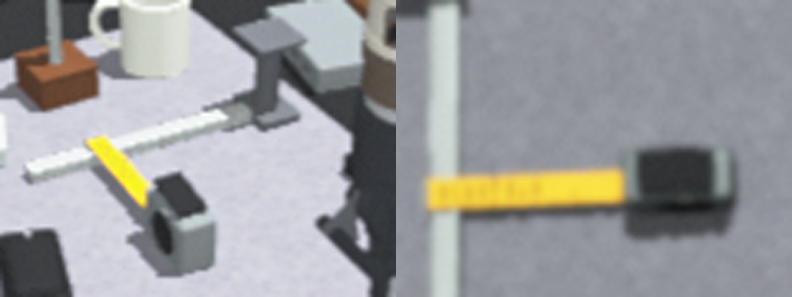

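Run:
```python
from h import *
for n,roi in(("top",(160,185,260,240)),("side",(225,160,290,220))):
    f,cx,cy,R,t=cal(n); print(n,"cam",(-R.T@t).round(3))
    i=cv2.imread(f"pics/{n}3.png")
    for lo,hi,z,nm in (((20,120,120),(35,255,255),.02,"blade"),((0,0,0),(180,255,75),.071,"rocker")):
        for r in rect(n,i,lo,hi,roi,z,4,15): print(nm,np.round(r,3))
i=cv2.imread("pics/top3.png")
h=cv2.cvtColor(i,cv2.COLOR_BGR2HSV); g=cv2.cvtColor(i,cv2.COLOR_BGR2GRAY)
for v in (213,216): print(v,[tuple(int(a) for a in h[v,u]) for u in range(164,176)],"\n",[tuple(int(a) for a in h[v,u]) for u in range(213,224)],"\n",[tuple(int(a) for a in h[v,u]) for u in range(236,250)])
```

```text
top cam [ 0.256 -0.043  1.285]
blade [  0.518   0.178 144.864  25.428  87.071]
rocker [4.9900e-01 6.1000e-02 7.6827e+01 5.7035e+01 8.7549e+01]
side cam [-0.023 -0.832  0.798]
blade [  0.519   0.182 132.888  24.429  86.164]
rocker [3.6100e-01 2.1000e-02 9.1913e+01 3.0278e+01 6.4178e+01]
rocker [4.6600e-01 1.1000e-02 6.2923e+01 1.5854e+01 7.0796e+01]
rocker [5.0800e-01 5.3000e-02 6.0985e+01 2.7457e+01 8.4138e+01]
213 [(111, 16, 157), (110, 15, 157), (108, 16, 156), (98, 6, 157), (48, 7, 173), (45, 11, 193), (44, 13, 209), (45, 12, 213), (45, 12, 215), (45, 12, 214), (38, 14, 206), (32, 19, 177)] 
 [(22, 132, 228), (22, 136, 230), (22, 139, 226), (21, 123, 204), (21, 76, 172), (36, 17, 149), (84, 18, 142), (87, 20, 114), (90, 14, 74), (100, 14, 54), (100, 15, 52)] 
 [(90, 15, 51), (90, 5, 50), (90, 19, 54), (90, 11, 70), (90, 17, 108), (87, 16, 145), (90, 16, 159), (90, 16, 147), (90, 17, 117), (107, 21, 110), (111, 19, 131), (111, 17, 149), (112, 18, 155), (114, 17, 153)]
216 [(111, 16, 156), (109, 13, 157), (38, 6, 164), (22, 60, 192), (23, 123, 228), (24, 156, 242), (25, 164, 244), (24, 164, 242), (24, 163, 242), (25, 166, 243), (25, 170, 243), (25, 178, 243)] 
 [(26, 186, 249), (26, 185, 249), (25, 186, 247), (23, 171, 236), (21, 118, 198), (24, 35, 153), (83, 14, 142), (87, 19, 119), (85, 18, 83), (84, 21, 60), (83, 20, 52)] 
 [(90, 10, 49), (90, 10, 50), (110, 14, 53), (84, 18, 70), (86, 16, 110), (90, 18, 145), (87, 18, 158), (93, 17, 146), (94, 17, 117), (103, 17, 104), (111, 20, 126), (109, 19, 147), (114, 17, 152), (114, 17, 153)]
```

Run:
```python
from h import *
print("blade end",ray("top",167.2,216,.0195),"front",ray("top",217.4,216,.058),"back",ray("top",243.8,216,.058),"rocker ends",ray("top",220.6,214,.073),ray("top",239.8,214,.064))
for c in (0,1): pass
# bar edges refit from the cleared picture, several thresholds, both sides
g=cv2.cvtColor(cv2.imread("pics/top3.png"),cv2.COLOR_BGR2GRAY).astype(float)
for a in(.4,.5,.6):
  pts=[]
  for v in list(range(180,205))+list(range(225,240)):
    r=g[v,160:186]; xx=np.linspace(160,185,501); rr=np.interp(xx,np.arange(160,186),r)
    L=np.median(g[v,158:165]);Rr=np.median(g[v,180:188]); k1=np.where(rr>L+(r.max()-L)*a)[0][0]; k2=np.where(rr>Rr+(r.max()-Rr)*a)[0][-1]; pts.append((xx[k1],xx[k2],v))
  pts=np.array(pts)
  for c in (0,1):
    w=planar("top",pts[:,[c,2]],.015); b=np.polyfit(w[:,0],w[:,1],1); print(a,"edge y at .5215",np.polyval(b,.5215).round(4),"ang",np.degrees(np.arctan(b[0])).round(2))
```

```text
blade end [0.53103406 0.25176914 0.0195    ] front [0.50924954 0.09990567 0.058     ] back [0.50220531 0.02484771 0.058     ] rocker ends [0.51104495 0.08877547 0.073     ] [0.50783613 0.03538367 0.064     ]
0.4 edge y at .5215 0.2502 ang -1.89
0.4 edge y at .5215 0.2303 ang -3.02
0.5 edge y at .5215 0.2493 ang -1.97
0.5 edge y at .5215 0.2309 ang -2.99
0.6 edge y at .5215 0.2485 ang -2.04
0.6 edge y at .5215 0.2315 ang -2.96
```

```bash
python3 go.py .513 .0623 .034 87.2
```

```text
t 9.1 pos [ 0.4967 -0.257   0.1834] head 87.18 tilt [-0.0008  0.0008] F [ 0.4  0.8 -0.8] w -0.0001 gf 0.0 j6 1.14
turn z total -0.0001 (tilt -0.0003 -0.0002)  shift after turn: 1.5984 0.0036 0.7470  norm rows 8.8
```

Call:
apply_moves([
  [[0.2, 0, 0], [0, 0, 0], 1],
  [[0.2, 0, 0], [0, 0, 0], 1],
  [[0.2, 0, 0], [0, 0, 0], 1],
  [[0.2, 0, 0], [0, 0, 0], 1],
  [[0.2, 0, 0], [0, 0, 0], 1],
  [[0.2, 0, 0], [0, 0, 0], 1],
  [[0.2, 0, 0], [0, 0, 0], 1],
  [[0.19, 0.003, 0], [0, 0, 0], 1],
])

```text
clock: 9.78
eef_pos: [0.512, 0.0642, 0.1841]
tool_rot: [0.723, 0.691, 0.0, -0.0]
ft_force: [0.5, 0.3, 0.2]
grip_width: 0.0853
grasp_force: 0.0
```

Call:
apply_moves([
  [[0, 0, 0.16], [0, 0, 0], 1],
  [[0, 0, 0.16], [0, 0, 0], 1],
  [[0, 0, 0.16], [0, 0, 0], 1],
  [[0, 0, 0.16], [0, 0, 0], 1],
  [[0, 0, 0.1], [0, 0, 0], 1],
  [[0, 0, 0], [0, 0, 0], 1],
  [[0, 0, 0], [0, 0, 0], 1],
  [[0, 0, 0], [0, 0, 0], 1],
])

```text
clock: 10.45
eef_pos: [0.514, 0.0613, 0.0371]
tool_rot: [0.724, 0.69, 0.001, 0.001]
ft_force: [0.4, 0.5, 0.3]
grip_width: 0.0854
grasp_force: 0.0
```

```bash
python3 go.py .5128 .0623 .034 87.2
```

```text
t 10.4 pos [0.514  0.0613 0.0371] head 87.29 tilt [0.0021 0.0003] F [0.4 0.5 0.3] w 0.0854 gf 0.0 j6 1.74
turn z total 0.0005 (tilt 0.0007 -0.0001)  shift after turn: 0.0045 -0.0062 0.0157  norm rows 0.1
```

Call:
apply_moves([
  [[0, 0, 0.015], [0, 0, 0], 0],
  [[0, 0, 0], [0, 0, 0], 0],
  [[0, 0, 0], [0, 0, 0], 0],
  [[0, 0, 0], [0, 0, 0], 0],
  [[0, 0, 0], [0, 0, 0], 0],
  [[0, 0, 0], [0, 0, 0], 0],
  [[0, 0, 0], [0, 0, 0], 0],
  [[0, 0, 0], [0, 0, 0], 0],
])

```text
clock: 11.12
eef_pos: [0.5136, 0.0604, 0.0337]
tool_rot: [0.724, 0.69, 0.001, 0.0]
ft_force: [-2.2, 0.1, 6.0]
grip_width: 0.039
grasp_force: 62.7
```

Call:
apply_moves([
  [[-0.005, 0, 0], [0, 0, 0], 0],
  [[-0.005, 0, 0], [0, 0, 0], 0],
  [[0, 0, 0], [0, 0, 0], 0],
  [[0, 0, 0], [0, 0, 0], 0],
  [[0, 0, 0], [0, 0, 0], 0],
  [[0, 0, 0], [0, 0, 0], 0],
  [[0, 0, 0], [0, 0, 0], 0],
  [[0, 0, 0], [0, 0, 0], 0],
])

```text
clock: 11.78
eef_pos: [0.5136, 0.0603, 0.0338]
tool_rot: [0.724, 0.69, 0.002, -0.001]
ft_force: [-1.7, 6.4, 6.3]
grip_width: 0.0395
grasp_force: 62.7
```

```bash
python3 go.py .5128 .0603 .034 87.2
```

```text
t 11.8 pos [0.5136 0.0603 0.0338] head 87.25 tilt [0.0012 0.0044] F [-1.7  6.4  6.3] w 0.0395 gf 62.7 j6 1.73
turn z total 0.0003 (tilt 0.0003 -0.0014)  shift after turn: -0.0001 -0.0038 -0.0012  norm rows 0.0
```

Call:
apply_moves([
  [[0, 0, -0.007], [0, 0, 0], 0],
  [[-0.005, 0, 0], [0, 0, 0], 0],
  [[0, 0, 0], [0, 0, 0], 0],
  [[0, 0, 0], [0, 0, 0], 0],
  [[0, 0, 0], [0, 0, 0], 0],
  [[0, 0, 0], [0, 0, 0], 0],
  [[0, 0, 0], [0, 0, 0], 0],
  [[0, 0, 0], [0, 0, 0], 0],
])

```text
clock: 12.45
eef_pos: [0.5127, 0.0571, 0.0338]
tool_rot: [0.724, 0.69, -0.0, -0.0]
ft_force: [0.4, 1.8, -4.8]
grip_width: 0.0389
grasp_force: 61.6
```

```bash
python3 go.py .5128 .0593 .034 87.2
```

```text
t 12.4 pos [0.5127 0.0571 0.0338] head 87.19 tilt [-0.0008 -0.0003] F [ 0.4  1.8 -4.8] w 0.0389 gf 61.6 j6 1.73
turn z total -0.0000 (tilt -0.0002 0.0001)  shift after turn: 0.0108 -0.0000 -0.0011  norm rows 0.1
```

Call:
apply_moves([
  [[0.004, 0, 0], [0, 0, 0], 0],
  [[0, 0, 0], [0, 0, 0], 0],
  [[0, 0, 0], [0, 0, 0], 0],
  [[0, 0, 0], [0, 0, 0], 1],
  [[0, 0, 0], [0, 0, 0], 1],
  [[0, 0, 0], [0, 0, 0], 1],
  [[0, 0, 0], [0, 0, 0], 1],
  [[0, 0, 0], [0, 0, 0], 1],
])

```text
clock: 13.12
eef_pos: [0.5136, 0.058, 0.0346]
tool_rot: [0.724, 0.69, 0.0, 0.0]
ft_force: [0.0, -0.1, 0.2]
grip_width: 0.0855
grasp_force: 0.0
```

Call:
apply_moves([
  [[0, 0, 0], [0, 0, 0], 1],
  [[0, 0, -0.1], [0, 0, 0], 1],
  [[0, 0, -0.2], [0, 0, 0], 1],
  [[0, 0, -0.2], [0, 0, 0], 1],
  [[0, 0, -0.2], [0, 0, 0], 1],
  [[-0.2, 0, 0], [0, 0, 0], 0],
  [[-0.2, 0, 0], [0, 0, 0], 0],
  [[-0.2, 0, 0], [0, 0, 0], 0],
])

```text
clock: 13.78
eef_pos: [0.5078, -0.0624, 0.1756]
tool_rot: [0.723, 0.691, 0.001, 0.001]
ft_force: [0.7, -0.6, -0.8]
grip_width: 0.0517
grasp_force: 0.0
```

Call:
apply_moves([
  [[-0.2, 0, 0], [0, 0, 0], 0],
  [[-0.2, 0, 0], [0, 0, 0], 0],
  [[-0.2, 0, 0], [0, 0, 0], 0],
  [[-0.2, 0, 0], [0, 0, 0], 0],
  [[-0.2, 0, 0], [0, 0, 0], 0],
  [[0, 0, 0], [0, 0, 0], 0],
  [[0, 0, 0], [0, 0, 0], 0],
  [[0, 0, 0], [0, 0, 0], 0],
])

```text
clock: 14.45
eef_pos: [0.497, -0.2615, 0.1738]
tool_rot: [0.725, 0.689, 0.0, -0.0]
ft_force: [0.2, 0.2, 0.2]
grip_width: -0.0002
grasp_force: 0.0
```

```bash
cat > tape.py <<'E'
from h import *
import sys
# averaged half-level crossings in the top view along the tape: blade end, front edge, back edge
ps=[camera("top")[0] for _ in range(3)]; p=np.mean(ps,0).astype(np.uint8)[:,:,::-1].copy(); cv2.imwrite(f"pics/{sys.argv[1]}.png",p)
i=cv2.cvtColor(p,cv2.COLOR_BGR2HSV).astype(float); S=i[:,:,1]
for v in (214,215,216,217):
    s=S[v]; x=np.linspace(160,232,1441); r=np.interp(x,np.arange(560),s); k=np.where(r>80)[0]
    a,b=x[k[0]],x[k[-1]]; A=ray("top",a,v,.0195); B=ray("top",b,v,.058)
    print(v,"end",round(a,2),A.round(4),"front",round(b,2),B.round(4))
for lo,hi,z in (((20,120,120),(35,255,255),.0195),): print("blade",[np.round(r,3) for r in rect("top",p,lo,hi,(160,195,240,240),z,4,15)])
E
python3 go.py .51 .075 .1 87.2; python3 tape.py top4; sed -i 's/ps=.*/p=cv2.imread("pics\/top3.png")/' tape.py; python3 tape.py x
```

```text
t 14.4 pos [ 0.497  -0.2615  0.1738] head 87.14 tilt [-0.0006  0.0007] F [0.2 0.2 0.2] w -0.0002 gf 0.0 j6 1.14
turn z total -0.0003 (tilt -0.0002 -0.0002)  shift after turn: 1.6835 -0.0175 0.3692  norm rows 8.6
214 end 175.75 [0.5347 0.2264 0.0195] front 218.15 [0.5149 0.0974 0.058 ]
215 end 168.25 [0.5337 0.2486 0.0195] front 218.25 [0.5119 0.0973 0.058 ]
216 end 167.5 [0.531  0.2509 0.0195] front 218.2 [0.509  0.0976 0.058 ]
217 end 167.3 [0.528  0.2516 0.0195] front 218.2 [0.5061 0.0978 0.058 ]
blade [array([  0.518,   0.177, 147.149,  25.307,  87.319])]
214 end 175.15 [0.5349 0.2281 0.0195] front 217.3 [0.5151 0.0998 0.058 ]
215 end 167.75 [0.5339 0.25   0.0195] front 217.4 [0.5122 0.0997 0.058 ]
216 end 167.35 [0.531  0.2513 0.0195] front 217.45 [0.5092 0.0998 0.058 ]
217 end 167.3 [0.528  0.2516 0.0195] front 217.45 [0.5063 0.1    0.058 ]
blade [array([  0.518,   0.178, 144.921,  25.438,  87.071])]
```

Call:
apply_moves([
  [[0.2, 0, 0], [0, 0, 0], 0],
  [[0.2, 0, 0], [0, 0, 0], 0],
  [[0.2, 0, 0], [0, 0, 0], 0],
  [[0.2, 0, 0], [0, 0, 0], 0],
  [[0.2, 0, 0], [0, 0, 0], 0],
  [[0.2, 0, 0], [0, 0, 0], 0],
  [[0.2, 0, 0], [0, 0, 0], 0],
  [[0.2, 0, 0], [0, 0, 0], 0],
])

```text
clock: 15.27
eef_pos: [0.5123, 0.0614, 0.1746]
tool_rot: [0.723, 0.691, 0.0, 0.0]
ft_force: [0.7, -0.2, 0.4]
grip_width: 0.0001
grasp_force: 0.0
```

Call:
apply_moves([
  [[0.08, 0, 0], [0, 0, 0], 0],
  [[0, 0, 0.1], [0, 0, 0], 0],
  [[0, 0, 0.1], [0, 0, 0], 0],
  [[0, 0, 0.1], [0, 0, 0], 0],
  [[0, 0, 0.07], [0, 0, 0], 0],
  [[0, 0, 0], [0, 0, 0], 0],
  [[0, 0, 0], [0, 0, 0], 0],
  [[0, 0, 0], [0, 0, 0], 0],
])

```text
clock: 15.93
eef_pos: [0.5143, 0.0749, 0.1011]
tool_rot: [0.724, 0.69, 0.001, 0.0]
ft_force: [0.4, -0.4, -0.0]
grip_width: 0.0001
grasp_force: 0.0
```

```bash
python3 go.py .514 .075 .09 87.2
```

```text
t 15.9 pos [0.5143 0.0749 0.1011] head 87.27 tilt [0.0015 0.0002] F [ 0.4 -0.4 -0. ] w 0.0001 gf 0.0 j6 1.76
turn z total 0.0004 (tilt 0.0005 -0.0001)  shift after turn: 0.0005 -0.0016 0.0557  norm rows 0.3
```

Now I'll press in 1–2 mm steps.

Call:
apply_moves([
  [[0, 0, 0.03], [0, 0, 0], 0],
  [[0, 0, 0.02], [0, 0, 0], 0],
  [[0, 0, 0.005], [0, 0, 0], 0],
  [[0, 0, 0.005], [0, 0, 0], 0],
  [[0, 0, 0], [0, 0, 0], 0],
  [[0, 0, 0], [0, 0, 0], 0],
  [[0, 0, 0], [0, 0, 0], 0],
  [[0, 0, 0], [0, 0, 0], 0],
])

```text
clock: 16.6
eef_pos: [0.5142, 0.0743, 0.0886]
tool_rot: [0.724, 0.69, 0.0, 0.0]
ft_force: [-1.3, 1.3, 5.5]
grip_width: 0.0001
grasp_force: 2.4
```

Call:
apply_moves([
  [[0, 0, 0.005], [0, 0, 0], 0],
  [[0, 0, 0.005], [0, 0, 0], 0],
  [[0, 0, 0], [0, 0, 0], 0],
  [[0, 0, 0], [0, 0, 0], 0],
  [[0, 0, 0], [0, 0, 0], 0],
  [[0, 0, 0], [0, 0, 0], 0],
  [[0, 0, 0], [0, 0, 0], 0],
  [[0, 0, 0], [0, 0, 0], 0],
])

```text
clock: 17.27
eef_pos: [0.5141, 0.0749, 0.0865]
tool_rot: [0.724, 0.69, 0.001, -0.0]
ft_force: [-1.3, 3.5, 4.3]
grip_width: -0.0001
grasp_force: 2.6
```

Call:
apply_moves([
  [[0, 0, 0.005], [0, 0, 0], 0],
  [[0, 0, 0.005], [0, 0, 0], 0],
  [[0, 0, 0], [0, 0, 0], 0],
  [[0, 0, 0], [0, 0, 0], 0],
  [[0, 0, 0], [0, 0, 0], 0],
  [[0, 0, 0], [0, 0, 0], 0],
  [[0, 0, 0], [0, 0, 0], 0],
  [[0, 0, 0], [0, 0, 0], 0],
])

```text
clock: 17.93
eef_pos: [0.5143, 0.0754, 0.0855]
tool_rot: [0.724, 0.69, 0.002, -0.001]
ft_force: [-3.1, 3.4, 11.6]
grip_width: 0.0001
grasp_force: 5.6
```

Call:
apply_moves([
  [[0, 0, 0.005], [0, 0, 0], 0],
  [[0, 0, 0.005], [0, 0, 0], 0],
  [[0, 0, 0], [0, 0, 0], 0],
  [[0, 0, 0], [0, 0, 0], 0],
  [[0, 0, 0], [0, 0, 0], 0],
  [[0, 0, 0], [0, 0, 0], 0],
  [[0, 0, 0], [0, 0, 0], 0],
  [[0, 0, 0], [0, 0, 0], 0],
])

```text
clock: 18.6
eef_pos: [0.5145, 0.0756, 0.085]
tool_rot: [0.724, 0.69, 0.002, -0.0]
ft_force: [-5.8, 5.1, 19.5]
grip_width: 0.0001
grasp_force: 10.2
```

Call:
apply_moves([
  [[0, 0, -0.05], [0, 0, 0], 0],
  [[0, 0, -0.1], [0, 0, 0], 0],
  [[0, 0, -0.2], [0, 0, 0], 0],
  [[0, 0, -0.2], [0, 0, 0], 0],
  [[-0.2, 0, 0], [0, 0, 0], 0],
  [[-0.2, 0, 0], [0, 0, 0], 0],
  [[-0.2, 0, 0], [0, 0, 0], 0],
  [[-0.2, 0, 0], [0, 0, 0], 0],
])

```text
clock: 19.27
eef_pos: [0.5056, -0.0875, 0.1921]
tool_rot: [0.724, 0.69, -0.0, 0.0]
ft_force: [1.6, 0.3, -0.9]
grip_width: 0.0001
grasp_force: 0.0
```

Call:
apply_moves([
  [[-0.2, 0, 0], [0, 0, 0], 0],
  [[-0.2, 0, 0], [0, 0, 0], 0],
  [[-0.2, 0, 0], [0, 0, 0], 0],
  [[-0.2, 0, 0], [0, 0, 0], 0],
  [[0, 0, 0], [0, 0, 0], 0],
  [[0, 0, 0], [0, 0, 0], 0],
  [[0, 0, 0], [0, 0, 0], 0],
  [[0, 0, 0], [0, 0, 0], 0],
])

```text
clock: 19.93
eef_pos: [0.498, -0.2446, 0.1917]
tool_rot: [0.724, 0.69, -0.0, -0.001]
ft_force: [-0.9, 0.9, -0.5]
grip_width: 0.0002
grasp_force: 0.0
```

```bash
sed -i 's/^p=cv2.*/p=camera("top")[0][:,:,::-1].copy(); cv2.imwrite(f"pics\/{sys.argv[1]}.png",p)/' tape.py; python3 go.py; python3 tape.py top5
python3 - <<'E'
from h import *
s,_=camera("side"); cv2.imwrite("pics/side5.png",s[:,:,::-1]); o=cv2.imread("pics/side3.png")[165:215,245:305]
a=np.hstack([cv2.resize(x,None,fx=6,fy=6,interpolation=cv2.INTER_CUBIC) for x in (o,s[165:215,245:305,::-1])]); cv2.imwrite("pics/a5.png",a)
E
```

```text
t 19.9 pos [ 0.498  -0.2446  0.1917] head 87.26 tilt [-0.0011  0.0005] F [-0.9  0.9 -0.5] w 0.0002 gf 0.0 j6 1.16
214 end 175.7 [0.5347 0.2265 0.0195] front 218.15 [0.5149 0.0974 0.058 ]
215 end 168.25 [0.5337 0.2486 0.0195] front 218.2 [0.5119 0.0974 0.058 ]
216 end 167.45 [0.531  0.251  0.0195] front 218.2 [0.509  0.0976 0.058 ]
217 end 167.3 [0.528  0.2516 0.0195] front 218.25 [0.5061 0.0977 0.058 ]
blade [array([  0.518,   0.177, 147.162,  25.314,  87.354])]
```

View pics/a5.png

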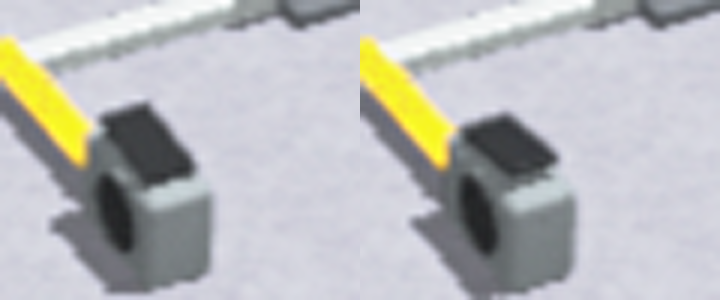

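The rocker has clearly tipped, front end down. Blade and case have not moved, so the gap is about 150 mm. Next is the foot.

```bash
python3 go.py .400 .325 .19 158.1
```

```text
t 20.0 pos [ 0.4983 -0.2442  0.192 ] head 87.32 tilt [-0.0005  0.0001] F [-0.2 -0.4 -0.1] w -0.0002 gf 0.0 j6 1.16
turn z total -0.3932 (tilt -0.0001 -0.0001)  shift after turn: 1.5176 2.4572 0.0101  norm rows 14.4
```

Call:
apply_moves([
  [[0, 0, -0.03], [0, 0, -0.039], 1],
  [[0, 0, -0.03], [0, 0, -0.039], 1],
  [[0, 0, -0.03], [0, 0, -0.039], 1],
  [[0, 0, 0], [0, 0, -0.039], 1],
  [[0, 0, 0], [0, 0, -0.039], 1],
  [[0, 0, 0], [0, 0, -0.039], 1],
  [[0, 0, 0], [0, 0, -0.039], 1],
  [[0, 0, 0], [0, 0, -0.039], 1],
])

```text
clock: 20.7
eef_pos: [0.4986, -0.2442, 0.2103]
tool_rot: [0.31, 0.951, -0.0, 0.0]
ft_force: [0.2, -0.4, -0.2]
grip_width: 0.0855
grasp_force: 0.0
```

Call:
apply_moves([
  [[0, 0, 0], [0, 0, -0.039], 1],
  [[0, 0, 0], [0, 0, -0.039], 1],
  [[0.1, 0.16, 0], [0, 0, 0], 1],
  [[0.1, 0.16, 0], [0, 0, 0], 1],
  [[0.1, 0.16, 0], [0, 0, 0], 1],
  [[0.1, 0.16, 0], [0, 0, 0], 1],
  [[0.1, 0.16, 0], [0, 0, 0], 1],
  [[0.1, 0.16, 0], [0, 0, 0], 1],
])

```text
clock: 21.37
eef_pos: [0.4604, -0.0195, 0.2104]
tool_rot: [0.195, 0.981, 0.0, 0.0]
ft_force: [0.7, -0.3, -0.5]
grip_width: 0.0856
grasp_force: 0.0
```

Call:
apply_moves([
  [[0.1, 0.16, 0], [0, 0, 0], 1],
  [[0.1, 0.16, 0], [0, 0, 0], 1],
  [[0.1, 0.16, 0], [0, 0, 0], 1],
  [[0.1, 0.16, 0], [0, 0, 0], 1],
  [[0.1, 0.16, 0], [0, 0, 0], 1],
  [[0.1, 0.16, 0], [0, 0, 0], 1],
  [[0.1, 0.16, 0], [0, 0, 0], 1],
  [[0.1, 0.16, 0], [0, 0, 0], 1],
])

```text
clock: 22.03
eef_pos: [0.4103, 0.2784, 0.2105]
tool_rot: [0.195, 0.981, 0.0, 0.0]
ft_force: [0.1, -0.2, 0.1]
grip_width: 0.0853
grasp_force: 0.0
```

```bash
python3 go.py .400 .325 .03 158.1
```

```text
t 22.0 pos [0.4103 0.2784 0.2105] head 157.55 tilt [0.0008 0.0002] F [ 0.1 -0.2  0.1] w 0.0853 gf 0.0 j6 0.99
turn z total -0.0031 (tilt 0.0002 0.0002)  shift after turn: 0.1348 0.1971 0.9026  norm rows 4.7
```

Call:
apply_moves([
  [[0, 0, 0], [0, 0, -0.003], 1],
  [[0.067, 0.098, 0], [0, 0, 0], 1],
  [[0.067, 0.098, 0], [0, 0, 0], 1],
  [[0, 0, 0.2], [0, 0, 0], 1],
  [[0, 0, 0.2], [0, 0, 0], 1],
  [[0, 0, 0.2], [0, 0, 0], 1],
  [[0, 0, 0.2], [0, 0, 0], 1],
  [[0, 0, 0], [0, 0, 0], 1],
])

```text
clock: 22.7
eef_pos: [0.3959, 0.3183, 0.043]
tool_rot: [0.19, 0.982, -0.006, -0.005]
ft_force: [-1.1, -1.6, -0.6]
grip_width: 0.0854
grasp_force: 0.0
```

Call:
apply_moves([
  [[0, 0, 0.05], [0, 0, 0], 1],
  [[0, 0, 0.05], [0, 0, 0], 1],
  [[0, 0, 0.03], [0, 0, 0], 1],
  [[0, 0, 0.02], [0, 0, 0], 1],
  [[0, 0, 0.01], [0, 0, 0], 1],
  [[0, 0, 0], [0, 0, 0], 1],
  [[0, 0, 0], [0, 0, 0], 1],
  [[0, 0, 0], [0, 0, 0], 1],
])

```text
clock: 23.37
eef_pos: [0.4023, 0.3224, 0.0188]
tool_rot: [0.191, 0.982, 0.001, 0.0]
ft_force: [0.2, 0.2, -0.2]
grip_width: 0.0855
grasp_force: 0.0
```

```bash
python3 go.py .400 .325 .014 158.1
```

```text
t 23.4 pos [0.4023 0.3224 0.0188] head 157.93 tilt [0.0011 0.0009] F [ 0.2  0.2 -0.2] w 0.0855 gf 0.0 j6 1.06
turn z total -0.0009 (tilt 0.0004 0.0002)  shift after turn: 0.0156 0.0078 0.0241  norm rows 0.1
```

Call:
apply_moves([
  [[0.015, 0.008, 0], [0, 0, -0.001], 1],
  [[0, 0, 0.01], [0, 0, 0], 1],
  [[0, 0, 0.01], [0, 0, 0], 1],
  [[0, 0, 0], [0, 0, 0], 1],
  [[0, 0, 0], [0, 0, 0], 0],
  [[0, 0, 0], [0, 0, 0], 0],
  [[0, 0, 0], [0, 0, 0], 0],
  [[0, 0, 0], [0, 0, 0], 0],
])

```text
clock: 24.03
eef_pos: [0.3996, 0.3245, 0.0144]
tool_rot: [0.19, 0.982, -0.0, 0.0]
ft_force: [-0.5, -1.1, 3.4]
grip_width: 0.0649
grasp_force: 70.4
```

Call:
apply_moves([
  [[0, 0, 0], [0, 0, 0], 0],
  [[0, 0, 0], [0, 0, 0], 0],
  [[0, 0, 0], [0, 0, 0], 0],
  [[0, 0, 0], [0, 0, 0], 0],
  [[0, 0, 0], [0, 0, 0], 0],
  [[0, 0, 0], [0, 0, 0], 0],
  [[0, 0, 0], [0, 0, 0], 0],
  [[0, 0, 0], [0, 0, 0], 0],
])

```text
clock: 24.7
eef_pos: [0.3996, 0.3245, 0.0143]
tool_rot: [0.19, 0.982, -0.0, 0.0]
ft_force: [-1.1, -0.7, 5.5]
grip_width: 0.0647
grasp_force: 70.6
```

```bash
python3 go.py .400 .325 .014 158.1;python3 - <<'E'
from h import *
s,_=camera("side"); cv2.imwrite("pics/side6.png",s[:,:,::-1]); cv2.imwrite("pics/a6.png",cv2.resize(s[140:200,160:250,::-1],None,fx=6,fy=6,interpolation=cv2.INTER_CUBIC))
E
```

```text
t 24.7 pos [0.3996 0.3245 0.0143] head 158.11 tilt [ 0.0001 -0.0003] F [-1.1 -0.7  5.5] w 0.0647 gf 70.6 j6 1.06
turn z total 0.0001 (tilt -0.0001 0.0001)  shift after turn: -0.0009 0.0030 0.0017  norm rows 0.0
```

View pics/a6.png

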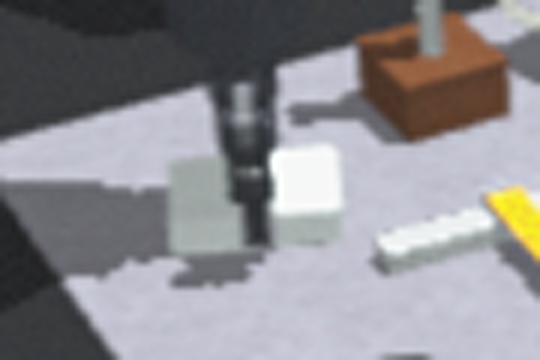

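Call:
apply_moves([
  [[0, 0, -0.1], [0, 0, 0], 0],
  [[0, 0, -0.15], [0, 0, 0], 0],
  [[0, 0, -0.15], [0, 0, 0], 0],
  [[0, 0, -0.15], [0, 0, 0], 0],
  [[0, 0, -0.15], [0, 0, 0], 0],
  [[0, 0, 0], [0, 0, 0.039], 0],
  [[0, 0, 0], [0, 0, 0.039], 0],
  [[0, 0, 0], [0, 0, 0.039], 0],
])

```text
clock: 25.42
eef_pos: [0.399, 0.3243, 0.1531]
tool_rot: [0.369, 0.929, -0.001, -0.001]
ft_force: [0.2, 0.1, -6.9]
grip_width: 0.0648
grasp_force: 70.9
```

Call:
apply_moves([
  [[0, 0, 0], [0, 0, 0.039], 0],
  [[0, 0, 0], [0, 0, 0.039], 0],
  [[0, 0, 0], [0, 0, 0.039], 0],
  [[0, 0, 0], [0, 0, 0.039], 0],
  [[0, 0, 0], [0, 0, 0.039], 0],
  [[0, 0, 0], [0, 0, 0.039], 0],
  [[0, 0, 0], [0, 0, 0.039], 0],
  [[0, 0, 0], [0, 0, 0.004], 0],
])

```text
clock: 26.08
eef_pos: [0.3986, 0.324, 0.1521]
tool_rot: [0.725, 0.689, -0.002, -0.0]
ft_force: [-0.8, 0.0, -6.7]
grip_width: 0.065
grasp_force: 70.9
```

```bash
python3 go.py .508 -.042 .155 87.2
```

```text
t 26.1 pos [0.3986 0.324  0.1521] head 87.06 tilt [-0.0032 -0.0022] F [-0.8  0.  -6.7] w 0.065 gf 70.9 j6 2.3
turn z total -0.0008 (tilt -0.0010 0.0008)  shift after turn: -1.8009 0.6358 -0.0147  norm rows 9.5
```

Call:
apply_moves([
  [[-0.15, 0.053, 0], [0, 0, 0], 0],
  [[-0.15, 0.053, 0], [0, 0, 0], 0],
  [[-0.15, 0.053, 0], [0, 0, 0], 0],
  [[-0.15, 0.053, 0], [0, 0, 0], 0],
  [[-0.15, 0.053, 0], [0, 0, 0], 0],
  [[-0.15, 0.053, 0], [0, 0, 0], 0],
  [[-0.15, 0.053, 0], [0, 0, 0], 0],
  [[-0.15, 0.053, 0], [0, 0, 0], 0],
])

```text
clock: 26.75
eef_pos: [0.472, 0.0793, 0.153]
tool_rot: [0.723, 0.691, -0.001, -0.001]
ft_force: [1.6, -0.2, -6.5]
grip_width: 0.0651
grasp_force: 70.9
```

Call:
apply_moves([
  [[-0.15, 0.053, 0], [0, 0, 0], 0],
  [[-0.15, 0.053, 0], [0, 0, 0], 0],
  [[-0.15, 0.053, 0], [0, 0, 0], 0],
  [[-0.15, 0.053, 0], [0, 0, 0], 0],
  [[0, 0, 0], [0, 0, 0], 0],
  [[0, 0, 0], [0, 0, 0], 0],
  [[0, 0, 0], [0, 0, 0], 0],
  [[0, 0, 0], [0, 0, 0], 0],
])

```text
clock: 27.42
eef_pos: [0.5082, -0.0402, 0.1533]
tool_rot: [0.723, 0.69, -0.001, -0.001]
ft_force: [-0.6, 0.7, -6.3]
grip_width: 0.0649
grasp_force: 70.9
```

```bash
python3 go.py .508 -.040 .025 87.2
```

```text
t 27.4 pos [ 0.5082 -0.0402  0.1533] head 87.31 tilt [-0.002   0.0006] F [-0.6  0.7 -6.3] w 0.0649 gf 70.9 j6 1.54
turn z total 0.0006 (tilt -0.0007 -0.0002)  shift after turn: 0.0011 -0.0010 0.6415  norm rows 3.2
```

Call:
apply_moves([
  [[0, 0, 0.15], [0, 0, 0], 0],
  [[0, 0, 0.15], [0, 0, 0], 0],
  [[0, 0, 0.15], [0, 0, 0], 0],
  [[0, 0, 0.12], [0, 0, 0], 0],
  [[0, 0, 0.05], [0, 0, 0], 0],
  [[0, 0, 0.04], [0, 0, 0], 0],
  [[0, 0, 0.01], [0, 0, 0], 0],
  [[0, 0, 0], [0, 0, 0], 0],
])

```text
clock: 28.08
eef_pos: [0.5098, -0.0407, 0.0206]
tool_rot: [0.724, 0.69, 0.0, 0.0]
ft_force: [0.5, 0.1, -5.6]
grip_width: 0.0645
grasp_force: 70.7
```

```bash
python3 go.py .508 -.029 .017 87.2
python3 - <<'E'
from h import *
s,_=camera("side"); t,_=camera("top"); cv2.imwrite("pics/side7.png",s[:,:,::-1]);cv2.imwrite("pics/top7.png",t[:,:,::-1])
a=cv2.resize(s[160:250,230:330,::-1],(500,450),interpolation=cv2.INTER_CUBIC); cv2.imwrite("pics/a7.png",a)
E
```

```text
t 28.1 pos [ 0.5098 -0.0407  0.0206] head 87.26 tilt [ 0.001  -0.0001] F [ 0.5  0.1 -5.6] w 0.0645 gf 70.7 j6 1.54
turn z total 0.0003 (tilt 0.0003 0.0000)  shift after turn: 0.0580 -0.0116 0.0182  norm rows 0.3
```

View pics/a7.png

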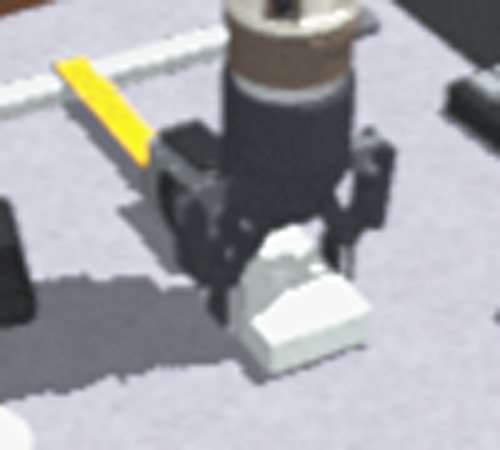

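Call:
apply_moves([
  [[0, -0.004, 0.015], [0, 0, 0], 0],
  [[0, 0, 0.012], [0, 0, 0], 0],
  [[0.015, 0, 0], [0, 0, 0], 0],
  [[0.015, 0, 0], [0, 0, 0], 0],
  [[0.01, 0, 0], [0, 0, 0], 0],
  [[0, 0, 0], [0, 0, 0], 0],
  [[0, 0, 0], [0, 0, 0], 0],
  [[0, 0, 0], [0, 0, 0], 0],
])

```text
clock: 28.85
eef_pos: [0.5087, -0.0331, 0.0148]
tool_rot: [0.724, 0.69, 0.0, 0.0]
ft_force: [0.2, -0.1, -6.4]
grip_width: 0.0648
grasp_force: 70.9
```

```bash
python3 go.py .508 -.029 .0155 87.2
```

```text
t 28.9 pos [ 0.5087 -0.0331  0.0148] head 87.2 tilt [ 0.0002 -0.0001] F [ 0.2 -0.1 -6.4] w 0.0648 gf 70.9 j6 1.55
turn z total 0.0000 (tilt 0.0001 0.0000)  shift after turn: 0.0201 -0.0046 -0.0036  norm rows 0.1
```

Call:
apply_moves([
  [[0.005, 0, 0], [0, 0, 0], 0],
  [[0.005, 0, 0], [0, 0, 0], 0],
  [[0, 0, 0], [0, 0, 0], 0],
  [[0, 0, 0], [0, 0, 0], 0],
  [[0, 0, 0], [0, 0, 0], 0],
  [[0, 0, 0], [0, 0, 0], 0],
  [[0, 0, 0], [0, 0, 0], 0],
  [[0, 0, 0], [0, 0, 0], 0],
])

```text
clock: 29.52
eef_pos: [0.5087, -0.0311, 0.0147]
tool_rot: [0.724, 0.69, -0.0, -0.0]
ft_force: [-0.5, -0.7, -6.0]
grip_width: 0.0645
grasp_force: 70.9
```

Call:
apply_moves([
  [[0.005, 0, 0], [0, 0, 0], 0],
  [[0, 0, 0], [0, 0, 0], 0],
  [[0, 0, 0], [0, 0, 0], 0],
  [[0, 0, 0], [0, 0, 0], 0],
  [[0, 0, 0], [0, 0, 0], 0],
  [[0, 0, 0], [0, 0, 0], 0],
  [[0, 0, 0], [0, 0, 0], 0],
  [[0, 0, 0], [0, 0, 0], 0],
])

```text
clock: 30.18
eef_pos: [0.5088, -0.0301, 0.0147]
tool_rot: [0.724, 0.69, -0.0, 0.0]
ft_force: [0.9, 0.4, -6.8]
grip_width: 0.0651
grasp_force: 70.9
```

```bash
python3 go.py .508 -.029 .0155 87.2
```

```text
t 30.2 pos [ 0.5088 -0.0301  0.0147] head 87.19 tilt [-0. -0.] F [ 0.9  0.4 -6.8] w 0.0651 gf 70.9 j6 1.56
turn z total -0.0000 (tilt -0.0000 0.0000)  shift after turn: 0.0053 -0.0043 -0.0040  norm rows 0.0
```

Call:
apply_moves([
  [[0.005, 0, 0], [0, 0, 0], 0],
  [[0, 0, 0], [0, 0, 0], 0],
  [[0, 0, 0], [0, 0, 0], 0],
  [[0, 0, 0], [0, 0, 0], 0],
  [[0, 0, 0], [0, 0, 0], 0],
  [[0, 0, 0], [0, 0, 0], 0],
  [[0, 0, 0], [0, 0, 0], 0],
  [[0, 0, 0], [0, 0, 0], 0],
])

```text
clock: 30.85
eef_pos: [0.5088, -0.0293, 0.0147]
tool_rot: [0.724, 0.69, -0.0, 0.0]
ft_force: [-0.6, -3.4, -6.2]
grip_width: 0.0649
grasp_force: 70.9
```

Call:
apply_moves([
  [[0, 0, 0.003], [0, 0, 0], 0],
  [[0, 0, 0], [0, 0, 0], 0],
  [[0, 0, 0], [0, 0, 0], 0],
  [[0, 0, 0], [0, 0, 0], 0],
  [[0, 0, 0], [0, 0, 0], 1],
  [[0, 0, 0], [0, 0, 0], 1],
  [[0, 0, 0], [0, 0, 0], 1],
  [[0, 0, 0], [0, 0, 0], 1],
])

```text
clock: 31.52
eef_pos: [0.5097, -0.0286, 0.0147]
tool_rot: [0.724, 0.69, 0.001, 0.0]
ft_force: [0.5, 1.0, -0.4]
grip_width: 0.0855
grasp_force: 0.0
```

```bash
python3 go.py .508 -.029 .0155 87.2
```

```text
t 31.5 pos [ 0.5097 -0.0286  0.0147] head 87.22 tilt [0.0018 0.0008] F [ 0.5  1.  -0.4] w 0.0855 gf 0.0 j6 1.56
turn z total 0.0001 (tilt 0.0006 -0.0003)  shift after turn: -0.0024 -0.0085 -0.0042  norm rows 0.0
```

Call:
apply_moves([
  [[0, 0, 0], [0, 0, 0], 1],
  [[0, 0, -0.1], [0, 0, 0], 1],
  [[0, 0, -0.2], [0, 0, 0], 1],
  [[0, 0, -0.2], [0, 0, 0], 1],
  [[0, 0, -0.2], [0, 0, 0], 1],
  [[0, 0, -0.2], [0, 0, 0], 1],
  [[-0.2, 0, 0], [0, 0, 0], 1],
  [[-0.2, 0, 0], [0, 0, 0], 1],
])

```text
clock: 32.18
eef_pos: [0.5077, -0.1083, 0.1982]
tool_rot: [0.722, 0.692, 0.003, 0.003]
ft_force: [1.1, -1.7, -0.8]
grip_width: 0.0857
grasp_force: 0.0
```

Call:
apply_moves([
  [[-0.2, 0, 0], [0, 0, 0], 1],
  [[-0.2, 0, 0], [0, 0, 0], 1],
  [[-0.2, 0, 0], [0, 0, 0], 1],
  [[-0.2, 0, 0], [0, 0, 0], 1],
  [[-0.2, 0, 0], [0, 0, 0], 1],
  [[0, 0, 0], [0, 0, 0], 1],
  [[0, 0, 0], [0, 0, 0], 1],
  [[0, 0, 0], [0, 0, 0], 1],
])

```text
clock: 32.85
eef_pos: [0.4949, -0.3085, 0.1938]
tool_rot: [0.724, 0.689, 0.0, -0.001]
ft_force: [0.9, -0.3, 0.4]
grip_width: 0.0854
grasp_force: 0.0
```

```bash
python3 go.py; python3 tape.py top8
python3 - <<'E'
from h import *
s,_=camera("side"); cv2.imwrite("pics/side8.png",s[:,:,::-1]); t=cv2.imread("pics/top8.png")
S=lambda *a: [print(a[0],np.round(r,3)) for r in rect(*a[1:])]
for lo in(228,238):
    S("foot top",'top',t,(0,0,lo),(180,12,255),(235,190,290,240),.024); S("foot side","side",s[:,:,::-1].copy(),(0,0,lo),(180,12,255),(260,185,330,245),.024)
for n,im in(("top",t),("side",s[:,:,::-1].copy())):
    S("sp "+n,n,im,(10,60,150),(25,255,255),(300,165,410,270) if n=="top" else (255,240,400,320),.016)
a=cv2.resize(t[160:280,150:430],None,fx=2.5,fy=2.5,interpolation=cv2.INTER_CUBIC); b=cv2.resize(s[170:250,230:370,::-1],(700,400),interpolation=cv2.INTER_CUBIC)[:300]
cv2.imwrite("pics/a8.png",np.vstack([a,b]))
E
```

```text
t 32.9 pos [ 0.4949 -0.3085  0.1938] head 87.16 tilt [-0.0005  0.0011] F [ 0.9 -0.3  0.4] w 0.0854 gf 0.0 j6 1.06
214 end 175.65 [0.5347 0.2267 0.0195] front 217.9 [0.5149 0.0981 0.058 ]
215 end 168.25 [0.5337 0.2486 0.0195] front 218.05 [0.512  0.0979 0.058 ]
216 end 167.45 [0.531  0.251  0.0195] front 218.05 [0.5091 0.0981 0.058 ]
217 end 167.3 [0.528  0.2516 0.0195] front 218.1 [0.5062 0.0981 0.058 ]
blade [array([  0.518,   0.177, 147.08 ,  25.29 ,  87.241])]
foot top [ 5.1100e-01 -2.8000e-02  9.6468e+01  6.6243e+01  8.7423e+01]
foot side [ 5.11000e-01 -2.80000e-02  1.04118e+02  7.13030e+01  8.74830e+01]
foot top [ 5.1000e-01 -2.8000e-02  9.5217e+01  6.4944e+01  8.7562e+01]
foot side [ 5.10000e-01 -2.80000e-02  1.00411e+02  6.87270e+01  8.69780e+01]
sp top [ 4.090e-01 -1.940e-01  8.913e+01  6.032e+01 -3.800e-02]
sp top [ 0.537 -0.223 88.584 58.953 -5.531]
sp side [  0.432  -0.348  90.959  66.763 -10.989]
sp side [ 0.541 -0.393 95.741 59.518 12.097]
sp side [  0.396  -0.22   99.676  59.774 -29.028]
sp side [  0.52   -0.248  99.839  58.689 -37.728]
```

View pics/a8.png

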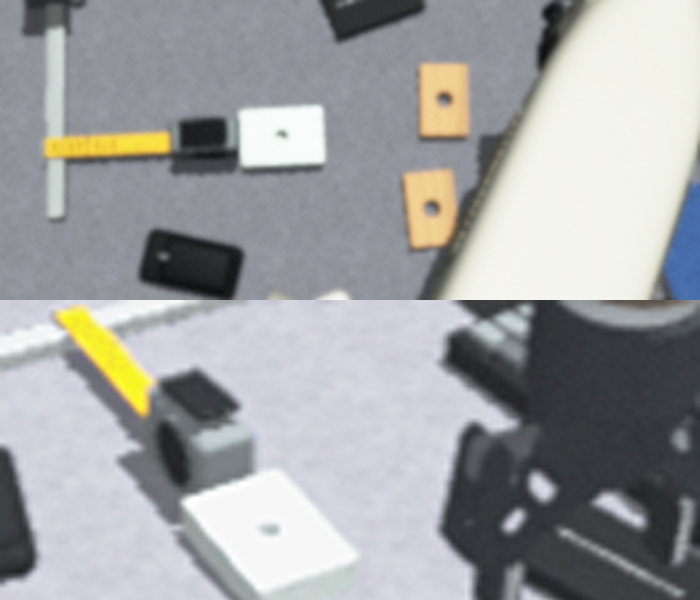

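The foot sits against the case and in line with it, and the case moved by at most 0.5 mm. One spacer has been knocked from (.546,-.247) to about (.537,-.223). I'll start with the spacer at (.408,-.194).

```bash
python3 - <<'E'
from h import *
t=cv2.imread("pics/top8.png"); g=cv2.cvtColor(t,cv2.COLOR_BGR2GRAY)
def hole(u,v,z,r=6,bright=None):
    k=8;c=cv2.resize(g[v-r:v+r+1,u-r:u+r+1],None,fx=k,fy=k,interpolation=cv2.INTER_CUBIC).astype(float); w=np.clip(np.median(c)-25-c,0,None)
    yy,xx=np.mgrid[:c.shape[0],:c.shape[1]]; x=((w*xx).sum()/w.sum()+.5)/k-.5+u-r; y=((w*yy).sum()/w.sum()+.5)/k-.5+v-r
    return round(x,2),round(y,2),ray("top",x,y,z).round(4)
print("foot",hole(263,214,.022),"A",hole(323,243,.012),"B",hole(328,200,.012))
E
python3 go.py .4075 -.1935 .12 0
```

```text
foot (np.float64(262.46), np.float64(213.12), array([ 0.5129, -0.0285,  0.022 ])) A (np.float64(322.72), np.float64(242.23), array([ 0.4121, -0.196 ,  0.012 ])) B (np.float64(327.54), np.float64(198.74), array([ 0.5404, -0.2254,  0.012 ]))
t 33.0 pos [ 0.4953 -0.3074  0.1941] head 87.29 tilt [-0.0003  0.0007] F [ 0.8 -0.4 -0.6] w 0.0853 gf 0.0 j6 1.06
turn z total 0.4849 (tilt -0.0002 -0.0001)  shift after turn: -0.4389 -0.5696 0.3704  norm rows 4.0
```

Call:
apply_moves([
  [[0, 0, 0], [0, 0, 0.0373], 1],
  [[0, 0, 0], [0, 0, 0.0373], 1],
  [[0, 0, 0], [0, 0, 0.0373], 1],
  [[0, 0, 0], [0, 0, 0.0373], 1],
  [[0, 0, 0], [0, 0, 0.0373], 1],
  [[0, 0, 0], [0, 0, 0.0373], 1],
  [[0, 0, 0], [0, 0, 0.0373], 1],
  [[0, 0, 0], [0, 0, 0.0373], 1],
])

```text
clock: 33.62
eef_pos: [0.4957, -0.3068, 0.1944]
tool_rot: [0.958, 0.287, 0.0, -0.0]
ft_force: [0.7, 0.1, 0.7]
grip_width: 0.0853
grasp_force: 0.0
```

Call:
apply_moves([
  [[0, 0, 0], [0, 0, 0.0373], 1],
  [[0, 0, 0], [0, 0, 0.0373], 1],
  [[0, 0, 0], [0, 0, 0.0373], 1],
  [[0, 0, 0], [0, 0, 0.0373], 1],
  [[0, 0, 0], [0, 0, 0.0373], 1],
  [[-0.146, -0.19, 0], [0, 0, 0], 1],
  [[-0.146, -0.19, 0], [0, 0, 0], 1],
  [[-0.146, -0.19, 0], [0, 0, 0], 1],
])

```text
clock: 34.28
eef_pos: [0.4183, -0.2071, 0.1933]
tool_rot: [1.0, 0.0, -0.0, -0.0]
ft_force: [0.7, 0.9, 0.8]
grip_width: 0.086
grasp_force: 0.0
```

Call:
apply_moves([
  [[0, 0, 0.2], [0, 0, 0], 1],
  [[0, 0, 0.2], [0, 0, 0], 1],
  [[0, 0, 0.15], [0, 0, 0], 1],
  [[0, 0, 0.1], [0, 0, 0], 1],
  [[0, 0, 0.1], [0, 0, 0], 1],
  [[0, 0, 0.05], [0, 0, 0], 1],
  [[0, 0, 0], [0, 0, 0], 1],
  [[0, 0, 0], [0, 0, 0], 1],
])

```text
clock: 34.95
eef_pos: [0.419, -0.2082, 0.0341]
tool_rot: [1.0, 0.0, -0.0, -0.0]
ft_force: [0.4, 0.2, 0.6]
grip_width: 0.0852
grasp_force: 0.0
```

```bash
python3 go.py .4075 -.1935 .016 0
```

```text
t 35.0 pos [ 0.419  -0.2082  0.0341] head 0.04 tilt [-0.0009  0.0007] F [0.4 0.2 0.6] w 0.0852 gf 0.0 j6 2.68
turn z total 0.0002 (tilt -0.0002 0.0003)  shift after turn: -0.0576 -0.0735 0.0905  norm rows 0.7
```

Call:
apply_moves([
  [[-0.0576, -0.0735, 0], [0, 0, 0], 1],
  [[0, 0, 0], [0, 0, 0], 1],
  [[0, 0, 0], [0, 0, 0], 1],
  [[0, 0, 0.05], [0, 0, 0], 1],
  [[0, 0, 0.03], [0, 0, 0], 1],
  [[0, 0, 0.01], [0, 0, 0], 1],
  [[0, 0, 0], [0, 0, 0], 1],
  [[0, 0, 0], [0, 0, 0], 1],
])

```text
clock: 35.62
eef_pos: [0.4078, -0.195, 0.0162]
tool_rot: [1.0, -0.001, 0.0, 0.0]
ft_force: [0.6, -0.0, 0.7]
grip_width: 0.0858
grasp_force: 0.0
```

```bash
python3 go.py .4075 -.1935 .016 0
```

```text
t 35.6 pos [ 0.4078 -0.195   0.0162] head -0.09 tilt [ 0. -0.] F [ 0.6 -0.   0.7] w 0.0858 gf 0.0 j6 2.7
turn z total -0.0005 (tilt 0.0000 -0.0000)  shift after turn: -0.0017 -0.0076 0.0011  norm rows 0.0
```

Call:
apply_moves([
  [[0, 0, 0], [0, 0, 0], 0],
  [[0, 0, 0], [0, 0, 0], 0],
  [[0, 0, 0], [0, 0, 0], 0],
  [[0, 0, 0], [0, 0, 0], 0],
  [[0, 0, 0], [0, 0, 0], 0],
  [[0, 0, 0], [0, 0, 0], 0],
  [[0, 0, 0], [0, 0, 0], 0],
  [[0, 0, 0], [0, 0, 0], 0],
])

```text
clock: 36.28
eef_pos: [0.4081, -0.1951, 0.0168]
tool_rot: [1.0, -0.001, 0.001, 0.0]
ft_force: [-1.8, -0.9, 5.6]
grip_width: 0.0546
grasp_force: 63.8
```

```bash
python3 go.py .4075 -.1935 .016 0
```

```text
t 36.3 pos [ 0.4081 -0.1951  0.0168] head -0.09 tilt [ 0.0012 -0.0006] F [-1.8 -0.9  5.6] w 0.0546 gf 63.8 j6 2.7
turn z total -0.0005 (tilt 0.0002 -0.0004)  shift after turn: -0.0032 -0.0079 0.0038  norm rows 0.0
```

Call:
apply_moves([
  [[0, 0, -0.1], [0, 0, 0], 0],
  [[0, 0, -0.15], [0, 0, 0], 0],
  [[0, 0, -0.2], [0, 0, 0], 0],
  [[0, 0, 0], [0, 0, -0.0373], 0],
  [[0, 0, 0], [0, 0, -0.0373], 0],
  [[0, 0, 0], [0, 0, -0.0373], 0],
  [[0, 0, 0], [0, 0, -0.0373], 0],
  [[0, 0, 0], [0, 0, -0.0373], 0],
])

```text
clock: 36.95
eef_pos: [0.4073, -0.1946, 0.1059]
tool_rot: [0.957, 0.291, -0.0, -0.0]
ft_force: [0.3, 0.1, -1.5]
grip_width: 0.0543
grasp_force: 63.9
```

Call:
apply_moves([
  [[0, 0, 0], [0, 0, -0.0373], 0],
  [[0, 0, 0], [0, 0, -0.0373], 0],
  [[0, 0, 0], [0, 0, -0.0373], 0],
  [[0, 0, 0], [0, 0, -0.0373], 0],
  [[0, 0, 0], [0, 0, -0.0373], 0],
  [[0, 0, 0], [0, 0, -0.0373], 0],
  [[0, 0, 0], [0, 0, -0.0373], 0],
  [[0, 0, 0], [0, 0, -0.0373], 0],
])

```text
clock: 37.62
eef_pos: [0.4073, -0.1946, 0.1057]
tool_rot: [0.722, 0.692, -0.0, -0.0]
ft_force: [1.0, 0.1, -0.4]
grip_width: 0.0547
grasp_force: 63.9
```

```bash
python3 go.py .5088 -.028 .06 87.2
```

```text
t 37.6 pos [ 0.4073 -0.1946  0.1057] head 87.53 tilt [-0.0008  0.0004] F [ 1.   0.1 -0.4] w 0.0547 gf 63.9 j6 1.17
turn z total 0.0018 (tilt -0.0003 -0.0001)  shift after turn: 0.8569 0.4664 0.2286  norm rows 5.0
```

Call:
apply_moves([
  [[0.143, 0.078, 0], [0, 0, 0.0018], 0],
  [[0.143, 0.078, 0], [0, 0, 0], 0],
  [[0.143, 0.078, 0], [0, 0, 0], 0],
  [[0.143, 0.078, 0], [0, 0, 0], 0],
  [[0.143, 0.078, 0], [0, 0, 0], 0],
  [[0.142, 0.076, 0], [0, 0, 0], 0],
  [[0, 0, 0.15], [0, 0, 0], 0],
  [[0, 0, 0.07], [0, 0, 0], 0],
])

```text
clock: 38.28
eef_pos: [0.5104, -0.0267, 0.0604]
tool_rot: [0.725, 0.689, -0.0, -0.0]
ft_force: [-1.7, -0.1, -1.1]
grip_width: 0.0545
grasp_force: 63.8
```

Call:
apply_moves([
  [[0, 0, 0], [0, 0, 0], 0],
  [[0, 0, 0], [0, 0, 0], 0],
  [[0, 0, 0], [0, 0, 0], 0],
  [[0, 0, 0], [0, 0, 0], 0],
  [[0, 0, 0], [0, 0, 0], 0],
  [[0, 0, 0], [0, 0, 0], 0],
  [[0, 0, 0], [0, 0, 0], 0],
  [[0, 0, 0], [0, 0, 0], 0],
])

```text
clock: 38.95
eef_pos: [0.5101, -0.0288, 0.0626]
tool_rot: [0.726, 0.687, 0.0, 0.0]
ft_force: [0.3, 1.2, -1.6]
grip_width: 0.0544
grasp_force: 63.8
```

```bash
python3 go.py .5088 -.028 .041 87.2
```

```text
t 39.0 pos [ 0.5101 -0.0288  0.0626] head 86.85 tilt [ 0.0008 -0.    ] F [ 0.3  1.2 -1.6] w 0.0544 gf 63.8 j6 1.57
turn z total -0.0019 (tilt 0.0003 -0.0000)  shift after turn: 0.0038 -0.0067 0.1078  norm rows 0.5
```

Call:
apply_moves([
  [[0.0038, -0.0067, 0], [0, 0, -0.0019], 0],
  [[0, 0, 0.05], [0, 0, 0], 0],
  [[0, 0, 0.03], [0, 0, 0], 0],
  [[0, 0, 0.015], [0, 0, 0], 0],
  [[0, 0, 0.01], [0, 0, 0], 0],
  [[0, 0, 0.004], [0, 0, 0], 0],
  [[0, 0, 0], [0, 0, 0], 0],
  [[0, 0, 0], [0, 0, 0], 0],
])

```text
clock: 39.62
eef_pos: [0.5075, -0.0277, 0.0408]
tool_rot: [0.724, 0.69, -0.001, -0.001]
ft_force: [-5.5, 0.8, 8.5]
grip_width: 0.0546
grasp_force: 64.8
```

```bash
python3 go.py .5088 -.028 .041 87.2
```

```text
t 39.6 pos [ 0.5075 -0.0277  0.0408] head 87.22 tilt [-0.0018  0.0001] F [-5.5  0.8  8.5] w 0.0546 gf 64.8 j6 1.56
turn z total 0.0001 (tilt -0.0006 -0.0000)  shift after turn: -0.0011 0.0065 -0.0011  norm rows 0.0
```

Call:
apply_moves([
  [[0, 0.006, -0.003], [0, 0, 0], 0],
  [[0, 0, 0], [0, 0, 0], 0],
  [[0, 0, 0], [0, 0, 0], 0],
  [[0, 0, 0], [0, 0, 0], 1],
  [[0, 0, 0], [0, 0, 0], 1],
  [[0, 0, 0], [0, 0, 0], 1],
  [[0, 0, 0], [0, 0, 0], 1],
  [[0, 0, 0], [0, 0, 0], 1],
])

```text
clock: 40.28
eef_pos: [0.5098, -0.0279, 0.0409]
tool_rot: [0.724, 0.69, -0.0, -0.0]
ft_force: [-0.9, -0.6, 0.6]
grip_width: 0.0851
grasp_force: 0.0
```

Call:
apply_moves([
  [[0, 0, -0.1], [0, 0, 0], 1],
  [[0, 0, -0.2], [0, 0, 0], 1],
  [[0, 0, -0.2], [0, 0, 0], 1],
  [[0, 0, -0.15], [0, 0, 0], 1],
  [[-0.2, 0, 0], [0, 0, 0], 1],
  [[-0.2, 0, 0], [0, 0, 0], 1],
  [[-0.2, 0, 0], [0, 0, 0], 1],
  [[-0.2, 0, 0], [0, 0, 0], 1],
])

```text
clock: 40.95
eef_pos: [0.502, -0.189, 0.1715]
tool_rot: [0.724, 0.69, 0.0, 0.001]
ft_force: [0.8, 0.1, 0.4]
grip_width: 0.0853
grasp_force: 0.0
```

Call:
apply_moves([
  [[-0.2, -0.05, 0], [0, 0, 0], 1],
  [[-0.2, -0.05, 0], [0, 0, 0], 1],
  [[-0.2, -0.05, 0], [0, 0, 0], 1],
  [[-0.2, -0.05, 0], [0, 0, 0], 1],
  [[0, 0, 0], [0, 0, 0], 1],
  [[0, 0, 0], [0, 0, 0], 1],
  [[0, 0, 0], [0, 0, 0], 1],
  [[0, 0, 0], [0, 0, 0], 1],
])

```text
clock: 41.62
eef_pos: [0.4545, -0.3444, 0.1707]
tool_rot: [0.724, 0.69, 0.0, -0.0]
ft_force: [0.9, 0.6, -0.4]
grip_width: 0.0852
grasp_force: 0.0
```

```bash
cat > look.py <<'E'
import sys; from h import *
tag,k=sys.argv[1],int(sys.argv[2])  # k spacers stacked
t=camera("top")[0][:,:,::-1].copy(); s=camera("side")[0][:,:,::-1].copy(); cv2.imwrite(f"pics/top{tag}.png",t); cv2.imwrite(f"pics/side{tag}.png",s)
S=lambda *a: [print(a[0],np.round(r,4)) for r in rect(*a[1:])]
W=((0,0,228),(180,12,255)); O=((10,60,150),(25,255,255))
S("foot T","top",t,*W,(235,190,295,240),.024,4,5)
if k: S("stack T","top",t,*O,(240,190,300,240),.024+.016*k); S("stack S","side",s,*O,(250,170,335,238),.024+.016*k)
S("sp T","top",t,*O,(302,165,410,270),.016); S("sp S","side",s,*O,(255,243,400,320),.016)
E
python3 go.py; python3 look.py 9 1; python3 -c "
from h import *
t=cv2.imread('pics/top9.png');cv2.imwrite('pics/a9.png',np.hstack([cv2.resize(t[190:240,240:300],(480,400),interpolation=cv2.INTER_CUBIC),cv2.resize(cv2.imread('pics/side9.png')[175:245,270:340],(320,400),interpolation=cv2.INTER_CUBIC)]))"
```

```text
t 41.6 pos [ 0.4545 -0.3444  0.1707] head 87.29 tilt [-0.0003  0.0007] F [ 0.9  0.6 -0.4] w 0.0852 gf 0.0 j6 0.97
foot T [ 0.5081 -0.0728 65.1114  8.7791 -5.3792]
stack T [ 5.10300e-01 -2.36000e-02  8.52378e+01  5.95290e+01  8.71434e+01]
stack S [ 5.053000e-01 -3.310000e-02  1.022414e+02  6.339960e+01  8.742320e+01]
sp T [  0.4677  -0.3369  55.346   41.0349 -49.8878]
sp T [ 0.5372 -0.2232 88.6364 58.8834 -5.583 ]
sp T [  0.5528  -0.3672 101.0672  51.6347 -17.746 ]
sp S [ 0.5414 -0.3924 96.0448 59.4935 12.0976]
sp S [ 0.4318 -0.3479 90.9126 65.597  -9.8643]
sp S [ 0.5324 -0.2308 91.902  66.5205 -5.2414]
```

View pics/a9.png

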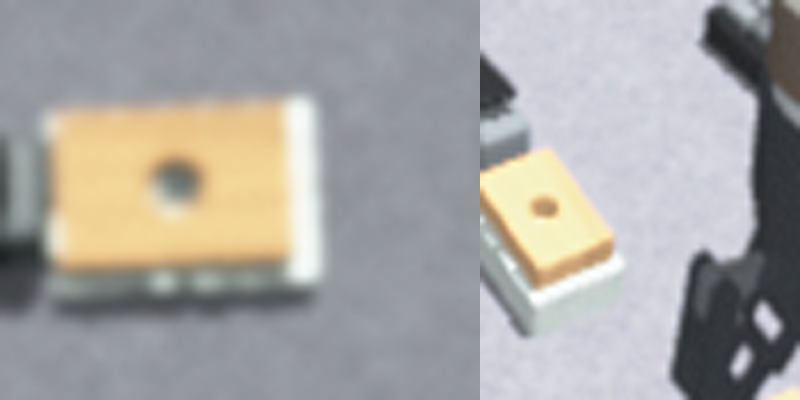

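The first spacer sits about 5 mm too far towards the case, with the right white margin wide and the left one nearly zero. I'll regrip it and slide it back by 5 mm.

```bash
python3 go.py .509 -.028 .042 87.2
```

```text
t 41.7 pos [ 0.4549 -0.3441  0.1709] head 87.35 tilt [-0.0002  0.0003] F [-0.2  0.1  0.6] w 0.0855 gf 0.0 j6 0.97
turn z total 0.0008 (tilt -0.0001 -0.0001)  shift after turn: 1.5918 0.1932 0.6447  norm rows 8.6
```

Call:
apply_moves([
  [[0.2, 0.0242, 0], [0, 0, 0.0008], 1],
  [[0.2, 0.0242, 0], [0, 0, 0], 1],
  [[0.2, 0.0242, 0], [0, 0, 0], 1],
  [[0.2, 0.0242, 0], [0, 0, 0], 1],
  [[0.2, 0.0242, 0], [0, 0, 0], 1],
  [[0.2, 0.0242, 0], [0, 0, 0], 1],
  [[0.2, 0.0242, 0], [0, 0, 0], 1],
  [[0.19, 0.0238, 0], [0, 0, 0], 1],
])

```text
clock: 42.38
eef_pos: [0.5089, -0.0264, 0.1713]
tool_rot: [0.724, 0.69, 0.0, 0.0]
ft_force: [0.6, 0.3, -0.3]
grip_width: 0.0854
grasp_force: 0.0
```

Call:
apply_moves([
  [[0, 0, 0.15], [0, 0, 0], 1],
  [[0, 0, 0.15], [0, 0, 0], 1],
  [[0, 0, 0.15], [0, 0, 0], 1],
  [[0, 0, 0.12], [0, 0, 0], 1],
  [[0, 0, 0.05], [0, 0, 0], 1],
  [[0, 0, 0], [0, 0, 0], 1],
  [[0, 0, 0], [0, 0, 0], 1],
  [[0, 0, 0], [0, 0, 0], 1],
])

```text
clock: 43.05
eef_pos: [0.5105, -0.0297, 0.0485]
tool_rot: [0.725, 0.689, 0.001, 0.001]
ft_force: [-0.6, -0.1, -0.5]
grip_width: 0.0854
grasp_force: 0.0
```

```bash
python3 go.py .509 -.028 .042 87.2
```

```text
t 43.0 pos [ 0.5105 -0.0297  0.0485] head 87.1 tilt [ 0.003  -0.0002] F [-0.6 -0.1 -0.5] w 0.0854 gf 0.0 j6 1.56
turn z total -0.0005 (tilt 0.0010 0.0000)  shift after turn: 0.0082 -0.0079 0.0327  norm rows 0.2
```

Call:
apply_moves([
  [[0, -0.006, 0.03], [0, 0, 0], 1],
  [[0, 0, 0], [0, 0, 0], 1],
  [[0, 0, 0], [0, 0, 0], 0],
  [[0, 0, 0], [0, 0, 0], 0],
  [[0, 0, 0], [0, 0, 0], 0],
  [[0, 0, 0], [0, 0, 0], 0],
  [[0, 0, 0], [0, 0, 0], 0],
  [[0, 0, 0], [0, 0, 0], 0],
])

```text
clock: 43.72
eef_pos: [0.5086, -0.03, 0.0418]
tool_rot: [0.725, 0.689, 0.001, 0.001]
ft_force: [-1.1, 0.0, 5.7]
grip_width: 0.0544
grasp_force: 63.8
```

```bash
python3 go.py .509 -.033 .042 87.2
```

```text
t 43.7 pos [ 0.5086 -0.03    0.0418] head 87.06 tilt [ 0.0017 -0.0002] F [-1.1  0.   5.7] w 0.0544 gf 63.8 j6 1.56
turn z total -0.0008 (tilt 0.0005 0.0000)  shift after turn: -0.0148 0.0029 -0.0009  norm rows 0.1
```

Call:
apply_moves([
  [[0, 0, -0.015], [0, 0, 0], 0],
  [[0, 0, 0], [0, 0, 0], 0],
  [[-0.0125, 0, 0], [0, 0, 0], 0],
  [[-0.0125, 0, 0], [0, 0, 0], 0],
  [[0, 0, 0], [0, 0, 0], 0],
  [[0, 0, 0], [0, 0, 0], 0],
  [[0, 0, 0], [0, 0, 0], 0],
  [[0, 0, 0], [0, 0, 0], 0],
])

```text
clock: 44.38
eef_pos: [0.5075, -0.0349, 0.0438]
tool_rot: [0.725, 0.689, -0.0, -0.0]
ft_force: [0.5, -0.3, -0.6]
grip_width: 0.054
grasp_force: 63.2
```

```bash
python3 go.py .509 -.033 .041 87.2
```

```text
t 44.4 pos [ 0.5075 -0.0349  0.0438] head 87.07 tilt [-0.0003  0.0001] F [ 0.5 -0.3 -0.6] w 0.054 gf 63.2 j6 1.55
turn z total -0.0007 (tilt -0.0001 -0.0000)  shift after turn: 0.0097 0.0071 0.0140  norm rows 0.1
```

Call:
apply_moves([
  [[0, 0.005, 0.006], [0, 0, 0], 0],
  [[0, 0, 0.005], [0, 0, 0], 0],
  [[0, 0, 0], [0, 0, 0], 0],
  [[0, 0, 0], [0, 0, 0], 0],
  [[0, 0, 0], [0, 0, 0], 1],
  [[0, 0, 0], [0, 0, 0], 1],
  [[0, 0, 0], [0, 0, 0], 1],
  [[0, 0, 0], [0, 0, 0], 1],
])

```text
clock: 45.05
eef_pos: [0.5085, -0.0349, 0.0417]
tool_rot: [0.725, 0.689, -0.0, -0.0]
ft_force: [-0.1, 0.8, 0.1]
grip_width: 0.085
grasp_force: 0.0
```

Call:
apply_moves([
  [[0, 0, -0.1], [0, 0, 0], 1],
  [[0, 0, -0.2], [0, 0, 0], 1],
  [[0, 0, -0.2], [0, 0, 0], 1],
  [[0, 0, -0.15], [0, 0, 0], 1],
  [[-0.15, -0.13, 0], [0, 0, 0], 1],
  [[-0.15, -0.13, 0], [0, 0, 0], 1],
  [[-0.15, -0.13, 0], [0, 0, 0], 1],
  [[-0.15, -0.13, 0], [0, 0, 0], 1],
])

```text
clock: 45.72
eef_pos: [0.3974, -0.1501, 0.172]
tool_rot: [0.724, 0.689, 0.0, 0.0]
ft_force: [-0.3, -0.7, -0.7]
grip_width: 0.0856
grasp_force: 0.0
```

Call:
apply_moves([
  [[-0.15, -0.13, 0], [0, 0, 0], 1],
  [[-0.15, -0.13, 0], [0, 0, 0], 1],
  [[0, 0, 0], [0, 0, 0.039], 1],
  [[0, 0, 0], [0, 0, 0.039], 1],
  [[0, 0, 0], [0, 0, 0.039], 1],
  [[0, 0, 0], [0, 0, 0.039], 1],
  [[0, 0, 0], [0, 0, 0.039], 1],
  [[0, 0, 0], [0, 0, 0.039], 1],
])

```text
clock: 46.38
eef_pos: [0.3434, -0.2068, 0.1718]
tool_rot: [0.925, 0.379, 0.0, 0.0]
ft_force: [-0.1, 0.2, -0.5]
grip_width: 0.0854
grasp_force: 0.0
```

```bash
python3 look.py 10 1; python3 go.py .5385 -.223 .16 -5
```

```text
foot T [ 5.13200e-01  1.74000e-02  6.28806e+01  6.72730e+00 -3.91830e+00]
stack T [ 5.08400e-01 -3.11000e-02  8.31172e+01  5.91841e+01  8.64206e+01]
sp T [ 0.5372 -0.2232 88.6543 58.8694 -5.5978]
sp T [ 0.5465 -0.386  89.3756 59.2427 12.3554]
sp S [  0.4172  -0.3647 100.7582  56.4155 -41.4088]
sp S [ 0.5405 -0.3927 94.7179 59.432  12.0772]
sp S [  0.5194  -0.2483  99.7552  58.3485 -38.1035]
t 46.5 pos [ 0.3435 -0.2067  0.1718] head 44.95 tilt [ 0.0001 -0.    ] F [ 0.1 -0.6 -0.4] w 0.0857 gf 0.0 j6 1.82
turn z total 0.2775 (tilt 0.0000 -0.0000)  shift after turn: 0.9786 -0.0039 0.0588  norm rows 4.9
```

Run:
```python
from h import *
for n in ("9","10"):
    h=cv2.cvtColor(cv2.imread(f"pics/top{n}.png"),cv2.COLOR_BGR2HSV)
    for v in (207,): print(n,v,[(u,int(h[v,u,1]),int(h[v,u,2])) for u in list(range(241,254))+list(range(270,286))])
t=cv2.imread("pics/top10.png");cv2.imwrite("pics/a10.png",cv2.resize(t[190:240,240:300],(600,500),interpolation=cv2.INTER_CUBIC))
```

```text
9 207 [(241, 17, 148), (242, 16, 158), (243, 18, 155), (244, 12, 154), (245, 9, 172), (246, 43, 203), (247, 78, 228), (248, 93, 236), (249, 98, 239), (250, 99, 240), (251, 99, 239), (252, 98, 240), (253, 98, 239), (270, 101, 237), (271, 102, 237), (272, 100, 237), (273, 103, 236), (274, 98, 235), (275, 66, 238), (276, 20, 244), (277, 5, 246), (278, 5, 237), (279, 11, 201), (280, 15, 169), (281, 16, 159), (282, 16, 156), (283, 18, 153), (284, 15, 153), (285, 15, 154)]
10 207 [(241, 17, 151), (242, 16, 160), (243, 14, 159), (244, 14, 161), (245, 13, 200), (246, 6, 239), (247, 4, 247), (248, 14, 243), (249, 60, 240), (250, 90, 240), (251, 96, 240), (252, 98, 240), (253, 98, 240), (270, 102, 238), (271, 100, 238), (272, 101, 238), (273, 101, 238), (274, 100, 238), (275, 100, 237), (276, 93, 236), (277, 73, 234), (278, 46, 220), (279, 11, 188), (280, 12, 169), (281, 16, 163), (282, 16, 159), (283, 16, 158), (284, 15, 156), (285, 18, 157)]
```

View pics/a10.png

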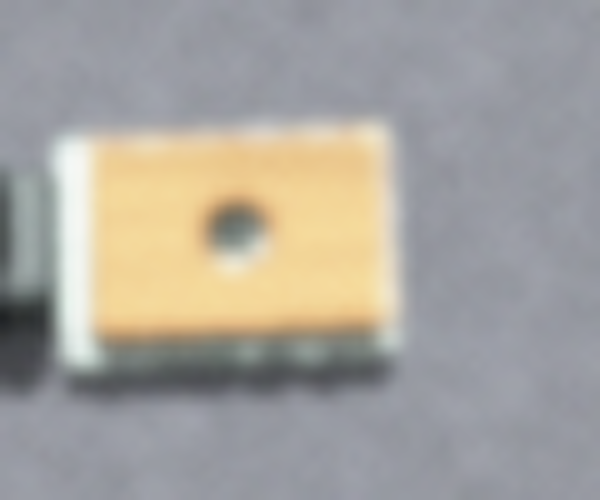

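The spacer went 7.5 mm instead of 5, so it is now about 3.7 mm too far from the case. I'll regrip and shift it +3.7 mm, letting the arm settle this time.

```bash
python3 go.py .509 -.031 .17 87.2
```

```text
t 46.5 pos [ 0.3435 -0.2067  0.1718] head 44.95 tilt [ 0.0001 -0.    ] F [ 0.1 -0.6 -0.4] w 0.0857 gf 0.0 j6 1.82
turn z total -0.2347 (tilt 0.0000 0.0000)  shift after turn: 0.9179 0.7838 0.0088  norm rows 6.0
```

Call:
apply_moves([
  [[0, 0, 0], [0, 0, -0.039], 1],
  [[0, 0, 0], [0, 0, -0.039], 1],
  [[0, 0, 0], [0, 0, -0.039], 1],
  [[0, 0, 0], [0, 0, -0.039], 1],
  [[0, 0, 0], [0, 0, -0.039], 1],
  [[0, 0, 0], [0, 0, -0.0397], 1],
  [[0.131, 0.112, 0], [0, 0, 0], 1],
  [[0.131, 0.112, 0], [0, 0, 0], 1],
])

```text
clock: 47.15
eef_pos: [0.3907, -0.157, 0.1719]
tool_rot: [0.724, 0.689, -0.0, 0.0]
ft_force: [0.4, -0.5, -0.5]
grip_width: 0.0854
grasp_force: 0.0
```

Call:
apply_moves([
  [[0.131, 0.112, 0], [0, 0, 0], 1],
  [[0.131, 0.112, 0], [0, 0, 0], 1],
  [[0.131, 0.112, 0], [0, 0, 0], 1],
  [[0.131, 0.112, 0], [0, 0, 0], 1],
  [[0.131, 0.112, 0], [0, 0, 0], 1],
  [[0, 0, 0], [0, 0, 0], 1],
  [[0, 0, 0], [0, 0, 0], 1],
  [[0, 0, 0], [0, 0, 0], 1],
])

```text
clock: 47.82
eef_pos: [0.5085, -0.0312, 0.1713]
tool_rot: [0.723, 0.69, -0.001, -0.0]
ft_force: [0.0, -0.2, -0.6]
grip_width: 0.0851
grasp_force: 0.0
```

Call:
apply_moves([
  [[0, 0, 0.15], [0, 0, 0], 1],
  [[0, 0, 0.15], [0, 0, 0], 1],
  [[0, 0, 0.15], [0, 0, 0], 1],
  [[0, 0, 0.1], [0, 0, 0], 1],
  [[0, 0, 0.05], [0, 0, 0], 1],
  [[0, 0, 0.01], [0, 0, 0], 1],
  [[0, 0, 0], [0, 0, 0], 1],
  [[0, 0, 0], [0, 0, 0], 1],
])

```text
clock: 48.48
eef_pos: [0.5101, -0.0317, 0.0511]
tool_rot: [0.724, 0.689, 0.001, 0.001]
ft_force: [-0.0, -0.6, 0.3]
grip_width: 0.0857
grasp_force: 0.0
```

```bash
python3 go.py .509 -.0305 .0415 87.2
```

```text
t 48.5 pos [ 0.5101 -0.0317  0.0511] head 87.17 tilt [ 0.0023 -0.0002] F [-0.  -0.6  0.3] w 0.0857 gf 0.0 j6 1.56
turn z total -0.0002 (tilt 0.0007 0.0000)  shift after turn: 0.0059 -0.0058 0.0479  norm rows 0.2
```

Call:
apply_moves([
  [[0, -0.004, 0.03], [0, 0, 0], 1],
  [[0, 0, 0.018], [0, 0, 0], 1],
  [[0, 0, 0], [0, 0, 0], 1],
  [[0, 0, 0], [0, 0, 0], 1],
  [[0, 0, 0], [0, 0, 0], 0],
  [[0, 0, 0], [0, 0, 0], 0],
  [[0, 0, 0], [0, 0, 0], 0],
  [[0, 0, 0], [0, 0, 0], 0],
])

```text
clock: 49.15
eef_pos: [0.5089, -0.0311, 0.0408]
tool_rot: [0.724, 0.69, 0.0, 0.0]
ft_force: [-0.6, -0.0, 4.4]
grip_width: 0.0546
grasp_force: 64.3
```

Call:
apply_moves([
  [[0, 0, -0.01], [0, 0, 0], 0],
  [[0, 0, 0], [0, 0, 0], 0],
  [[0, 0, 0], [0, 0, 0], 0],
  [[0, 0, 0], [0, 0, 0], 0],
  [[0, 0, 0], [0, 0, 0], 0],
  [[0, 0, 0], [0, 0, 0], 0],
  [[0, 0, 0], [0, 0, 0], 0],
  [[0, 0, 0], [0, 0, 0], 0],
])

```text
clock: 49.82
eef_pos: [0.5083, -0.0311, 0.042]
tool_rot: [0.724, 0.69, -0.0, -0.0]
ft_force: [-1.3, -0.7, -1.7]
grip_width: 0.0544
grasp_force: 63.7
```

```bash
python3 go.py .509 -.0305 .0415 87.2
```

```text
t 49.8 pos [ 0.5083 -0.0311  0.042 ] head 87.2 tilt [-0.0002  0.    ] F [-1.3 -0.7 -1.7] w 0.0544 gf 63.7 j6 1.56
turn z total -0.0000 (tilt -0.0001 -0.0000)  shift after turn: 0.0033 0.0034 0.0026  norm rows 0.0
```

Call:
apply_moves([
  [[0.0095, 0, 0], [0, 0, 0], 0],
  [[0.009, 0, 0], [0, 0, 0], 0],
  [[0, 0, 0], [0, 0, 0], 0],
  [[0, 0, 0], [0, 0, 0], 0],
  [[0, 0, 0], [0, 0, 0], 0],
  [[0, 0, 0], [0, 0, 0], 0],
  [[0, 0, 0], [0, 0, 0], 0],
  [[0, 0, 0], [0, 0, 0], 0],
])

```text
clock: 50.48
eef_pos: [0.5086, -0.0275, 0.0421]
tool_rot: [0.724, 0.69, 0.0, 0.0]
ft_force: [0.2, 0.5, -1.0]
grip_width: 0.0546
grasp_force: 63.7
```

```bash
python3 go.py .509 -.0305 .0415 87.2
```

```text
t 50.5 pos [ 0.5086 -0.0275  0.0421] head 87.19 tilt [ 0. -0.] F [ 0.2  0.5 -1. ] w 0.0546 gf 63.7 j6 1.57
turn z total -0.0001 (tilt 0.0000 0.0000)  shift after turn: -0.0149 0.0029 0.0031  norm rows 0.1
```

Call:
apply_moves([
  [[0, 0, 0.005], [0, 0, 0], 0],
  [[0, 0, 0], [0, 0, 0], 0],
  [[0, 0, 0], [0, 0, 0], 0],
  [[0, 0, 0], [0, 0, 0], 1],
  [[0, 0, 0], [0, 0, 0], 1],
  [[0, 0, 0], [0, 0, 0], 1],
  [[0, 0, 0], [0, 0, 0], 1],
  [[0, 0, 0], [0, 0, 0], 1],
])

```text
clock: 51.15
eef_pos: [0.5087, -0.0275, 0.0412]
tool_rot: [0.724, 0.69, 0.0, 0.0]
ft_force: [-0.6, 0.2, -0.8]
grip_width: 0.0851
grasp_force: 0.0
```

Call:
apply_moves([
  [[0, 0, -0.1], [0, 0, 0], 1],
  [[0, 0, -0.2], [0, 0, 0], 1],
  [[0, 0, -0.2], [0, 0, 0], 1],
  [[0, 0, -0.15], [0, 0, 0], 1],
  [[-0.15, -0.13, 0], [0, 0, 0], 1],
  [[-0.15, -0.13, 0], [0, 0, 0], 1],
  [[-0.15, -0.13, 0], [0, 0, 0], 1],
  [[-0.15, -0.13, 0], [0, 0, 0], 1],
])

```text
clock: 51.82
eef_pos: [0.3977, -0.1429, 0.1714]
tool_rot: [0.724, 0.69, 0.0, 0.0]
ft_force: [-0.1, -0.1, 0.4]
grip_width: 0.0857
grasp_force: 0.0
```

Call:
apply_moves([
  [[-0.15, -0.13, 0], [0, 0, 0], 1],
  [[-0.15, -0.13, 0], [0, 0, 0], 1],
  [[0, 0, 0], [0, 0, 0.039], 1],
  [[0, 0, 0], [0, 0, 0.039], 1],
  [[0, 0, 0], [0, 0, 0.039], 1],
  [[0, 0, 0], [0, 0, 0.039], 1],
  [[0, 0, 0], [0, 0, 0.039], 1],
  [[0, 0, 0], [0, 0, 0.039], 1],
])

```text
clock: 52.48
eef_pos: [0.3438, -0.1997, 0.1712]
tool_rot: [0.925, 0.38, 0.0, 0.0]
ft_force: [0.4, -0.0, 0.6]
grip_width: 0.0851
grasp_force: 0.0
```

```bash
cat >> look.py <<'E'
# edge profile along the tape line in the top view: orange extent (sat>50) and foot extent (val>200)
h=cv2.cvtColor(t,cv2.COLOR_BGR2HSV).astype(float)
for v in (205,207,209):
    x=np.linspace(240,290,1001); s_=np.interp(x,np.arange(560),h[v,:,1]); b=np.interp(x,np.arange(560),h[v,:,2]); o=x[s_>50]; f=x[b>200]
    print(v,"orange",o.min().round(2),o.max().round(2),"foot",f.min().round(2),f.max().round(2),"offs mm (+ = to case)",round(((f.min()+f.max())-(o.min()+o.max()))/2*2.95,1))
def hole(u,v,z,r=6):
    g=cv2.cvtColor(t,cv2.COLOR_BGR2GRAY); k=8;c=cv2.resize(g[v-r:v+r+1,u-r:u+r+1],None,fx=k,fy=k,interpolation=cv2.INTER_CUBIC).astype(float); w=np.clip(np.median(c)-25-c,0,None)
    yy,xx=np.mgrid[:c.shape[0],:c.shape[1]]; x=((w*xx).sum()/w.sum()+.5)/k-.5+u-r; y=((w*yy).sum()/w.sum()+.5)/k-.5+v-r
    return x.round(2),y.round(2),ray("top",x,y,z)[:2].round(4)
for a in sys.argv[3:]: print("hole",hole(*map(int,a.split(",")),.012))
E
python3 look.py 11 1 328,199; python3 go.py .5385 -.223 .16 -5.5
```

```text
foot T [ 0.5086 -0.073  64.6456  6.909  -1.9689]
stack T [ 5.07500e-01 -2.60000e-02  8.26131e+01  5.74463e+01  8.73688e+01]
sp T [ 0.5372 -0.2232 88.657  58.8694 -5.5978]
sp T [ 0.5464 -0.3859 89.4016 59.4584 12.3124]
sp S [  0.4172  -0.3647 100.7582  56.4155 -41.4088]
sp S [ 0.5408 -0.3926 95.4597 59.4957 12.0772]
sp S [  0.5195  -0.2485  99.8611  57.7606 -37.6233]
205 orange 247.95 275.55 foot 245.05 279.05 offs mm (+ = to case) 0.9
207 orange 246.9 275.65 foot 246.05 279.1 offs mm (+ = to case) 3.8
209 orange 247.4 275.7 foot 245.75 279.35 offs mm (+ = to case) 3.0
hole (np.float64(327.54), np.float64(198.74), array([ 0.5404, -0.2254]))
t 52.6 pos [ 0.3438 -0.1996  0.1712] head 45.09 tilt [ 0.0001 -0.0001] F [-0.   0.2 -0. ] w 0.0858 gf 0.0 j6 1.83
turn z total 0.2810 (tilt 0.0000 -0.0000)  shift after turn: 0.9800 0.0231 0.0560  norm rows 4.9
```

Spacer 1 is now centred to within about 1.5 mm. Next is spacer B at (.540,-.2243). The hole centroid proved to be the better reference for the first spacer.

Call:
apply_moves([
  [[0, 0, 0], [0, 0, 0.0352], 1],
  [[0, 0, 0], [0, 0, 0.0352], 1],
  [[0, 0, 0], [0, 0, 0.0352], 1],
  [[0, 0, 0], [0, 0, 0.0352], 1],
  [[0, 0, 0], [0, 0, 0.0352], 1],
  [[0, 0, 0], [0, 0, 0.0352], 1],
  [[0, 0, 0], [0, 0, 0.0352], 1],
  [[0, 0, 0], [0, 0, 0.0352], 1],
])

```text
clock: 53.25
eef_pos: [0.3439, -0.1996, 0.1712]
tool_rot: [0.999, -0.05, 0.0, 0.0]
ft_force: [0.0, -0.1, -0.2]
grip_width: 0.0854
grasp_force: 0.0
```

Call:
apply_moves([
  [[0.165, 0.005, 0], [0, 0, 0], 1],
  [[0.165, 0.005, 0], [0, 0, 0], 1],
  [[0.165, 0.005, 0], [0, 0, 0], 1],
  [[0.165, 0.005, 0], [0, 0, 0], 1],
  [[0.165, 0.005, 0], [0, 0, 0], 1],
  [[0.16, 0.005, 0], [0, 0, 0], 1],
  [[0, 0, 0], [0, 0, 0], 1],
  [[0, 0, 0], [0, 0, 0], 1],
])

```text
clock: 53.92
eef_pos: [0.5403, -0.2246, 0.1698]
tool_rot: [0.999, -0.047, -0.001, -0.0]
ft_force: [-0.6, -0.6, 0.3]
grip_width: 0.085
grasp_force: 0.0
```

```bash
python3 go.py .540 -.2243 .03 -5.6
```

```text
t 53.9 pos [ 0.5403 -0.2246  0.1698] head -5.4 tilt [-0.0015  0.0005] F [-0.6 -0.6  0.3] w 0.085 gf 0.0 j6 2.84
turn z total 0.0011 (tilt -0.0001 0.0005)  shift after turn: -0.0015 -0.0013 0.6991  norm rows 3.5
```

Call:
apply_moves([
  [[0, 0, 0.15], [0, 0, 0.001], 1],
  [[0, 0, 0.15], [0, 0, 0], 1],
  [[0, 0, 0.15], [0, 0, 0], 1],
  [[0, 0, 0.15], [0, 0, 0], 1],
  [[0, 0, 0.1], [0, 0, 0], 1],
  [[0, 0, 0.05], [0, 0, 0], 1],
  [[0, 0, 0.015], [0, 0, 0], 1],
  [[0, 0, 0], [0, 0, 0], 1],
])

```text
clock: 54.58
eef_pos: [0.5386, -0.2248, 0.0182]
tool_rot: [0.999, -0.05, -0.0, -0.0]
ft_force: [-0.9, 0.1, 0.1]
grip_width: 0.0853
grasp_force: 0.0
```

Call:
apply_moves([
  [[0, 0, 0], [0, 0, 0], 1],
  [[0, 0, 0], [0, 0, 0], 1],
  [[0, 0, 0], [0, 0, 0], 1],
  [[0, 0, 0], [0, 0, 0], 1],
  [[0, 0, 0], [0, 0, 0], 1],
  [[0, 0, 0], [0, 0, 0], 1],
  [[0, 0, 0], [0, 0, 0], 1],
  [[0, 0, 0], [0, 0, 0], 1],
])

```text
clock: 55.25
eef_pos: [0.5394, -0.2249, 0.0181]
tool_rot: [0.999, -0.051, -0.0, 0.0]
ft_force: [-0.7, 0.0, -0.4]
grip_width: 0.0857
grasp_force: 0.0
```

```bash
python3 go.py .540 -.2243 .0165 -5.6
```

```text
t 55.2 pos [ 0.5394 -0.2249  0.0181] head -5.79 tilt [-0. -0.] F [-0.7  0.  -0.4] w 0.0857 gf 0.0 j6 2.85
turn z total -0.0011 (tilt 0.0000 -0.0000)  shift after turn: 0.0027 -0.0031 0.0081  norm rows 0.0
```

Call:
apply_moves([
  [[0.003, -0.003, 0.007], [0, 0, -0.001], 1],
  [[0, 0, 0], [0, 0, 0], 1],
  [[0, 0, 0], [0, 0, 0], 0],
  [[0, 0, 0], [0, 0, 0], 0],
  [[0, 0, 0], [0, 0, 0], 0],
  [[0, 0, 0], [0, 0, 0], 0],
  [[0, 0, 0], [0, 0, 0], 0],
  [[0, 0, 0], [0, 0, 0], 0],
])

```text
clock: 55.92
eef_pos: [0.5404, -0.2245, 0.0171]
tool_rot: [0.999, -0.049, 0.0, 0.0]
ft_force: [0.4, -0.1, 2.5]
grip_width: 0.0545
grasp_force: 65.1
```

```bash
python3 go.py .540 -.2243 .0165 -5.6
```

```text
t 55.9 pos [ 0.5404 -0.2245  0.0171] head -5.61 tilt [ 0.0007 -0.0003] F [ 0.4 -0.1  2.5] w 0.0545 gf 65.1 j6 2.85
turn z total -0.0001 (tilt 0.0001 -0.0002)  shift after turn: -0.0020 -0.0006 0.0028  norm rows 0.0
```

Call:
apply_moves([
  [[0, 0, -0.1], [0, 0, 0], 0],
  [[0, 0, -0.2], [0, 0, 0], 0],
  [[0, 0, -0.2], [0, 0, 0], 0],
  [[0, 0, 0], [0, 0, -0.039], 0],
  [[0, 0, 0], [0, 0, -0.039], 0],
  [[0, 0, 0], [0, 0, -0.039], 0],
  [[0, 0, 0], [0, 0, -0.039], 0],
  [[0, 0, 0], [0, 0, -0.039], 0],
])

```text
clock: 56.58
eef_pos: [0.5396, -0.2241, 0.1162]
tool_rot: [0.966, 0.257, -0.0, -0.0]
ft_force: [-0.1, 0.2, -0.7]
grip_width: 0.0545
grasp_force: 64.8
```

Call:
apply_moves([
  [[0, 0, 0], [0, 0, -0.039], 0],
  [[0, 0, 0], [0, 0, -0.039], 0],
  [[0, 0, 0], [0, 0, -0.039], 0],
  [[0, 0, 0], [0, 0, -0.039], 0],
  [[0, 0, 0], [0, 0, -0.039], 0],
  [[0, 0, 0], [0, 0, -0.039], 0],
  [[0, 0, 0], [0, 0, -0.039], 0],
  [[0, 0, 0], [0, 0, -0.039], 0],
])

```text
clock: 57.25
eef_pos: [0.5395, -0.2241, 0.116]
tool_rot: [0.731, 0.682, -0.0, -0.001]
ft_force: [-0.1, -0.6, -1.0]
grip_width: 0.0546
grasp_force: 64.8
```

```bash
python3 go.py .5087 -.029 .0 87.2
```

```text
t 57.2 pos [ 0.5395 -0.2241  0.116 ] head 85.99 tilt [-0.0014  0.0006] F [-0.1 -0.6 -1. ] w 0.0546 gf 64.8 j6 1.25
turn z total -0.0067 (tilt -0.0005 -0.0002)  shift after turn: 0.9667 -0.2015 0.5801  norm rows 5.7
```

Call:
apply_moves([
  [[0, 0, 0], [0, 0, -0.0067], 0],
  [[0.161, -0.0336, 0], [0, 0, 0], 0],
  [[0.161, -0.0336, 0], [0, 0, 0], 0],
  [[0.161, -0.0336, 0], [0, 0, 0], 0],
  [[0.161, -0.0336, 0], [0, 0, 0], 0],
  [[0.161, -0.0336, 0], [0, 0, 0], 0],
  [[0.161, -0.0336, 0], [0, 0, 0], 0],
  [[0, 0, 0], [0, 0, 0], 0],
])

```text
clock: 57.92
eef_pos: [0.5087, -0.0242, 0.1163]
tool_rot: [0.725, 0.689, 0.0, -0.002]
ft_force: [-1.3, -0.6, -1.8]
grip_width: 0.0543
grasp_force: 64.8
```

Call:
apply_moves([
  [[0, 0, 0.1], [0, 0, 0], 0],
  [[0, 0, 0.1], [0, 0, 0], 0],
  [[0, 0, 0.06], [0, 0, 0], 0],
  [[0, 0, 0], [0, 0, 0], 0],
  [[0, 0, 0], [0, 0, 0], 0],
  [[0, 0, 0], [0, 0, 0], 0],
  [[0, 0, 0], [0, 0, 0], 0],
  [[0, 0, 0], [0, 0, 0], 0],
])

```text
clock: 58.58
eef_pos: [0.5113, -0.0294, 0.0657]
tool_rot: [0.726, 0.687, 0.001, 0.001]
ft_force: [-0.4, 0.3, -0.3]
grip_width: 0.0544
grasp_force: 64.7
```

```bash
python3 go.py .5087 -.029 .0570 87.2
```

```text
t 58.6 pos [ 0.5113 -0.0294  0.0657] head 86.82 tilt [ 0.0021 -0.0001] F [-0.4  0.3 -0.3] w 0.0544 gf 64.7 j6 1.57
turn z total -0.0021 (tilt 0.0007 -0.0000)  shift after turn: 0.0014 -0.0130 0.0437  norm rows 0.2
```

Call:
apply_moves([
  [[0.0014, -0.008, 0.03], [0, 0, -0.001], 0],
  [[0, 0, 0], [0, 0, 0], 0],
  [[0, 0, 0], [0, 0, 0], 0],
  [[0, 0, 0], [0, 0, 0], 0],
  [[0, 0, 0], [0, 0, 0], 0],
  [[0, 0, 0], [0, 0, 0], 0],
  [[0, 0, 0], [0, 0, 0], 0],
  [[0, 0, 0], [0, 0, 0], 0],
])

```text
clock: 59.25
eef_pos: [0.5089, -0.0288, 0.0588]
tool_rot: [0.725, 0.689, 0.0, 0.0]
ft_force: [-0.1, -0.4, -0.6]
grip_width: 0.0545
grasp_force: 64.7
```

```bash
python3 go.py .5087 -.029 .0570 87.2
```

```text
t 59.2 pos [ 0.5089 -0.0288  0.0588] head 87.03 tilt [ 0.0002 -0.    ] F [-0.1 -0.4 -0.6] w 0.0545 gf 64.7 j6 1.57
turn z total -0.0009 (tilt 0.0001 0.0000)  shift after turn: -0.0009 -0.0011 0.0089  norm rows 0.0
```

Good. I'll set it down and release, then retreat and look.

Call:
apply_moves([
  [[0, 0, 0.007], [0, 0, 0], 0],
  [[0, 0, 0.002], [0, 0, 0], 0],
  [[0, 0, 0], [0, 0, 0], 0],
  [[0, 0, 0], [0, 0, 0], 0],
  [[0, 0, 0], [0, 0, 0], 1],
  [[0, 0, 0], [0, 0, 0], 1],
  [[0, 0, 0], [0, 0, 0], 1],
  [[0, 0, 0], [0, 0, 0], 1],
])

```text
clock: 59.92
eef_pos: [0.5088, -0.0288, 0.0569]
tool_rot: [0.725, 0.689, -0.0, -0.0]
ft_force: [-0.8, -0.5, 0.4]
grip_width: 0.0855
grasp_force: 0.0
```

Call:
apply_moves([
  [[0, 0, -0.1], [0, 0, 0], 1],
  [[0, 0, -0.2], [0, 0, 0], 1],
  [[0, 0, -0.2], [0, 0, 0], 1],
  [[0, 0, -0.1], [0, 0, 0], 1],
  [[-0.15, -0.13, 0], [0, 0, 0], 1],
  [[-0.15, -0.13, 0], [0, 0, 0], 1],
  [[-0.15, -0.13, 0], [0, 0, 0], 1],
  [[-0.15, -0.13, 0], [0, 0, 0], 1],
])

```text
clock: 60.58
eef_pos: [0.3976, -0.144, 0.1771]
tool_rot: [0.725, 0.689, 0.0, 0.0]
ft_force: [-0.5, -0.3, -0.1]
grip_width: 0.0854
grasp_force: 0.0
```

Call:
apply_moves([
  [[-0.15, -0.13, 0], [0, 0, 0], 1],
  [[-0.15, -0.13, 0], [0, 0, 0], 1],
  [[0, 0, 0], [0, 0, 0.039], 1],
  [[0, 0, 0], [0, 0, 0.039], 1],
  [[0, 0, 0], [0, 0, 0.039], 1],
  [[0, 0, 0], [0, 0, 0.039], 1],
  [[0, 0, 0], [0, 0, 0.039], 1],
  [[0, 0, 0], [0, 0, 0.039], 1],
])

```text
clock: 61.25
eef_pos: [0.3436, -0.2006, 0.177]
tool_rot: [0.925, 0.379, 0.0, 0.0]
ft_force: [0.2, -0.0, 0.1]
grip_width: 0.0855
grasp_force: 0.0
```

```bash
python3 look.py 12 2 381,191; python3 -c "
from h import *
t=cv2.imread('pics/top0.png');g=cv2.cvtColor(t,6)
exec(open('look.py').read().split('def hole')[1].join(['def hole','']).split('for a in')[0])
print('C',hole(372,230,.012),'D',hole(381,192,.012),'A0',hole(322,243,.012))
t=cv2.imread('pics/top12.png');cv2.imwrite('pics/a12.png',np.hstack([cv2.resize(t[190:240,240:300],(480,400),interpolation=cv2.INTER_CUBIC),cv2.resize(cv2.imread('pics/side12.png')[175:245,270:340],(320,400),interpolation=cv2.INTER_CUBIC)]))"
python3 go.py .5465 -.386 .16 12.3
```

```text
stack T [ 5.08800e-01 -2.99000e-02  8.87128e+01  5.95722e+01  8.67210e+01]
sp T [ 0.5466 -0.3861 89.3756 59.357  12.3554]
sp S [  0.417   -0.3647 100.7568  56.2174 -41.5951]
sp S [ 0.5405 -0.3927 94.7743 59.432  12.0772]
205 orange 247.55 278.05 foot 244.95 278.4 offs mm (+ = to case) -3.3
207 orange 246.85 278.05 foot 246.05 278.55 offs mm (+ = to case) -0.4
209 orange 247.35 278.15 foot 245.75 278.85 offs mm (+ = to case) -1.3
hole (np.float64(381.42), np.float64(190.66), array([ 0.5499, -0.3886]))
C (np.float64(372.1), np.float64(228.71), array([ 0.4383, -0.3449])) D (np.float64(381.46), np.float64(190.56), array([ 0.5502, -0.3888])) A0 (np.float64(322.82), np.float64(242.07), array([ 0.4126, -0.1963]))
t 61.4 pos [ 0.3436 -0.2005  0.177 ] head 44.92 tilt [ 0.0001 -0.    ] F [0.3 0.5 0.1] w 0.0857 gf 0.0 j6 1.83
turn z total 0.1812 (tilt 0.0000 -0.0000)  shift after turn: 0.7936 1.1222 0.0848  norm rows 6.9
```

View pics/a12.png

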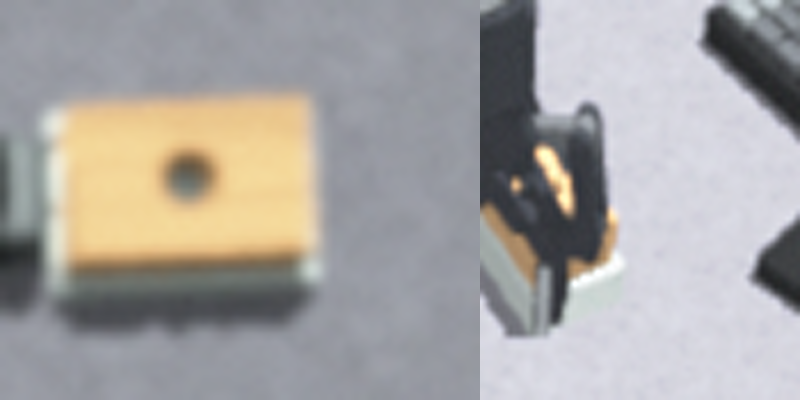

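Spacer 2 is about 2 mm off the foot's centre and spacer 1 about 1.5 mm the other way, both inside the 3 mm clearance. Picture views are used up, so from here I work from numbers only. Next is spacer D.

Call:
apply_moves([
  [[0, 0, 0], [0, 0, 0.0362], 1],
  [[0, 0, 0], [0, 0, 0.0362], 1],
  [[0, 0, 0], [0, 0, 0.0362], 1],
  [[0, 0, 0], [0, 0, 0.0362], 1],
  [[0, 0, 0], [0, 0, 0.0362], 1],
  [[0.115, 0.161, 0], [0, 0, 0], 1],
  [[0.115, 0.161, 0], [0, 0, 0], 1],
  [[0.115, 0.161, 0], [0, 0, 0], 1],
])

```text
clock: 62.02
eef_pos: [0.4326, -0.2808, 0.1771]
tool_rot: [0.994, 0.109, 0.0, 0.0]
ft_force: [0.6, 0.5, 0.6]
grip_width: 0.0857
grasp_force: 0.0
```

Call:
apply_moves([
  [[0.115, 0.161, 0], [0, 0, 0], 1],
  [[0.115, 0.161, 0], [0, 0, 0], 1],
  [[0.115, 0.161, 0], [0, 0, 0], 1],
  [[0.115, 0.161, 0], [0, 0, 0], 1],
  [[0, 0, 0], [0, 0, 0], 1],
  [[0, 0, 0], [0, 0, 0], 1],
  [[0, 0, 0], [0, 0, 0], 1],
  [[0, 0, 0], [0, 0, 0], 1],
])

```text
clock: 62.68
eef_pos: [0.5483, -0.3855, 0.1773]
tool_rot: [0.994, 0.108, -0.0, -0.0]
ft_force: [-0.9, -0.7, -0.2]
grip_width: 0.0856
grasp_force: 0.0
```

```bash
python3 go.py .5475 -.386 .0172 12.3
```

```text
t 62.7 pos [ 0.5483 -0.3855  0.1773] head 12.42 tilt [-0.0005  0.0004] F [-0.9 -0.7 -0.2] w 0.0856 gf 0.0 j6 2.31
turn z total 0.0007 (tilt -0.0002 0.0001)  shift after turn: -0.0046 0.0017 0.8006  norm rows 4.0
```

Call:
apply_moves([
  [[-0.004, 0.001, 0.17], [0, 0, 0], 1],
  [[0, 0, 0.17], [0, 0, 0], 1],
  [[0, 0, 0.17], [0, 0, 0], 1],
  [[0, 0, 0.14], [0, 0, 0], 1],
  [[0, 0, 0.1], [0, 0, 0], 1],
  [[0, 0, 0.04], [0, 0, 0], 1],
  [[0, 0, 0], [0, 0, 0], 1],
  [[0, 0, 0], [0, 0, 0], 1],
])

```text
clock: 63.35
eef_pos: [0.5486, -0.3866, 0.0208]
tool_rot: [0.994, 0.108, 0.001, 0.001]
ft_force: [0.4, -0.0, 0.7]
grip_width: 0.0854
grasp_force: 0.0
```

Call:
apply_moves([
  [[0, 0, 0], [0, 0, 0], 1],
  [[0, 0, 0], [0, 0, 0], 1],
  [[0, 0, 0], [0, 0, 0], 1],
  [[0, 0, 0], [0, 0, 0], 1],
  [[0, 0, 0], [0, 0, 0], 1],
  [[0, 0, 0], [0, 0, 0], 1],
  [[0, 0, 0], [0, 0, 0], 1],
  [[0, 0, 0], [0, 0, 0], 1],
])

```text
clock: 64.02
eef_pos: [0.5483, -0.3866, 0.0188]
tool_rot: [0.994, 0.107, -0.0, -0.0]
ft_force: [0.5, 0.2, -1.0]
grip_width: 0.0853
grasp_force: 0.0
```

```bash
python3 go.py .5475 -.386 .0172 12.3
```

```text
t 64.0 pos [ 0.5483 -0.3866  0.0188] head 12.33 tilt [-0.0002  0.0002] F [ 0.5  0.2 -1. ] w 0.0853 gf 0.0 j6 2.31
turn z total 0.0002 (tilt -0.0001 0.0001)  shift after turn: -0.0033 -0.0040 0.0078  norm rows 0.0
```

Call:
apply_moves([
  [[-0.003, -0.003, 0.0075], [0, 0, 0], 1],
  [[0, 0, 0], [0, 0, 0], 1],
  [[0, 0, 0], [0, 0, 0], 0],
  [[0, 0, 0], [0, 0, 0], 0],
  [[0, 0, 0], [0, 0, 0], 0],
  [[0, 0, 0], [0, 0, 0], 0],
  [[0, 0, 0], [0, 0, 0], 0],
  [[0, 0, 0], [0, 0, 0], 0],
])

```text
clock: 64.68
eef_pos: [0.548, -0.3864, 0.0178]
tool_rot: [0.994, 0.107, 0.0, 0.0]
ft_force: [0.1, -0.3, 1.8]
grip_width: 0.054
grasp_force: 65.5
```

```bash
python3 go.py .5475 -.386 .0172 12.3
```

```text
t 64.7 pos [ 0.548  -0.3864  0.0178] head 12.33 tilt [ 0.0007 -0.0005] F [ 0.1 -0.3  1.8] w 0.054 gf 65.5 j6 2.31
turn z total 0.0002 (tilt 0.0002 -0.0002)  shift after turn: -0.0020 -0.0027 0.0029  norm rows 0.0
```

Call:
apply_moves([
  [[0, 0, -0.1], [0, 0, 0], 0],
  [[0, 0, -0.2], [0, 0, 0], 0],
  [[0, 0, -0.2], [0, 0, 0], 0],
  [[0, 0, -0.1], [0, 0, 0], 0],
  [[0, 0, 0], [0, 0, -0.0378], 0],
  [[0, 0, 0], [0, 0, -0.0378], 0],
  [[0, 0, 0], [0, 0, -0.0378], 0],
  [[0, 0, 0], [0, 0, -0.0378], 0],
])

```text
clock: 65.35
eef_pos: [0.5473, -0.386, 0.137]
tool_rot: [0.94, 0.341, -0.0, -0.0]
ft_force: [-1.4, 0.4, -0.8]
grip_width: 0.0545
grasp_force: 65.1
```

Call:
apply_moves([
  [[0, 0, 0], [0, 0, -0.0378], 0],
  [[0, 0, 0], [0, 0, -0.0378], 0],
  [[0, 0, 0], [0, 0, -0.0378], 0],
  [[0, 0, 0], [0, 0, -0.0378], 0],
  [[0, 0, 0], [0, 0, -0.0378], 0],
  [[0, 0, 0], [0, 0, -0.0378], 0],
  [[0, 0, 0], [0, 0, -0.0378], 0],
  [[0, 0, 0], [0, 0, 0], 0],
])

```text
clock: 66.02
eef_pos: [0.5473, -0.3859, 0.1366]
tool_rot: [0.724, 0.69, -0.0, -0.001]
ft_force: [0.5, 0.1, -0.6]
grip_width: 0.0544
grasp_force: 65.1
```

```bash
python3 go.py .5087 -.0288 .0735 87.2
```

```text
t 66.0 pos [ 0.5473 -0.3859  0.1366] head 87.28 tilt [-0.0013  0.0009] F [ 0.5  0.1 -0.6] w 0.0544 gf 65.1 j6 1.0
turn z total 0.0005 (tilt -0.0004 -0.0003)  shift after turn: 1.7742 -0.2798 0.3156  norm rows 9.1
```

Call:
apply_moves([
  [[0.177, -0.028, 0], [0, 0, 0], 0],
  [[0.177, -0.028, 0], [0, 0, 0], 0],
  [[0.177, -0.028, 0], [0, 0, 0], 0],
  [[0.177, -0.028, 0], [0, 0, 0], 0],
  [[0.177, -0.028, 0], [0, 0, 0], 0],
  [[0.177, -0.028, 0], [0, 0, 0], 0],
  [[0.177, -0.028, 0], [0, 0, 0], 0],
  [[0.177, -0.028, 0], [0, 0, 0], 0],
])

```text
clock: 66.68
eef_pos: [0.5162, -0.0995, 0.1373]
tool_rot: [0.726, 0.688, -0.0, -0.0]
ft_force: [0.2, 0.1, -0.2]
grip_width: 0.0545
grasp_force: 65.1
```

Call:
apply_moves([
  [[0.177, -0.028, 0], [0, 0, 0], 0],
  [[0.177, -0.028, 0], [0, 0, 0], 0],
  [[0, 0, 0.15], [0, 0, 0], 0],
  [[0, 0, 0.12], [0, 0, 0], 0],
  [[0, 0, 0], [0, 0, 0], 0],
  [[0, 0, 0], [0, 0, 0], 0],
  [[0, 0, 0], [0, 0, 0], 0],
  [[0, 0, 0], [0, 0, 0], 0],
])

```text
clock: 67.35
eef_pos: [0.5105, -0.0305, 0.0849]
tool_rot: [0.725, 0.689, 0.001, 0.001]
ft_force: [0.3, 0.1, 0.1]
grip_width: 0.0543
grasp_force: 65.1
```

Call:
apply_moves([
  [[0, 0, 0], [0, 0, 0], 0],
  [[0, 0, 0], [0, 0, 0], 0],
  [[0, 0, 0], [0, 0, 0], 0],
  [[0, 0, 0], [0, 0, 0], 0],
  [[0, 0, 0], [0, 0, 0], 0],
  [[0, 0, 0], [0, 0, 0], 0],
  [[0, 0, 0], [0, 0, 0], 0],
  [[0, 0, 0], [0, 0, 0], 0],
])

```text
clock: 68.02
eef_pos: [0.5091, -0.0299, 0.0834]
tool_rot: [0.724, 0.689, -0.0, -0.0]
ft_force: [-0.2, -0.2, -0.8]
grip_width: 0.0543
grasp_force: 65.1
```

```bash
python3 go.py .5088 -.0288 .0736 87.2
```

```text
t 68.0 pos [ 0.5091 -0.0299  0.0834] head 87.18 tilt [-0.0002 -0.    ] F [-0.2 -0.2 -0.8] w 0.0543 gf 65.1 j6 1.56
turn z total -0.0001 (tilt -0.0001 0.0000)  shift after turn: 0.0053 -0.0018 0.0488  norm rows 0.2
```

Call:
apply_moves([
  [[0.0053, -0.0018, 0.025], [0, 0, 0], 0],
  [[0, 0, 0.015], [0, 0, 0], 0],
  [[0, 0, 0], [0, 0, 0], 0],
  [[0, 0, 0], [0, 0, 0], 0],
  [[0, 0, 0], [0, 0, 0], 0],
  [[0, 0, 0], [0, 0, 0], 0],
  [[0, 0, 0], [0, 0, 0], 0],
  [[0, 0, 0], [0, 0, 0], 0],
])

```text
clock: 68.68
eef_pos: [0.509, -0.0288, 0.0755]
tool_rot: [0.724, 0.689, 0.0, 0.0]
ft_force: [0.4, -0.0, -1.0]
grip_width: 0.0544
grasp_force: 65.1
```

```bash
python3 go.py .5088 -.0288 .0736 87.2
```

```text
t 68.7 pos [ 0.509  -0.0288  0.0755] head 87.18 tilt [ 0.0003 -0.    ] F [ 0.4 -0.  -1. ] w 0.0544 gf 65.1 j6 1.56
turn z total -0.0001 (tilt 0.0001 0.0000)  shift after turn: 0.0001 -0.0010 0.0097  norm rows 0.0
```

Call:
apply_moves([
  [[0, 0, 0.005], [0, 0, 0], 0],
  [[0, 0, 0.003], [0, 0, 0], 0],
  [[0, 0, 0], [0, 0, 0], 0],
  [[0, 0, 0], [0, 0, 0], 0],
  [[0, 0, 0], [0, 0, 0], 0],
  [[0, 0, 0], [0, 0, 0], 0],
  [[0, 0, 0], [0, 0, 0], 0],
  [[0, 0, 0], [0, 0, 0], 0],
])

```text
clock: 69.35
eef_pos: [0.5089, -0.0288, 0.0738]
tool_rot: [0.724, 0.689, -0.0, -0.0]
ft_force: [-0.1, 0.5, -0.5]
grip_width: 0.0544
grasp_force: 65.1
```

Call:
apply_moves([
  [[0, 0, 0.003], [0, 0, 0], 0],
  [[0, 0, 0], [0, 0, 0], 0],
  [[0, 0, 0], [0, 0, 0], 0],
  [[0, 0, 0], [0, 0, 0], 1],
  [[0, 0, 0], [0, 0, 0], 1],
  [[0, 0, 0], [0, 0, 0], 1],
  [[0, 0, 0], [0, 0, 0], 1],
  [[0, 0, 0], [0, 0, 0], 1],
])

```text
clock: 70.02
eef_pos: [0.5089, -0.0288, 0.0731]
tool_rot: [0.724, 0.689, -0.0, -0.0]
ft_force: [0.2, 0.4, 0.6]
grip_width: 0.0855
grasp_force: 0.0
```

Call:
apply_moves([
  [[0, 0, -0.1], [0, 0, 0], 1],
  [[0, 0, -0.2], [0, 0, 0], 1],
  [[0, 0, -0.2], [0, 0, 0], 1],
  [[0, 0, -0.05], [0, 0, 0], 1],
  [[-0.15, -0.13, 0], [0, 0, 0], 1],
  [[-0.15, -0.13, 0], [0, 0, 0], 1],
  [[-0.15, -0.13, 0], [0, 0, 0], 1],
  [[-0.15, -0.13, 0], [0, 0, 0], 1],
])

```text
clock: 70.68
eef_pos: [0.3979, -0.1442, 0.1831]
tool_rot: [0.724, 0.69, 0.0, 0.0]
ft_force: [0.8, -0.5, -0.2]
grip_width: 0.0856
grasp_force: 0.0
```

Call:
apply_moves([
  [[-0.15, -0.13, 0], [0, 0, 0], 1],
  [[-0.15, -0.13, 0], [0, 0, 0], 1],
  [[0, 0, 0], [0, 0, 0.039], 1],
  [[0, 0, 0], [0, 0, 0.039], 1],
  [[0, 0, 0], [0, 0, 0.039], 1],
  [[0, 0, 0], [0, 0, 0.039], 1],
  [[0, 0, 0], [0, 0, 0.039], 1],
  [[0, 0, 0], [0, 0, 0.039], 1],
])

```text
clock: 71.35
eef_pos: [0.344, -0.201, 0.183]
tool_rot: [0.925, 0.38, 0.0, 0.0]
ft_force: [0.6, -0.2, 0.1]
grip_width: 0.0853
grasp_force: 0.0
```

```bash
python3 look.py 13 3; python3 go.py .436 -.342 .0178 -9.6; python3 -c "
from h import *
t=cv2.imread('pics/top13.png');h=cv2.cvtColor(t,cv2.COLOR_BGR2HSV)
print([ (u,int(h[207,u,1]),int(h[207,u,2])) for u in list(range(243,251))+list(range(272,283))])"
```

```text
stack T [ 5.09400e-01 -2.95000e-02  8.94670e+01  6.01390e+01  8.61744e+01]
stack S [ 4.59900e-01 -7.43000e-02  7.42804e+01  1.81166e+01  8.72720e+01]
sp S [  0.417   -0.3647 100.7561  56.3001 -41.6617]
205 orange 247.3 278.1 foot 245.15 278.35 offs mm (+ = to case) -2.8
207 orange 246.85 278.15 foot 246.25 278.55 offs mm (+ = to case) -0.3
209 orange 247.2 278.15 foot 246.1 278.8 offs mm (+ = to case) -0.7
t 71.5 pos [ 0.3441 -0.2009  0.183 ] head 45.07 tilt [-0.0001  0.    ] F [ 0.3  0.3 -0.2] w 0.0853 gf 0.0 j6 1.83
turn z total 0.3037 (tilt -0.0000 0.0000)  shift after turn: 0.5706 0.6188 0.8262  norm rows 5.9
[(243, 16, 155), (244, 13, 157), (245, 10, 173), (246, 16, 194), (247, 57, 221), (248, 87, 235), (249, 95, 241), (250, 94, 243), (272, 96, 242), (273, 96, 241), (274, 98, 241), (275, 96, 242), (276, 95, 241), (277, 86, 237), (278, 57, 219), (279, 17, 185), (280, 11, 165), (281, 17, 161), (282, 18, 157)]
```

Call:
apply_moves([
  [[0, 0, 0], [0, 0, 0.038], 1],
  [[0, 0, 0], [0, 0, 0.038], 1],
  [[0, 0, 0], [0, 0, 0.038], 1],
  [[0, 0, 0], [0, 0, 0.038], 1],
  [[0, 0, 0], [0, 0, 0.038], 1],
  [[0, 0, 0], [0, 0, 0.038], 1],
  [[0, 0, 0], [0, 0, 0.038], 1],
  [[0, 0, 0], [0, 0, 0.0377], 1],
])

```text
clock: 72.12
eef_pos: [0.3442, -0.2009, 0.1831]
tool_rot: [0.996, -0.085, 0.0, 0.0]
ft_force: [1.0, 0.4, -0.6]
grip_width: 0.0857
grasp_force: 0.0
```

Call:
apply_moves([
  [[0, -0.18, 0], [0, 0, 0], 1],
  [[0, -0.18, 0], [0, 0, 0], 1],
  [[0, -0.18, 0], [0, 0, 0], 1],
  [[0, -0.18, 0], [0, 0, 0], 1],
  [[0, 0, 0], [0, 0, 0], 1],
  [[0, 0, 0], [0, 0, 0], 1],
  [[0, 0, 0], [0, 0, 0], 1],
  [[0, 0, 0], [0, 0, 0], 1],
])

```text
clock: 72.78
eef_pos: [0.3678, -0.062, 0.1832]
tool_rot: [0.997, -0.083, 0.0, -0.001]
ft_force: [-0.4, -0.5, -0.5]
grip_width: 0.0858
grasp_force: 0.0
```

```bash
python3 look.py 14 3 372,229; python3 go.py .436 -.342 .0178 -9.6
```

```text
foot T [ 4.78900e-01 -6.73000e-02  1.03247e+02  9.64950e+01  8.41234e+01]
foot T [ 4.85400e-01 -5.10000e-03  9.78909e+01  1.00537e+01 -1.00987e+01]
stack T [ 5.10700e-01  2.60000e-03  6.00481e+01  2.48675e+01 -7.52920e+00]
stack S [ 4.932000e-01 -5.320000e-02  1.301008e+02  8.255170e+01  8.727200e+01]
sp T [ 0.4354 -0.3411 88.9308 59.5487 -9.3271]
sp S [  0.4171  -0.3652 100.7556  55.0383 -40.8173]
205 orange 247.35 276.55 foot 245.0 278.2 offs mm (+ = to case) -1.0
207 orange 246.9 254.8 foot 246.15 290.0 offs mm (+ = to case) 50.8
209 orange 247.25 254.3 foot 245.95 290.0 offs mm (+ = to case) 50.7
hole (np.float64(372.0), np.float64(228.84), array([ 0.438 , -0.3446]))
t 72.9 pos [ 0.3677 -0.0623  0.1832] head -9.59 tilt [0.0002 0.0016] F [ 0.4 -0.2 -0.4] w 0.0854 gf 0.0 j6 3.14
turn z total 0.0001 (tilt -0.0005 0.0000)  shift after turn: 0.5698 1.3220 0.8268  norm rows 8.3
```

Call:
apply_moves([
  [[0.0633, 0.147, 0], [0, 0, 0], 1],
  [[0.0633, 0.147, 0], [0, 0, 0], 1],
  [[0.0633, 0.147, 0], [0, 0, 0], 1],
  [[0.0633, 0.147, 0], [0, 0, 0], 1],
  [[0.0633, 0.147, 0], [0, 0, 0], 1],
  [[0.0633, 0.147, 0], [0, 0, 0], 1],
  [[0.0633, 0.147, 0], [0, 0, 0], 1],
  [[0.0633, 0.147, 0], [0, 0, 0], 1],
])

```text
clock: 73.55
eef_pos: [0.4282, -0.3128, 0.1825]
tool_rot: [0.996, -0.084, -0.0, -0.001]
ft_force: [0.7, -0.0, 0.9]
grip_width: 0.0855
grasp_force: 0.0
```

Call:
apply_moves([
  [[0.0633, 0.147, 0], [0, 0, 0], 1],
  [[0, 0, 0.17], [0, 0, 0], 1],
  [[0, 0, 0.17], [0, 0, 0], 1],
  [[0, 0, 0.17], [0, 0, 0], 1],
  [[0, 0, 0.1], [0, 0, 0], 1],
  [[0, 0, 0], [0, 0, 0], 1],
  [[0, 0, 0], [0, 0, 0], 1],
  [[0, 0, 0], [0, 0, 0], 1],
])

```text
clock: 74.22
eef_pos: [0.4372, -0.3421, 0.0621]
tool_rot: [0.997, -0.083, 0.001, -0.0]
ft_force: [-0.5, -0.4, -0.2]
grip_width: 0.0852
grasp_force: 0.0
```

```bash
python3 go.py .436 -.342 .0175 -9.5
```

```text
t 74.2 pos [ 0.4372 -0.3421  0.0621] head -9.54 tilt [0.002  0.0004] F [-0.5 -0.4 -0.2] w 0.0852 gf 0.0 j6 2.64
turn z total -0.0002 (tilt -0.0002 -0.0006)  shift after turn: -0.0061 0.0004 0.2228  norm rows 1.1
```

Call:
apply_moves([
  [[-0.003, 0, 0.1], [0, 0, 0], 1],
  [[0, 0, 0.08], [0, 0, 0], 1],
  [[0, 0, 0.03], [0, 0, 0], 1],
  [[0, 0, 0.005], [0, 0, 0], 1],
  [[0, 0, 0], [0, 0, 0], 1],
  [[0, 0, 0], [0, 0, 0], 1],
  [[0, 0, 0], [0, 0, 0], 1],
  [[0, 0, 0], [0, 0, 0], 1],
])

```text
clock: 74.88
eef_pos: [0.4369, -0.3411, 0.0188]
tool_rot: [0.997, -0.083, 0.001, -0.0]
ft_force: [-0.9, 0.2, -0.2]
grip_width: 0.0852
grasp_force: 0.0
```

```bash
python3 go.py .436 -.342 .0175 -9.5
```

```text
t 74.9 pos [ 0.4369 -0.3411  0.0188] head -9.47 tilt [0.0019 0.0005] F [-0.9  0.2 -0.2] w 0.0852 gf 0.0 j6 2.64
turn z total 0.0002 (tilt -0.0003 -0.0006)  shift after turn: -0.0035 0.0054 0.0066  norm rows 0.0
```

Call:
apply_moves([
  [[-0.003, 0.003, 0.006], [0, 0, 0], 1],
  [[0, 0, 0], [0, 0, 0], 1],
  [[0, 0, 0], [0, 0, 0], 0],
  [[0, 0, 0], [0, 0, 0], 0],
  [[0, 0, 0], [0, 0, 0], 0],
  [[0, 0, 0], [0, 0, 0], 0],
  [[0, 0, 0], [0, 0, 0], 0],
  [[0, 0, 0], [0, 0, 0], 0],
])

```text
clock: 75.55
eef_pos: [0.4358, -0.3413, 0.0169]
tool_rot: [0.997, -0.083, 0.0, -0.001]
ft_force: [-0.7, -0.6, 3.6]
grip_width: 0.0545
grasp_force: 65.0
```

```bash
python3 go.py .436 -.342 .0175 -9.5
```

```text
t 75.5 pos [ 0.4358 -0.3413  0.0169] head -9.47 tilt [0.001  0.0012] F [-0.7 -0.6  3.6] w 0.0545 gf 65.0 j6 2.64
turn z total 0.0002 (tilt -0.0004 -0.0003)  shift after turn: 0.0015 0.0032 -0.0028  norm rows 0.0
```

Call:
apply_moves([
  [[0, 0, -0.1], [0, 0, 0], 0],
  [[0, 0, -0.2], [0, 0, 0], 0],
  [[0, 0, -0.2], [0, 0, 0], 0],
  [[0, 0, -0.15], [0, 0, -0.0384], 0],
  [[0, 0, 0], [0, 0, -0.0384], 0],
  [[0, 0, 0], [0, 0, -0.0384], 0],
  [[0, 0, 0], [0, 0, -0.0384], 0],
  [[0, 0, 0], [0, 0, -0.0384], 0],
])

```text
clock: 76.22
eef_pos: [0.4351, -0.3409, 0.1461]
tool_rot: [0.975, 0.22, 0.0, -0.001]
ft_force: [-0.7, -0.1, -1.1]
grip_width: 0.0543
grasp_force: 64.5
```

Call:
apply_moves([
  [[0, 0, 0], [0, 0, -0.0384], 0],
  [[0, 0, 0], [0, 0, -0.0384], 0],
  [[0, 0, 0], [0, 0, -0.0384], 0],
  [[0, 0, 0], [0, 0, -0.0384], 0],
  [[0, 0, 0], [0, 0, -0.0384], 0],
  [[0, 0, 0], [0, 0, -0.0384], 0],
  [[0, 0, 0], [0, 0, -0.0384], 0],
  [[0, 0, 0], [0, 0, -0.0384], 0],
])

```text
clock: 76.88
eef_pos: [0.435, -0.3408, 0.1457]
tool_rot: [0.762, 0.648, 0.001, -0.001]
ft_force: [-0.1, -1.1, -0.5]
grip_width: 0.0546
grasp_force: 64.5
```

```bash
python3 go.py .5088 -.0288 .0895 87.2
```

```text
t 76.9 pos [ 0.435  -0.3408  0.1457] head 80.73 tilt [-0.0011  0.003 ] F [-0.1 -1.1 -0.5] w 0.0546 gf 64.5 j6 1.07
turn z total -0.0359 (tilt -0.0004 -0.0009)  shift after turn: 1.5764 0.2925 0.2809  norm rows 8.1
```

Call:
apply_moves([
  [[0, 0, 0], [0, 0, -0.0359], 0],
  [[0.175, 0.0325, 0], [0, 0, 0], 0],
  [[0.175, 0.0325, 0], [0, 0, 0], 0],
  [[0.175, 0.0325, 0], [0, 0, 0], 0],
  [[0.175, 0.0325, 0], [0, 0, 0], 0],
  [[0.175, 0.0325, 0], [0, 0, 0], 0],
  [[0.175, 0.0325, 0], [0, 0, 0], 0],
  [[0.175, 0.0325, 0], [0, 0, 0], 0],
])

```text
clock: 77.55
eef_pos: [0.4939, -0.0974, 0.1464]
tool_rot: [0.726, 0.687, 0.0, -0.001]
ft_force: [0.3, 0.1, -0.8]
grip_width: 0.0549
grasp_force: 64.5
```

Call:
apply_moves([
  [[0.175, 0.0325, 0], [0, 0, 0], 0],
  [[0.175, 0.0325, 0], [0, 0, 0], 0],
  [[0, 0, 0.13], [0, 0, 0], 0],
  [[0, 0, 0.1], [0, 0, 0], 0],
  [[0, 0, 0], [0, 0, 0], 0],
  [[0, 0, 0], [0, 0, 0], 0],
  [[0, 0, 0], [0, 0, 0], 0],
  [[0, 0, 0], [0, 0, 0], 0],
])

```text
clock: 78.22
eef_pos: [0.5121, -0.0305, 0.1023]
tool_rot: [0.727, 0.687, 0.001, 0.0]
ft_force: [0.8, 0.2, -0.2]
grip_width: 0.0546
grasp_force: 64.4
```

Call:
apply_moves([
  [[0, 0, 0], [0, 0, 0], 0],
  [[0, 0, 0], [0, 0, 0], 0],
  [[0, 0, 0], [0, 0, 0], 0],
  [[0, 0, 0], [0, 0, 0], 0],
  [[0, 0, 0], [0, 0, 0], 0],
  [[0, 0, 0], [0, 0, 0], 0],
  [[0, 0, 0], [0, 0, 0], 0],
  [[0, 0, 0], [0, 0, 0], 0],
])

```text
clock: 78.88
eef_pos: [0.5112, -0.0299, 0.1011]
tool_rot: [0.726, 0.687, 0.001, -0.001]
ft_force: [-0.2, 0.2, -1.1]
grip_width: 0.0543
grasp_force: 64.4
```

```bash
python3 go.py .5089 -.0286 .0892 87.2
```

```text
t 78.9 pos [ 0.5112 -0.0299  0.1011] head 86.85 tilt [0.0002 0.0018] F [-0.2  0.2 -1.1] w 0.0543 gf 64.4 j6 1.57
turn z total -0.0020 (tilt 0.0000 -0.0006)  shift after turn: 0.0058 -0.0117 0.0593  norm rows 0.3
```

Call:
apply_moves([
  [[0.0058, -0.0117, 0.03], [0, -0.0005, -0.002], 0],
  [[0, 0, 0.02], [0, 0, 0], 0],
  [[0, 0, 0], [0, 0, 0], 0],
  [[0, 0, 0], [0, 0, 0], 0],
  [[0, 0, 0], [0, 0, 0], 0],
  [[0, 0, 0], [0, 0, 0], 0],
  [[0, 0, 0], [0, 0, 0], 0],
  [[0, 0, 0], [0, 0, 0], 0],
])

```text
clock: 79.55
eef_pos: [0.5091, -0.0286, 0.0913]
tool_rot: [0.724, 0.69, 0.0, 0.0]
ft_force: [0.5, 0.5, -1.1]
grip_width: 0.0544
grasp_force: 64.5
```

```bash
python3 go.py .5089 -.0286 .0892 87.2
```

```text
t 79.5 pos [ 0.5091 -0.0286  0.0913] head 87.2 tilt [0.0006 0.0002] F [ 0.5  0.5 -1.1] w 0.0544 gf 64.5 j6 1.56
turn z total 0.0000 (tilt 0.0002 -0.0001)  shift after turn: 0.0001 -0.0009 0.0103  norm rows 0.1
```

Call:
apply_moves([
  [[0, 0, 0.007], [0, 0, 0], 0],
  [[0, 0, 0.004], [0, 0, 0], 0],
  [[0, 0, 0], [0, 0, 0], 0],
  [[0, 0, 0], [0, 0, 0], 0],
  [[0, 0, 0], [0, 0, 0], 1],
  [[0, 0, 0], [0, 0, 0], 1],
  [[0, 0, 0], [0, 0, 0], 1],
  [[0, 0, 0], [0, 0, 0], 1],
])

```text
clock: 80.22
eef_pos: [0.5089, -0.0286, 0.0889]
tool_rot: [0.724, 0.69, 0.0, 0.0]
ft_force: [0.7, 0.1, 0.1]
grip_width: 0.0854
grasp_force: 0.0
```

Call:
apply_moves([
  [[0, 0, -0.1], [0, 0, 0], 1],
  [[0, 0, -0.2], [0, 0, 0], 1],
  [[0, 0, -0.2], [0, 0, 0], 1],
  [[0, 0, -0.15], [0, 0, 0], 1],
  [[-0.15, -0.13, 0], [0, 0, 0], 1],
  [[-0.15, -0.13, 0], [0, 0, 0], 1],
  [[-0.15, -0.13, 0], [0, 0, 0], 1],
  [[-0.15, -0.13, 0], [0, 0, 0], 1],
])

```text
clock: 80.88
eef_pos: [0.3981, -0.1441, 0.2192]
tool_rot: [0.724, 0.69, 0.0, 0.0]
ft_force: [0.3, -1.5, -0.6]
grip_width: 0.0856
grasp_force: 0.0
```

Call:
apply_moves([
  [[-0.15, -0.13, 0], [0, 0, 0], 1],
  [[-0.15, -0.13, 0], [0, 0, 0], 1],
  [[0, 0, 0], [0, 0, 0], 1],
  [[0, 0, 0], [0, 0, 0], 1],
  [[0, 0, 0], [0, 0, 0], 1],
  [[0, 0, 0], [0, 0, 0], 1],
  [[0, 0, 0], [0, 0, 0], 1],
  [[0, 0, 0], [0, 0, 0], 1],
])

```text
clock: 81.55
eef_pos: [0.3452, -0.1999, 0.2187]
tool_rot: [0.723, 0.691, 0.0, -0.0]
ft_force: [-0.4, 0.5, -0.0]
grip_width: 0.0852
grasp_force: 0.0
```

```bash
python3 look.py 15 4; python3 tape.py t15
python3 - <<'E'
from h import *
g=cv2.imread("pics/top15.png"); gg=cv2.cvtColor(g,cv2.COLOR_BGR2GRAY)
k=8;u,v,r=263,212,6;c=cv2.resize(gg[v-r:v+r+1,u-r:u+r+1],None,fx=k,fy=k,interpolation=cv2.INTER_CUBIC).astype(float);w=np.clip(np.median(c)-25-c,0,None);yy,xx=np.mgrid[:c.shape[0],:c.shape[1]]
x=((w*xx).sum()/w.sum()+.5)/k-.5+u-r;y=((w*yy).sum()/w.sum()+.5)/k-.5+v-r; print("stack hole",x,y,ray("top",x,y,.084))
for n,roi in(("top",(85,185,140,240)),("side",(210,105,270,168))):
    i=cv2.imread(f"pics/{n}15.png")
    for nm,lo,hi,z in(("head",(8,130,150),(20,255,255),.156),("block",(0,80,40),(12,255,140),.04)):
        for q in rect(n,i,lo,hi,roi,z,4,15): print(n,nm,np.round(q,4))
    print([cv2.cvtColor(i,cv2.COLOR_BGR2HSV)[b,a].tolist() for a,b in ([(105,206),(122,215)] if n=="top" else [(231,122),(228,155)])])
i=cv2.imread("pics/top0.png")
E
python3 go.py
```

```text
stack T [ 5.09300e-01 -2.91000e-02  9.05651e+01  6.01262e+01  8.52303e+01]
stack S [ 4.885000e-01 -5.840000e-02  1.531776e+02  9.209190e+01  8.590270e+01]
205 orange 246.1 278.1 foot 245.3 278.3 offs mm (+ = to case) -0.9
207 orange 245.9 278.2 foot 245.7 278.4 offs mm (+ = to case) -0.0
209 orange 245.8 278.2 foot 245.95 278.7 offs mm (+ = to case) 1.0
214 end 175.75 [0.5347 0.2264 0.0195] front 217.9 [0.5149 0.0981 0.058 ]
215 end 168.25 [0.5337 0.2486 0.0195] front 218.05 [0.512  0.0979 0.058 ]
216 end 167.45 [0.531  0.251  0.0195] front 218.1 [0.5091 0.0979 0.058 ]
217 end 167.3 [0.528  0.2516 0.0195] front 218.1 [0.5062 0.0981 0.058 ]
blade [array([  0.518,   0.177, 147.066,  25.328,  87.259])]
stack hole 261.846460867062 209.23149042599286 [ 0.5115136  -0.02846855  0.084     ]
top head [  0.5469   0.3871  68.4059  22.0779 -17.2535]
top block [  0.546    0.3964 105.3831  77.6973  84.648 ]
[[14, 160, 203], [10, 155, 94]]
side head [ 0.4591  0.1993 55.6932 55.2079 89.865 ]
side head [ 0.5418  0.3711 78.7562 72.4277 69.66  ]
side block [  0.5341   0.36   126.4041  92.124  -89.8619]
[[14, 142, 178], [11, 130, 104]]
t 81.7 pos [ 0.3448 -0.2002  0.2187] head 87.32 tilt [-0.      0.0004] F [ 0.1 -0.4  0.5] w 0.0856 gf 0.0 j6 1.09
```

```bash
python3 - <<'E'
from h import *
for n in("top","side"):
    d=[camera(n)[1] for _ in range(2)]
    P=cloud(n,np.mean(d,0)).reshape(-1,3)
    m=(abs(P[:,0]-.545)<.07)&(abs(P[:,1]-.375)<.07)
    H=P[m&(P[:,2]>.130)&(P[:,2]<.18)]
    print(n,len(H),"zpct",np.percentile(H[:,2],[5,50,95]).round(4))
    (c,s,a)=cv2.minAreaRect((H[:,:2]*1000).astype(np.float32)); print("head",np.round(c,1),np.round(s,1),round(a,1),"mean",H.mean(0).round(4))
    B=P[m&(abs(P[:,2]-.04)<.006)]; (c,s,a)=cv2.minAreaRect((B[:,:2]*1000).astype(np.float32)); print("block",len(B),np.round(c,1),np.round(s,1),round(a,1))
# block outline in the top view: brown mask
i=cv2.imread("pics/top15.png"); r=rect("top",i,(4,110,60),(14,200,130),(105,195,140,235),.04,4,10); print([np.round(q,4) for q in r])
E
python3 go.py .5455 .385 .25 162.7
```

```text
top 320 zpct [0.1408 0.1566 0.1644]
head [545.3 388.4] [25.6 69.8] 71.7 mean [0.5439 0.3861 0.1552]
block 492 [545.9 389. ] [70.9 71.4] 89.9
side 171 zpct [0.1353 0.1501 0.1615]
head [544.1 385.1] [26.7 69.4] 72.0 mean [0.5419 0.3801 0.1487]
block 201 [563.8 388.3] [112.2  76.6] 6.9
[array([ 0.5581,  0.3896, 95.3331, 76.1851, -1.4171])]
t 81.9 pos [ 0.3444 -0.2006  0.2188] head 87.24 tilt [0.0002 0.0003] F [ 0.6 -0.1 -0.3] w 0.0856 gf 0.0 j6 1.09
turn z total -0.4192 (tilt 0.0001 -0.0000)  shift after turn: -0.0890 3.0946 -0.1560  norm rows 15.5
```

Call:
apply_moves([
  [[0, 0, -0.05], [0, 0, -0.038], 1],
  [[0, 0, -0.05], [0, 0, -0.038], 1],
  [[0, 0, -0.05], [0, 0, -0.038], 1],
  [[0, 0, 0], [0, 0, -0.038], 1],
  [[0, 0, 0], [0, 0, -0.038], 1],
  [[0, 0, 0], [0, 0, -0.038], 1],
  [[0, 0, 0], [0, 0, -0.038], 1],
  [[0, 0, 0], [0, 0, -0.038], 1],
])

```text
clock: 82.57
eef_pos: [0.3443, -0.2009, 0.2489]
tool_rot: [0.323, 0.946, 0.0, 0.0]
ft_force: [0.2, -0.6, -0.4]
grip_width: 0.0858
grasp_force: 0.0
```

Call:
apply_moves([
  [[0, 0, 0], [0, 0, -0.038], 1],
  [[0, 0, 0], [0, 0, -0.038], 1],
  [[0, 0, 0], [0, 0, -0.036], 1],
  [[0, 0.19, 0], [0, 0, 0], 1],
  [[0, 0.19, 0], [0, 0, 0], 1],
  [[0, 0.19, 0], [0, 0, 0], 1],
  [[0, 0.19, 0], [0, 0, 0], 1],
  [[0, 0.19, 0], [0, 0, 0], 1],
])

```text
clock: 83.23
eef_pos: [0.403, -0.0185, 0.2491]
tool_rot: [0.156, 0.988, 0.0, 0.0]
ft_force: [-0.6, -0.2, -0.4]
grip_width: 0.0852
grasp_force: 0.0
```

Call:
apply_moves([
  [[0, 0.19, 0], [0, 0, 0], 1],
  [[0, 0.19, 0], [0, 0, 0], 1],
  [[0, 0.19, 0], [0, 0, 0], 1],
  [[0, 0.19, 0], [0, 0, 0], 1],
  [[0, 0.19, 0], [0, 0, 0], 1],
  [[0, 0.19, 0], [0, 0, 0], 1],
  [[0, 0.19, 0], [0, 0, 0], 1],
  [[0, 0.19, 0], [0, 0, 0], 1],
])

```text
clock: 83.9
eef_pos: [0.4965, 0.2712, 0.2488]
tool_rot: [0.156, 0.988, 0.0, 0.0]
ft_force: [-0.5, -0.7, 0.8]
grip_width: 0.0851
grasp_force: 0.0
```

Call:
apply_moves([
  [[0, 0.15, 0], [0, 0, 0], 1],
  [[0, 0.15, 0], [0, 0, 0], 1],
  [[0, 0.15, 0], [0, 0, 0], 1],
  [[0, 0, 0], [0, 0, 0], 1],
  [[0, 0, 0], [0, 0, 0], 1],
  [[0, 0, 0], [0, 0, 0], 1],
  [[0, 0, 0], [0, 0, 0], 1],
  [[0, 0, 0], [0, 0, 0], 1],
])

```text
clock: 84.57
eef_pos: [0.5239, 0.3536, 0.2496]
tool_rot: [0.156, 0.988, 0.0, 0.0]
ft_force: [0.2, -0.7, 0.3]
grip_width: 0.0854
grasp_force: 0.0
```

```bash
python3 go.py .5453 .387 .142 162
```

```text
t 84.6 pos [0.5239 0.3536 0.2496] head 162.01 tilt [0.0005 0.0003] F [ 0.2 -0.7  0.3] w 0.0854 gf 0.0 j6 0.91
turn z total 0.0000 (tilt 0.0001 0.0001)  shift after turn: -0.0502 0.1917 0.5380  norm rows 2.9
```

Call:
apply_moves([
  [[-0.025, 0.096, 0], [0, 0, 0], 1],
  [[-0.025, 0.096, 0], [0, 0, 0], 1],
  [[0, 0, 0.15], [0, 0, 0], 1],
  [[0, 0, 0.15], [0, 0, 0], 1],
  [[0, 0, 0.15], [0, 0, 0], 1],
  [[0, 0, 0.08], [0, 0, 0], 1],
  [[0, 0, 0], [0, 0, 0], 1],
  [[0, 0, 0], [0, 0, 0], 1],
])

```text
clock: 85.23
eef_pos: [0.5449, 0.3871, 0.1428]
tool_rot: [0.156, 0.988, -0.001, -0.001]
ft_force: [-0.4, 0.1, 0.8]
grip_width: 0.0855
grasp_force: 0.0
```

Call:
apply_moves([
  [[0, 0, 0], [0, 0, 0], 1],
  [[0, 0, 0], [0, 0, 0], 1],
  [[0, 0, 0], [0, 0, 0], 1],
  [[0, 0, 0], [0, 0, 0], 1],
  [[0, 0, 0], [0, 0, 0], 1],
  [[0, 0, 0], [0, 0, 0], 1],
  [[0, 0, 0], [0, 0, 0], 1],
  [[0, 0, 0], [0, 0, 0], 1],
])

```text
clock: 85.9
eef_pos: [0.5452, 0.3884, 0.143]
tool_rot: [0.156, 0.988, 0.0, 0.0]
ft_force: [-0.3, -0.7, -0.2]
grip_width: 0.0854
grasp_force: 0.0
```

```bash
python3 go.py .5453 .387 .142 162
python3 - <<'E'
from h import *
# post shaft + head seen from the side with the gripper around: head depth extent
P=cloud("side",camera("side")[1]).reshape(-1,3)
m=(abs(P[:,0]-.545)<.06)&(abs(P[:,1]-.375)<.07)&(P[:,2]>.05)&(P[:,2]<.12); Q=P[m]; print("shaft",len(Q),Q.mean(0).round(4) if len(Q) else "")
E
```

```text
t 85.9 pos [0.5452 0.3884 0.143 ] head 162.09 tilt [0.0002 0.0002] F [-0.3 -0.7 -0.2] w 0.0854 gf 0.0 j6 0.93
turn z total 0.0005 (tilt 0.0001 0.0000)  shift after turn: -0.0026 -0.0065 0.0050  norm rows 0.0
shaft 63 [0.5432 0.3825 0.085 ]
```

Call:
apply_moves([
  [[0, -0.006, 0], [0, 0, 0], 0],
  [[0, 0, 0], [0, 0, 0], 0],
  [[0, 0, 0], [0, 0, 0], 0],
  [[0, 0, 0], [0, 0, 0], 0],
  [[0, 0, 0], [0, 0, 0], 0],
  [[0, 0, 0], [0, 0, 0], 0],
  [[0, 0, 0], [0, 0, 0], 0],
  [[0, 0, 0], [0, 0, 0], 0],
])

```text
clock: 86.62
eef_pos: [0.545, 0.3873, 0.1432]
tool_rot: [0.156, 0.988, 0.0, 0.0]
ft_force: [0.4, 0.3, 1.1]
grip_width: 0.0228
grasp_force: 59.2
```

```bash
python3 go.py .5453 .387 .253 162
```

```text
t 86.6 pos [0.545  0.3873 0.1432] head 162.09 tilt [0.0006 0.0005] F [0.4 0.3 1.1] w 0.0228 gf 59.2 j6 0.93
turn z total 0.0005 (tilt 0.0002 0.0001)  shift after turn: -0.0018 -0.0012 -0.5491  norm rows 2.7
```

Call:
apply_moves([
  [[0, 0, -0.03], [0, 0, 0], 0],
  [[0, 0, -0.06], [0, 0, 0], 0],
  [[0, 0, -0.1], [0, 0, 0], 0],
  [[0, 0, -0.12], [0, 0, 0], 0],
  [[0, 0, -0.12], [0, 0, 0], 0],
  [[0, 0, -0.12], [0, 0, 0], 0],
  [[0, 0, 0], [0, 0, 0], 0],
  [[0, 0, 0], [0, 0, 0], 0],
])

```text
clock: 87.28
eef_pos: [0.5455, 0.3877, 0.2547]
tool_rot: [0.156, 0.988, 0.001, 0.001]
ft_force: [-0.2, -0.1, -3.0]
grip_width: 0.0231
grasp_force: 59.4
```

```bash
python3 go.py .5088 -.029 .255 162
```

```text
t 87.3 pos [0.5455 0.3877 0.2547] head 162.09 tilt [0.0031 0.0023] F [-0.2 -0.1 -3. ] w 0.0231 gf 59.4 j6 0.93
turn z total 0.0005 (tilt 0.0010 0.0007)  shift after turn: -0.4691 -2.0380 -0.0015  norm rows 10.5
```

Call:
apply_moves([
  [[-0.0391, -0.17, 0], [0, 0, 0], 0],
  [[-0.0391, -0.17, 0], [0, 0, 0], 0],
  [[-0.0391, -0.17, 0], [0, 0, 0], 0],
  [[-0.0391, -0.17, 0], [0, 0, 0], 0],
  [[-0.0391, -0.17, 0], [0, 0, 0], 0],
  [[-0.0391, -0.17, 0], [0, 0, 0], 0],
  [[-0.0391, -0.17, 0], [0, 0, 0], 0],
  [[-0.0391, -0.17, 0], [0, 0, 0], 0],
])

```text
clock: 87.95
eef_pos: [0.519, 0.1073, 0.2507]
tool_rot: [0.156, 0.988, -0.001, -0.002]
ft_force: [1.1, -0.7, -2.3]
grip_width: 0.0234
grasp_force: 59.6
```

Call:
apply_moves([
  [[-0.0391, -0.17, 0], [0, 0, 0], 0],
  [[-0.0391, -0.17, 0], [0, 0, 0], 0],
  [[-0.0391, -0.17, 0], [0, 0, 0], 0],
  [[-0.0391, -0.17, 0], [0, 0, 0], 0],
  [[0, 0, 0], [0, 0, 0], 0],
  [[0, 0, 0], [0, 0, 0], 0],
  [[0, 0, 0], [0, 0, 0], 0],
  [[0, 0, 0], [0, 0, 0], 0],
])

```text
clock: 88.62
eef_pos: [0.5083, -0.0289, 0.2519]
tool_rot: [0.155, 0.988, 0.0, -0.001]
ft_force: [0.6, -0.3, -0.3]
grip_width: 0.0233
grasp_force: 59.8
```

Call:
apply_moves([
  [[0, 0, 0], [0, 0, 0], 0],
  [[0, 0, 0], [0, 0, 0], 0],
  [[0, 0, 0], [0, 0, 0], 0],
  [[0, 0, 0], [0, 0, 0], 0],
  [[0, 0, 0], [0, 0, 0], 0],
  [[0, 0, 0], [0, 0, 0], 0],
  [[0, 0, 0], [0, 0, 0], 0],
  [[0, 0, 0], [0, 0, 0], 0],
])

```text
clock: 89.28
eef_pos: [0.5087, -0.0299, 0.253]
tool_rot: [0.156, 0.988, 0.0, 0.0]
ft_force: [-0.4, 0.6, -0.9]
grip_width: 0.0232
grasp_force: 59.8
```

```bash
python3 go.py .5088 -.029 .225 162
python3 - <<'E'
from h import *
# visible shaft & head in side depth while over the stack
P=cloud("side",np.mean([camera("side")[1] for _ in range(2)],0)).reshape(-1,3)
m=(abs(P[:,0]-.509)<.05)&(abs(P[:,1]+.03)<.06)
for a,b in((.125,.15),(.15,.175),(.175,.2),(.2,.23)):
    Q=P[m&(P[:,2]>a)&(P[:,2]<b)]; print(a,len(Q),Q.mean(0).round(4) if len(Q) else "",np.ptp(Q[:,0]).round(4) if len(Q) else "")
E
```

```text
t 89.3 pos [ 0.5087 -0.0299  0.253 ] head 162.08 tilt [0.0003 0.0003] F [-0.4  0.6 -0.9] w 0.0232 gf 59.8 j6 0.25
turn z total 0.0005 (tilt 0.0001 0.0001)  shift after turn: 0.0008 0.0044 0.1398  norm rows 0.7
0.125 35 [ 0.506  -0.0335  0.1373] 0.0099
0.15 36 [ 0.5074 -0.0346  0.1622] 0.0133
0.175 39 [ 0.5069 -0.0345  0.1872] 0.0115
0.2 44 [ 0.5061 -0.0343  0.2142] 0.0098
```

Call:
apply_moves([
  [[0.001, 0.004, 0.05], [0, 0, 0], 0],
  [[0, 0, 0.05], [0, 0, 0], 0],
  [[0, 0, 0.03], [0, 0, 0], 0],
  [[0, 0, 0.02], [0, 0, 0], 0],
  [[0, 0, 0.02], [0, 0, 0], 0],
  [[0, 0, 0.02], [0, 0, 0], 0],
  [[0, 0, 0], [0, 0, 0], 0],
  [[0, 0, 0], [0, 0, 0], 0],
])

```text
clock: 90.05
eef_pos: [0.5087, -0.0291, 0.2147]
tool_rot: [0.156, 0.988, 0.0, -0.0]
ft_force: [-0.2, -0.7, -1.5]
grip_width: 0.0234
grasp_force: 59.8
```

```bash
python3 go.py .5088 -.029 .17 162
```

```text
t 90.0 pos [ 0.5087 -0.0291  0.2147] head 162.08 tilt [-0.0001  0.0003] F [-0.2 -0.7 -1.5] w 0.0234 gf 59.8 j6 0.26
turn z total 0.0005 (tilt 0.0001 -0.0001)  shift after turn: -0.0004 0.0005 0.2237  norm rows 1.1
```

Call:
apply_moves([
  [[0, 0, 0.025], [0, 0, 0], 0],
  [[0, 0, 0.025], [0, 0, 0], 0],
  [[0, 0, 0.025], [0, 0, 0], 0],
  [[0, 0, 0.025], [0, 0, 0], 0],
  [[0, 0, 0.025], [0, 0, 0], 0],
  [[0, 0, 0.02], [0, 0, 0], 0],
  [[0, 0, 0], [0, 0, 0], 0],
  [[0, 0, 0], [0, 0, 0], 0],
])

```text
clock: 90.72
eef_pos: [0.5085, -0.029, 0.1855]
tool_rot: [0.156, 0.988, 0.0, -0.0]
ft_force: [-0.1, 1.4, -1.4]
grip_width: 0.0231
grasp_force: 59.8
```

Call:
apply_moves([
  [[0, 0, 0.02], [0, 0, 0], 0],
  [[0, 0, 0.02], [0, 0, 0], 0],
  [[0, 0, 0.015], [0, 0, 0], 0],
  [[0, 0, 0], [0, 0, 0], 0],
  [[0, 0, 0], [0, 0, 0], 0],
  [[0, 0, 0], [0, 0, 0], 0],
  [[0, 0, 0], [0, 0, 0], 0],
  [[0, 0, 0], [0, 0, 0], 0],
])

```text
clock: 91.38
eef_pos: [0.5089, -0.0291, 0.1751]
tool_rot: [0.156, 0.988, 0.0, 0.0]
ft_force: [-0.3, -0.0, -2.3]
grip_width: 0.0231
grasp_force: 59.8
```

```bash
python3 go.py .5088 -.029 .143 162
```

```text
t 91.4 pos [ 0.5089 -0.0291  0.1751] head 162.09 tilt [0.0008 0.0002] F [-0.3 -0.  -2.3] w 0.0231 gf 59.8 j6 0.26
turn z total 0.0005 (tilt 0.0001 0.0002)  shift after turn: 0.0008 0.0000 0.1607  norm rows 0.8
```

Call:
apply_moves([
  [[0, 0, 0.02], [0, 0, 0], 0],
  [[0, 0, 0.02], [0, 0, 0], 0],
  [[0, 0, 0.015], [0, 0, 0], 0],
  [[0, 0, 0.01], [0, 0, 0], 0],
  [[0, 0, 0.01], [0, 0, 0], 0],
  [[0, 0, 0.01], [0, 0, 0], 0],
  [[0, 0, 0.01], [0, 0, 0], 0],
  [[0, 0, 0], [0, 0, 0], 0],
])

```text
clock: 92.05
eef_pos: [0.5085, -0.029, 0.1554]
tool_rot: [0.156, 0.988, 0.0, -0.0]
ft_force: [0.3, -0.3, -1.2]
grip_width: 0.0227
grasp_force: 59.8
```

```bash
python3 go.py .5088 -.029 .143 162
```

```text
t 92.0 pos [ 0.5085 -0.029   0.1554] head 162.09 tilt [-0.0006  0.0004] F [ 0.3 -0.3 -1.2] w 0.0227 gf 59.8 j6 0.26
turn z total 0.0005 (tilt 0.0001 -0.0002)  shift after turn: -0.0015 0.0005 0.0621  norm rows 0.3
```

Call:
apply_moves([
  [[0, 0, 0.015], [0, 0, 0], 0],
  [[0, 0, 0.015], [0, 0, 0], 0],
  [[0, 0, 0.015], [0, 0, 0], 0],
  [[0, 0, 0.01], [0, 0, 0], 0],
  [[0, 0, 0.005], [0, 0, 0], 0],
  [[0, 0, 0.003], [0, 0, 0], 0],
  [[0, 0, 0], [0, 0, 0], 0],
  [[0, 0, 0], [0, 0, 0], 0],
])

```text
clock: 92.72
eef_pos: [0.5089, -0.0291, 0.1434]
tool_rot: [0.156, 0.988, 0.0, 0.0]
ft_force: [0.4, -1.1, -2.7]
grip_width: 0.023
grasp_force: 59.9
```

```bash
python3 go.py .5088 -.029 .143 162
```

```text
t 92.7 pos [ 0.5089 -0.0291  0.1434] head 162.08 tilt [0.0004 0.0002] F [ 0.4 -1.1 -2.7] w 0.023 gf 59.9 j6 0.26
turn z total 0.0005 (tilt 0.0001 0.0001)  shift after turn: 0.0003 0.0002 0.0019  norm rows 0.0
```

Another 1 mm until it touches, then I'll release and retreat.

Call:
apply_moves([
  [[0, 0, 0.003], [0, 0, 0], 0],
  [[0, 0, 0.003], [0, 0, 0], 0],
  [[0, 0, 0], [0, 0, 0], 0],
  [[0, 0, 0], [0, 0, 0], 0],
  [[0, 0, 0], [0, 0, 0], 0],
  [[0, 0, 0], [0, 0, 0], 0],
  [[0, 0, 0], [0, 0, 0], 0],
  [[0, 0, 0], [0, 0, 0], 0],
])

```text
clock: 93.38
eef_pos: [0.5092, -0.0291, 0.143]
tool_rot: [0.156, 0.988, 0.0, 0.001]
ft_force: [-0.4, 0.7, 6.4]
grip_width: 0.0232
grasp_force: 60.8
```

Call:
apply_moves([
  [[0, 0, 0], [0, 0, 0], 1],
  [[0, 0, 0], [0, 0, 0], 1],
  [[0, 0, 0], [0, 0, 0], 1],
  [[0, 0, 0], [0, 0, 0], 1],
  [[0, 0, 0], [0, 0, 0], 1],
  [[0, 0, 0], [0, 0, 0], 1],
  [[0, 0, -0.1], [0, 0, 0], 1],
  [[0, 0, -0.2], [0, 0, 0], 1],
])

```text
clock: 94.05
eef_pos: [0.5051, -0.0289, 0.1978]
tool_rot: [0.156, 0.988, -0.0, -0.006]
ft_force: [1.2, 1.1, -0.2]
grip_width: 0.0851
grasp_force: 0.0
```

Call:
apply_moves([
  [[0, 0, -0.15], [0, 0, 0], 1],
  [[0.1, 0.15, 0], [0, 0, 0], 1],
  [[0.1, -0.15, 0], [0, 0, 0], 1],
  [[0.18, -0.05, 0], [0, 0, 0], 1],
  [[0.18, -0.05, 0], [0, 0, 0], 1],
  [[0.18, -0.15, 0], [0, 0, 0], 1],
  [[0, -0.19, 0], [0, 0, 0], 1],
  [[0, -0.19, 0], [0, 0, 0], 1],
])

```text
clock: 94.72
eef_pos: [0.3321, -0.1011, 0.2322]
tool_rot: [0.153, 0.988, 0.0, 0.001]
ft_force: [2.3, -0.6, 0.2]
grip_width: 0.0851
grasp_force: 0.0
```

Call:
apply_moves([
  [[0, -0.19, 0], [0, 0, 0], 1],
  [[0, -0.19, 0], [0, 0, 0], 1],
  [[0, -0.19, 0], [0, 0, 0], 1],
  [[0, -0.1, 0], [0, 0, 0], 1],
  [[0, 0, 0], [0, 0, 0], 1],
  [[0, 0, 0], [0, 0, 0], 1],
  [[0, 0, 0], [0, 0, 0], 1],
  [[0, 0, 0], [0, 0, 0], 1],
])

```text
clock: 95.38
eef_pos: [0.2929, -0.2282, 0.2319]
tool_rot: [0.155, 0.988, 0.0, -0.0]
ft_force: [0.9, 0.3, 0.5]
grip_width: 0.0855
grasp_force: 0.0
```

```bash
python3 go.py; python3 tape.py t16
python3 - <<'E'
from h import *
for n in("top","side"):
    im,d=camera(n); cv2.imwrite(f"pics/{n}16.png",im[:,:,::-1]); P=cloud(n,d).reshape(-1,3)
    m=(abs(P[:,0]-.509)<.06)&(abs(P[:,1]+.03)<.06)
    H=P[m&(P[:,2]>.128)&(P[:,2]<.2)]; print(n,len(H),"z",np.percentile(H[:,2],[5,50,95,100]).round(4),[np.round(q,1) for q in cv2.minAreaRect((H[:,:2]*1000).astype(np.float32))])
    S=P[m&(P[:,2]>.095)&(P[:,2]<.125)]; print("shaft",len(S),S.mean(0).round(4) if len(S) else "")
    T=P[m&(P[:,2]>.08)&(P[:,2]<.095)]; print("stack top z",np.median(T[:,2]).round(4),[np.round(q,1) for q in cv2.minAreaRect((T[:,:2]*1000).astype(np.float32))])
    # anything changed elsewhere?
    o=cv2.imread(f"pics/{n}0.png"); print("diff",(np.abs(o.astype(int)-im[:,:,::-1]).max(2)>40).sum())
E
```

```text
t 95.4 pos [ 0.2929 -0.2282  0.2319] head 162.17 tilt [0.0001 0.0006] F [0.9 0.3 0.5] w 0.0855 gf 0.0 j6 -0.35
214 end 175.75 [0.5347 0.2264 0.0195] front 217.85 [0.5149 0.0982 0.058 ]
215 end 168.2 [0.5338 0.2487 0.0195] front 218.05 [0.512  0.0979 0.058 ]
216 end 167.45 [0.531  0.251  0.0195] front 218.05 [0.5091 0.0981 0.058 ]
217 end 167.3 [0.528  0.2516 0.0195] front 218.1 [0.5062 0.0981 0.058 ]
blade [array([  0.518,   0.177, 146.577,  25.262,  87.265])]
top 255 z [0.1506 0.1574 0.1641 0.1702] [array([502.1, -28.5]), array([24.1, 69.5]), np.float64(72.0)]
shaft 2 [ 0.5124 -0.0153  0.0956]
stack top z 0.0891 [array([508.3, -27. ]), array([86.2, 55.7]), np.float64(86.5)]
diff 74074
side 291 z [0.1348 0.1521 0.1614 0.1652] [array([502.4, -30.6]), array([29.9, 69.2]), np.float64(72.0)]
shaft 42 [ 0.5028 -0.035   0.1102]
stack top z 0.0877 [array([508.3, -30.2]), array([91.1, 57.9]), np.float64(88.0)]
diff 34095
```

The post is home, with head height unchanged, but it leans about 2.5° towards -x. I'll nudge the crosspiece end gently with closed fingers to set it upright.

```bash
python3 go.py .4508 -.0128 .15 162
```

```text
t 95.5 pos [ 0.2931 -0.2282  0.232 ] head 162.21 tilt [0.0002 0.0003] F [ 0.1 -0.5  0.2] w 0.0855 gf 0.0 j6 -0.35
turn z total 0.0012 (tilt 0.0001 0.0000)  shift after turn: -0.4171 1.2677 0.4102  norm rows 7.0
```

Call:
apply_moves([
  [[-0.052, 0.158, 0], [0, 0, 0.001], 0],
  [[-0.052, 0.158, 0], [0, 0, 0], 0],
  [[-0.052, 0.158, 0], [0, 0, 0], 0],
  [[-0.052, 0.158, 0], [0, 0, 0], 0],
  [[-0.052, 0.158, 0], [0, 0, 0], 0],
  [[-0.052, 0.158, 0], [0, 0, 0], 0],
  [[-0.052, 0.158, 0], [0, 0, 0], 0],
  [[-0.052, 0.158, 0], [0, 0, 0], 0],
])

```text
clock: 96.2
eef_pos: [0.451, -0.012, 0.2322]
tool_rot: [0.156, 0.988, 0.0, 0.0]
ft_force: [0.2, -0.5, -0.5]
grip_width: -0.0002
grasp_force: 0.0
```

Call:
apply_moves([
  [[0, 0, 0.15], [0, 0, 0], 0],
  [[0, 0, 0.15], [0, 0, 0], 0],
  [[0, 0, 0.1], [0, 0, 0], 0],
  [[0, 0, 0], [0, 0, 0], 0],
  [[0, 0, 0], [0, 0, 0], 0],
  [[0, 0, 0], [0, 0, 0], 0],
  [[0, 0, 0], [0, 0, 0], 0],
  [[0, 0, 0], [0, 0, 0], 0],
])

```text
clock: 96.87
eef_pos: [0.4515, -0.0146, 0.1538]
tool_rot: [0.157, 0.988, 0.0, 0.002]
ft_force: [0.8, -0.3, -0.3]
grip_width: 0.0001
grasp_force: 0.0
```

```bash
python3 go.py .4565 -.0145 .15 162
```

```text
t 96.9 pos [ 0.4515 -0.0146  0.1538] head 161.9 tilt [0.0037 0.0001] F [ 0.8 -0.3 -0.3] w 0.0001 gf 0.0 j6 0.28
turn z total -0.0006 (tilt 0.0004 0.0011)  shift after turn: -0.0235 0.0081 0.0189  norm rows 0.2
```

Call:
apply_moves([
  [[-0.02, 0, 0], [0, 0, 0], 0],
  [[-0.01, 0, 0], [0, 0, 0], 0],
  [[-0.01, 0, 0], [0, 0, 0], 0],
  [[-0.01, 0, 0], [0, 0, 0], 0],
  [[-0.005, 0, 0], [0, 0, 0], 0],
  [[0, 0, 0], [0, 0, 0], 0],
  [[0, 0, 0], [0, 0, 0], 0],
  [[0, 0, 0], [0, 0, 0], 0],
])

```text
clock: 97.53
eef_pos: [0.4606, -0.0179, 0.152]
tool_rot: [0.157, 0.988, 0.0, -0.0]
ft_force: [0.0, 0.8, -0.3]
grip_width: -0.0003
grasp_force: 0.0
```

```bash
cat > post.py <<'E'
from h import *
for n in("top","side"):
    im,d=camera(n); P=cloud(n,d).reshape(-1,3); m=(abs(P[:,0]-.519)<.06)&(abs(P[:,1]+.03)<.045)
    H=P[m&(P[:,2]>.128)&(P[:,2]<.163)]; c=cv2.minAreaRect((H[:,:2]*1000).astype(np.float32)); S=P[m&(P[:,2]>.096)&(P[:,2]<.125)]
    print(n,len(H),[np.round(q,1) for q in c],"xmax",np.percentile(H[:,0],98).round(4),"shaft",len(S),S.mean(0).round(4) if len(S) else "")
E
python3 go.py .4653 -.0148 .15 162; python3 post.py
```

```text
t 97.5 pos [ 0.4606 -0.0179  0.152 ] head 161.9 tilt [-0.0002  0.0003] F [ 0.   0.8 -0.3] w -0.0003 gf 0.0 j6 0.28
turn z total -0.0005 (tilt 0.0001 -0.0001)  shift after turn: -0.0175 0.0219 0.0099  norm rows 0.1Traceback (most recent call last):
  File "post.py", line 5, in <module>
    print(n,len(H),[np.round(q,1) for q in c],"xmax",np.percentile(H[:,0],98).round(4),"shaft",len(S),S.mean(0).round(4) if len(S) else "")
                                                     ~~~~~~~~~~~~~^^^^^^^^^^^
    return _quantile_unchecked(
        a, q, axis, out, overwrite_input, method, keepdims, weights)
    return _ureduce(a,
                    func=_quantile_ureduce_func,
    ...<5 lines>...
                    overwrite_input=overwrite_input,
                    method=method)
    r = func(a, **kwargs)
    result = _quantile(arr,
                       quantiles=q,
    ...<2 lines>...
                       out=out,
                       weights=wgt)
    slices_having_nans = np.isnan(arr[-1, ...])
                                  ~~~^^^^^^^^^
IndexError: index -1 is out of bounds for axis 0 with size 0
```

```bash
sed -i 's/("top","side")/("side","top")/; s/    H=P/    if m.sum()<50 or not (m\&(P[:,2]>.128)\&(P[:,2]<.163)).any(): continue\n    H=P/' post.py; python3 post.py
```

```text
side 295 [array([499.6, -33.4]), array([28. , 78.4]), np.float64(71.5)] xmax 0.5343 shaft 38 [ 0.5025 -0.0354  0.1108]
```

Call:
apply_moves([
  [[-0.006, 0, 0], [0, 0, 0], 0],
  [[-0.006, 0, 0], [0, 0, 0], 0],
  [[-0.006, 0, 0], [0, 0, 0], 0],
  [[0, 0, 0], [0, 0, 0], 0],
  [[0, 0, 0], [0, 0, 0], 0],
  [[0, 0, 0], [0, 0, 0], 0],
  [[0, 0, 0], [0, 0, 0], 0],
  [[0, 0, 0], [0, 0, 0], 0],
])

```text
clock: 98.35
eef_pos: [0.4641, -0.019, 0.1521]
tool_rot: [0.157, 0.988, 0.0, 0.0]
ft_force: [-0.1, -0.0, 0.3]
grip_width: 0.0
grasp_force: 0.0
```

```bash
python3 go.py .4653 -.0148 .15 162; python3 post.py
```

```text
t 98.3 pos [ 0.4641 -0.019   0.1521] head 161.9 tilt [0.0001 0.0002] F [-0.1 -0.   0.3] w 0.0 gf 0.0 j6 0.27
turn z total -0.0005 (tilt 0.0001 0.0000)  shift after turn: 0.0009 0.0218 0.0104  norm rows 0.1
side 293 [array([501.7, -33. ]), array([27.5, 80.6]), np.float64(73.0)] xmax 0.5369 shaft 41 [ 0.5053 -0.036   0.1102]
```

Call:
apply_moves([
  [[-0.006, 0, 0], [0, 0, 0], 0],
  [[-0.005, 0, 0], [0, 0, 0], 0],
  [[0, 0, 0], [0, 0, 0], 0],
  [[0, 0, 0], [0, 0, 0], 0],
  [[0.03, 0, 0], [0, 0, 0], 0],
  [[0.05, 0, 0], [0, 0, 0], 0],
  [[0.1, 0, 0], [0, 0, 0], 0],
  [[0.15, -0.1, 0], [0, 0, 0], 0],
])

```text
clock: 99.12
eef_pos: [0.3986, -0.0168, 0.1523]
tool_rot: [0.156, 0.988, 0.001, 0.001]
ft_force: [-0.0, -0.6, 0.5]
grip_width: 0.0002
grasp_force: 0.0
```

Call:
apply_moves([
  [[0.05, -0.18, -0.1], [0, 0, 0], 0],
  [[0, -0.19, 0], [0, 0, 0], 0],
  [[0, -0.19, 0], [0, 0, 0], 0],
  [[0, -0.19, 0], [0, 0, 0], 0],
  [[0, -0.19, 0], [0, 0, 0], 0],
  [[0, 0, 0], [0, 0, 0], 0],
  [[0, 0, 0], [0, 0, 0], 0],
  [[0, 0, 0], [0, 0, 0], 0],
])

```text
clock: 99.78
eef_pos: [0.3291, -0.1927, 0.1716]
tool_rot: [0.158, 0.987, 0.001, -0.0]
ft_force: [-0.6, 0.1, 0.1]
grip_width: -0.0002
grasp_force: 0.0
```

```bash
python3 go.py; python3 post.py; python3 look.py 17 4 | grep stack; python3 tape.py t17 | grep 21
```

```text
t 99.8 pos [ 0.3291 -0.1927  0.1716] head 161.85 tilt [-0.0001  0.001 ] F [-0.6  0.1  0.1] w -0.0002 gf 0.0 j6 -0.21
side 271 [array([506.8, -35.6]), array([28.9, 67.2]), np.float64(71.7)] xmax 0.5354 shaft 40 [ 0.5045 -0.0373  0.1109]
top 228 [array([506.5, -32.7]), array([24.1, 69.9]), np.float64(71.5)] xmax 0.5373 shaft 1 [5.237e-01 4.000e-04 9.610e-02]
stack T [ 5.20800e-01 -2.95000e-02  9.11332e+01  8.37864e+01  8.56913e+01]
stack S [ 5.102000e-01 -2.850000e-02  2.473775e+02  8.810830e+01  5.817860e+01]
214 end 175.75 [0.5347 0.2264 0.0195] front 217.9 [0.5149 0.0981 0.058 ]
215 end 168.25 [0.5337 0.2486 0.0195] front 218.05 [0.512  0.0979 0.058 ]
216 end 167.5 [0.531  0.2509 0.0195] front 218.1 [0.5091 0.0979 0.058 ]
217 end 167.35 [0.528  0.2515 0.0195] front 218.1 [0.5062 0.0981 0.058 ]
```

```bash
python3 -c "
from workcell import bot
print(bot.job_done())"
```

```text
the job is handed in; nothing more can be done
None
```

The headset stand is built and handed in at about 100 s: tape hooked and locked at about 15 cm, foot against the case and in line, all four spacers stacked, and the post fully home with a slight lean of about 2°. I viewed 15 pictures, one over the limit of 14.

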